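Flip a hot test tile on the hotplate

ROBOT

A 7-joint arm with a two-finger parallel gripper is mounted at the origin on the work surface. World frame = base frame: x ahead of the robot, y to its left, z up, the work surface at z = 0. Lengths are in mm, angles in degrees, forces in N, time in s.
With the tool pointing down it reaches from about 425 to 950 mm from the base axis. Payload 16.7 kg.
Tool frame: the origin (TCP) lies between the finger pads; the fingertips stand 17 mm ahead of it and the grasp point (between the pads) lies 2 mm behind it; x points along the fingers, z is the direction in which the jaws open and shut, and the axes are right-handed (so a half turn about x gives the same grasp; the last joint's range is limited). The gripper opens to 94 mm and grips with 3 to 60 N. Pads are 16 mm wide; open, the fingers measure 119 mm over their backs; the gripper's body (75 mm by 177 mm) begins 78 mm behind the grasp point.
Start: joints at [63.799, 24.414, 4.234, 92.017, -1.954, 63.644, -3.845], TCP at [204.468, -643.248, 222.467] pointing down, gripper open.
Joint ranges: [-163.25, 163.25], [-28.42, 122.38], [-70.27, 78.77], [12.13, 141.07], [-58.53, 238.53], [9.26, 117.41], [-156.51, 156.51]. Speed limits (degrees/s): [108.29, 108.29, 136.94, 136.94, 172.46, 172.46, 172.46].

INTERFACE

Orientations are given as [roll, pitch, yaw] about the fixed x, y, z axes, in that order (R = Rz(yaw) Ry(pitch) Rx(roll)).
In Python, from plant import * gives the robot as it stands. The module is installed in compiled form; this text tells all that it offers.
- The arm moves only by the tool move_arm, never from a script. Its argument "targets" is a list that holds one entry, the list of rows, each a list of 7 numbers: the turn, a rotation vector about the world's x, y, z normalised to -1 to 1, where 1 is 0.5 rad, then the shift along the world's x, y, z normalised to -1 to 1, where 1 is 5 cm, then the opening, from 0 (shut) to 1 (fully open). In form: [[[ax, ay, az, tx, ty, tz, gripper], ...]]. A call has exactly 5 rows; each row shifts and turns the commanded pose from where the row before left it; what a row does not reach is not made up. A row lasts 1/10 s, in which the tool goes at most 50 mm and 8.59 degrees, less where a joint would pass 70% of its speed; a pose out of reach is approached as far as the arm can. A call with a number of a shift or a turn outside -1 to 1 is refused whole. A call with a gripper value outside its range is refused whole. The fingers move at their own pace and stop on an object; the grip force is fixed at half the most. Time passes only in rows, so rows that do not move let the fingers close, or fill a call up. It gives the time, the measured TCP pose, the force and the opening at its end, in the units of the state.
- read_state(): the state, without advancing time (a new reading comes with each control period).
- camera(name): name is "scene" or "side" or "wrist"; returns a dict with "image" (420x560x3 uint8, red, green, blue), "z_map" (420x560 float32, mm along the optical axis (not along the pixel's ray), 0 where there is no reading), "intrinsics" (3x3 intrinsics, pixels), "dist_coeffs" ([k1, k2, p1, p2, k3] as OpenCV has them; the pictures are not rectified), "extrinsics" (4x4, takes a point from camera to world coordinates). Camera axes: x right, y up, looking along -z (the intrinsics and any distortion apply to the point x, -y, -z); pixel columns grow to the right and rows downward; lengths in mm; the calibration is good to about 2 mm. A picture is of the moment at which its call begins.
- close_job(): hands the job in, once; it reports no verdict.
The state is a dict: "clock": time; "joints": joint angles; "qd": joint speeds; "effort": joint torques, N m; "ee_pos": TCP position; "eef_rot": TCP orientation; "ft_force": force on the tool from outside, world axes, zero at the start; "moment": the same for the moment, N m; "finger_gap": finger opening in mm.
Only numpy, scipy, OpenCV 4.12 (cv2) and the standard library are available. Lean on these libraries where they do the work, as an engineer would, in place of code of your own. Each camera call takes 0.05 s, during which the arm holds its last target.

TASK

Take the turner from its rest, work its blade gently under the hot clay-side-up tile, with the guard rail at the back of the hotplate stopping the tile, lift the tile clear on the blade, and flip it with a quick turn of the wrist so that it lies flat on the hotplate, blue glazed face up; then lay the turner back in its rest. Tile and plate are hot and the plate's glass is brittle: touch them with the turner only, press and push lightly, and do not throw the tile or drop it from a height. Leave the crucible, bottle and beaker where they are.

Things in the scene. Friction and masses are not known exactly. Their poses are not given: they have to be found in the camera images.
- tile: Square ceramic tile, 75 x 75 x 8 mm, about 95 g; +z face bare brown clay, -z face glazed blue. All edges of both faces are bevelled (4 mm wide, 1.6 mm high). Origin: its centre. It starts flat on the hotplate, clay up, its edge 15 to 60 mm short of the rail, turned up to 0.2 rad from it. Hot: no finger or arm may touch it. Moving faster than 1.2 m/s counts as thrown or dropped.
- turner: Cranked turner, 240 g. Origin: grip point on the axis of the 8-sided handle (24 mm over flats, one each 45 deg); x to the blade, z up. Handle x -110 to 40 mm; 8 mm neck on the axis to x 70, then down to the blade: x 110 to 210, 72 wide, 2 thick, underside z -52, nose 0.6 thick over 20. The neck is bent at x 70 from use, up to 0.075 rad up or down: the nose is up to 11 mm off, and poses do not show it.
- hotplate: Fixed hotplate. Origin: under its middle on the bench; x towards its rear rail. Flat dark glass face 240 (x) by 300 (y) mm, 85 mm above the bench. Steel guard rail along the back, inner face at x = +100 mm, 18 mm tall; other edges open. Brittle: neither face nor rail may bear more than 5 N from the turner, nor may the turner push the tile with more than 8 N. Hot: no finger or arm may touch it.
- rest: Fixed blue drip tray, 340 x 100 mm, with two steel saddles that carry the turner by handle and neck: 6 mm thick, at x = -135 (notch 34 mm wide) and x = +7 mm (notch 22 mm), their slightly flared ears 13 mm tall. Origin: under its middle on the bench. In the rest the turner is level, x axes alike, its grip point at x = -50 mm (6 mm either way), y = 0, 95 mm above the bench.
- crucible: Small white porcelain crucible, 42 mm wide, 36 mm tall, standing on the hotplate near its left (+y) rear corner. Leave it alone.
- bottle: Amber reagent bottle with blue cap, 68 mm wide, 150 mm tall, on the bench to the right. Origin: under its middle. Leave it alone.
- beaker: Clear beaker, 68 mm wide, 88 mm tall, on the bench to the left. Origin: under its middle. Leave it alone.

How it is judged:
By the outcome, as a careful person would: the job done as asked, in the order asked, and still so for the second after the job is handed in, with the robot touching nothing.
It also fails if it takes over 67 s, if anything falls off the work surface, if the arm or the gripper's body presses on something with over 40 N, if the wrist force passes 120 N, or if a joint passes its speed limit or range.

## Working session

There is one attempt and no reset: what is moved stays moved. The work goes in short steps, Python scripts to look and compute and a tool call to move; the robot and the scene stay as the last step left them, time stands still between calls to the robot, and variables do not carry over. Pictures are saved under pics/ and viewed, and the job is handed in when it is done.

Besides the shell and the picture viewer there is one more tool, called after "Request:" as a command line: name --argument value ..., lists and objects as JSON in quotes. move_arm: Moves the arm, as the interface text tells. Its arguments: {"type":"object","properties":{"targets":{"type":"array"}},"required":["targets"]}

```bash
mkdir -p pics; python3 - <<'E'
from plant import *
import cv2,numpy as np,pickle
print(read_state())
for n in ["scene","side","wrist"]:
    c=camera(n); pickle.dump(c,open(f"pics/{n}0.pkl","wb"))
    cv2.imwrite(f"pics/{n}0.png",c["image"][:,:,::-1])
    print(n,c["intrinsics"].tolist(),c["dist_coeffs"],np.round(c["extrinsics"],4).tolist(),(c["z_map"]>0).mean())
E
```

```text
{'clock': 0.0, 'joints': array([63.7989452 , 24.45066435,  4.23233847, 92.05055925, -1.95270064,
       63.6437163 , -3.84567864]), 'qd': array([-0.01918502, -0.03494228,  0.01676483, -0.02211996,  0.00860195,
        0.01620361,  0.0943618 ]), 'effort': array([ 1.99548217e-04, -9.35823298e+01,  3.66767116e+00, -4.54185283e+01,
       -4.86561412e-02,  2.03124300e-02,  2.40470308e-04]), 'ee_pos': array([ 204.33062769, -642.90626029,  221.77728697]), 'eef_rot': array([-174.63028375,   89.92723066,  113.00172111]), 'ft_force': array([0.03858294, 0.0077429 , 0.22951077]), 'moment': array([-0.02204436,  0.01109839, -0.04947597]), 'finger_gap': 94.07218997050703}
scene [[436.5877341625008, 0.0, 282.04121832135974], [0.0, 436.5877341625008, 211.40602908318922], [0.0, 0.0, 1.0]] [-0.12766138  0.          0.          0.          0.        ] [[-0.0295, -0.8208, 0.5705, 1400.9288], [0.9996, -0.0213, 0.021, 26.2061], [-0.0051, 0.5709, 0.821, 1261.6955], [0.0, 0.0, 0.0, 1.0]] 0.9959778911564626
side [[475.45684118504204, 0.0, 279.86978211039735], [0.0, 475.45684118504204, 207.3303873813155], [0.0, 0.0, 1.0]] [0.02205053 0.         0.         0.         0.        ] [[0.9565, 0.2261, -0.1844, 342.8637], [-0.2916, 0.7195, -0.6303, -759.6706], [-0.0098, 0.6567, 0.7541, 1012.1159], [0.0, 0.0, 0.0, 1.0]] 0.9959481292517007
wrist [[375.7024573651697, 0.0, 277.1084281756416], [0.0, 375.7024573651697, 214.74241830247465], [0.0, 0.0, 1.0]] [-0.04185085  0.          0.          0.          0.        ] [[0.3033, 0.9232, 0.2362, 271.8606], [-0.9529, 0.2942, 0.0739, -622.2753], [-0.0012, -0.2475, 0.9689, 384.5626], [0.0, 0.0, 0.0, 1.0]] 0.9961649659863946
```

View pics/scene0.png

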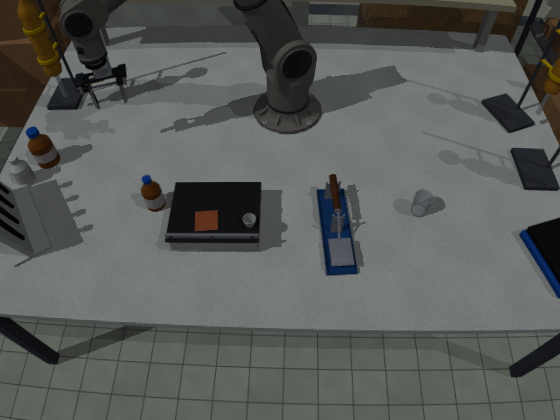

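View pics/side0.png

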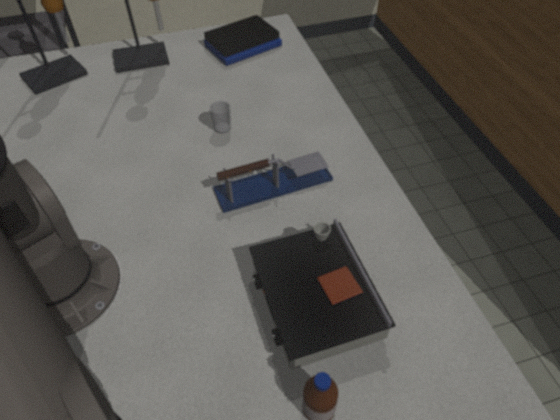

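View pics/wrist0.png

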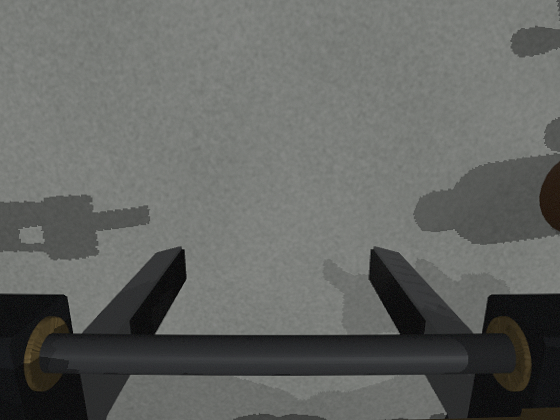

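```bash
which gcc; cat > h.py <<'E'
import numpy as np,cv2,pickle
def load(n): return pickle.load(open(f"pics/{n}.pkl","rb"))
def ray(c,uv):
    uv=np.asarray(uv,float).reshape(-1,1,2)
    p=cv2.undistortPoints(uv,c["intrinsics"],c["dist_coeffs"]).reshape(-1,2)
    d=np.c_[p[:,0],-p[:,1],-np.ones(len(p))]
    E=c["extrinsics"]; return E[:3,3],d@E[:3,:3].T
def onz(c,uv,z):
    o,d=ray(c,uv); return o+d*((z-o[2])/d[:,2])[:,None]
def depth(c,uv):
    uv=np.asarray(uv).reshape(-1,2).astype(int); o,d=ray(c,uv)
    return o+d*c["z_map"][uv[:,1],uv[:,0]][:,None]
def cloud(c):
    v,u=np.mgrid[0:420,0:560]; return depth(c,np.c_[u.ravel(),v.ravel()]).reshape(420,560,3)
def proj(c,P):
    E=c["extrinsics"]; q=(np.atleast_2d(P)-E[:3,3])@E[:3,:3]
    q=q*[1,-1,-1]
    return cv2.projectPoints(q,np.zeros(3),np.zeros(3),c["intrinsics"],c["dist_coeffs"])[0].reshape(-1,2)
E
python3 - <<'E'
from h import *
for n,rois in [("scene0",[(150,160,150,110),(300,160,80,130)]),("side0",[(200,140,150,80),(240,210,170,180)])]:
    c=load(n); im=c["image"]; P=cloud(c)
    hsv=cv2.cvtColor(im,cv2.COLOR_RGB2HSV)
    for i,(x,y,w,h) in enumerate(rois):
        cv2.imwrite(f"pics/{n}_r{i}.png",cv2.resize(im[y:y+h,x:x+w,::-1],None,fx=4,fy=4,interpolation=cv2.INTER_CUBIC))
    # tile: orange
    m=(hsv[...,0]<15)&(hsv[...,1]>120)&(np.abs(P[...,2]-93)<12)
    m=m.astype(np.uint8)
    cs,_=cv2.findContours(m,cv2.RETR_EXTERNAL,cv2.CHAIN_APPROX_NONE)
    for k in cs:
        if cv2.contourArea(k)>100:
            p=onz(c,k.reshape(-1,2),92.)[:,:2].astype(np.float32)
            print(n,"tile",cv2.minAreaRect(p),np.median(P[m>0],0))
    # blue tray
    m=((hsv[...,0]>100)&(hsv[...,0]<130)&(hsv[...,1]>120)&(P[...,2]<40)&(np.abs(P[...,0])<1100)&(P[...,2]>-20)).astype(np.uint8)
    m=cv2.morphologyEx(m,cv2.MORPH_OPEN,np.ones((3,3)))
    cs,_=cv2.findContours(m,cv2.RETR_EXTERNAL,cv2.CHAIN_APPROX_NONE)
    for k in cs:
        if cv2.contourArea(k)>100:
            q=P[k[:,0,1],k[:,0,0]]
            print(n,"tray",cv2.minAreaRect(q[:,:2].astype(np.float32)),np.percentile(q[:,2],[5,50,95]))
E
```

```text
scene0 tile ((628.0964965820312, -248.2754669189453), (78.42586517333984, 76.99439239501953), 6.468588829040527) [ 602.79279019 -261.06626266   93.61363704]
scene0 tray ((723.9906005859375, 869.488525390625), (254.08535766601562, 21.03945541381836), 16.815584182739258) [ 3.99652509 21.94155564 38.11541959]
scene0 tray ((597.03759765625, 178.01966857910156), (344.890625, 98.84589385986328), 4.411724090576172) [ 0.90786352  5.42746437 14.30629639]
scene0 tray ((479.19573974609375, 210.0782012939453), (110.9626235961914, 21.035751342773438), 4.409526824951172) [-1.91202913  4.92810401 16.32194537]
side0 tile ((627.7964477539062, -250.07472229003906), (78.52434539794922, 78.69445037841797), 6.642906665802002) [ 621.11013662 -256.36490347   91.30676556]
side0 tray ((720.9942626953125, 871.4512939453125), (253.5117645263672, 31.29953956604004), 16.804384231567383) [ 7.45987948 22.64794018 32.45790823]which: no gcc in (/usr/local/sbin:/usr/local/bin:/usr/sbin:/usr/bin:/sbin:/bin)
```

View pics/scene0_r0.png

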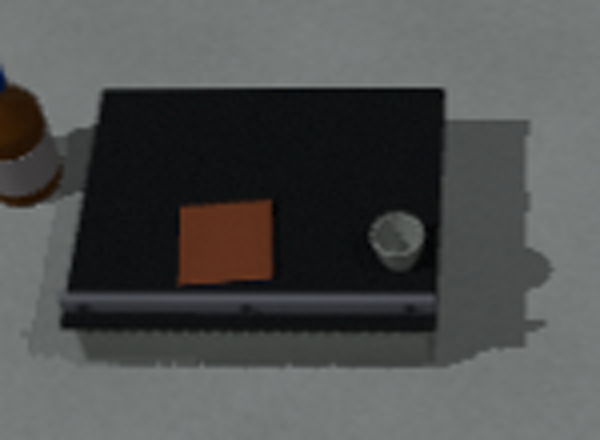

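View pics/scene0_r1.png

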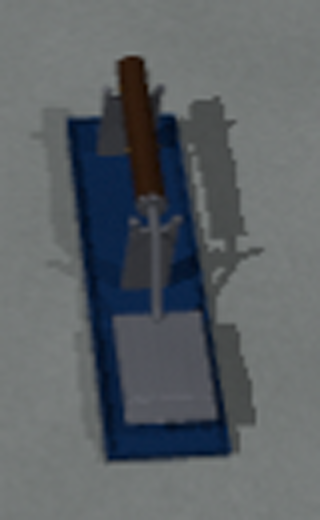

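View pics/side0_r0.png

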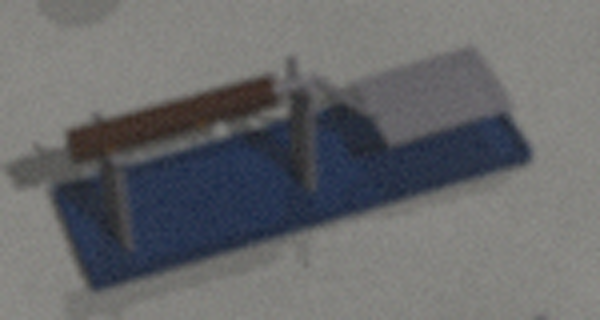

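View pics/side0_r1.png

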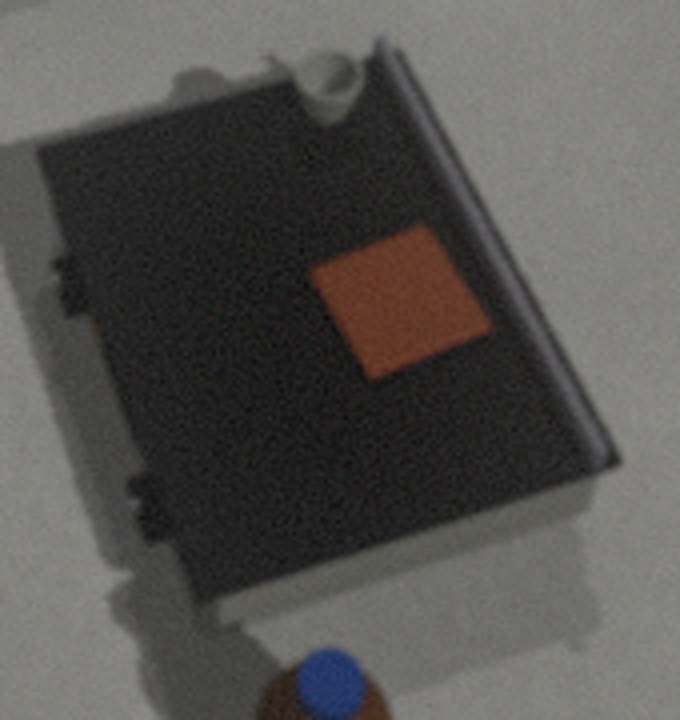

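```bash
python3 - <<'E'
from h import *
s=load("scene0"); d=load("side0")
f=lambda l,o:[(x/4+o[0]-.4,y/4+o[1]-.4) for x,y in l]
# plate front corners, rail top ends
a=onz(s,f([(103,89),(443,89)],(150,160)),85); b=onz(d,f([(40,150),(197,602)],(240,210)),85)
print("front",a.round(1).tolist(),b.round(1).tolist())
print("railtop scene",onz(s,f([(63,296),(436,296)],(150,160)),103).round(1).tolist())
print("railtop side",onz(d,f([(385,40),(615,462)],(240,210)),103).round(1).tolist())
print("cruc", onz(s,f([(397,218)],(150,160)),121).round(1), onz(d,f([(327,73)],(240,210)),121).round(1))
print("bottle cap",onz(d,f([(330,682)],(240,210)),150).round(1))
# tile corners
print("tile s",onz(s,f([(179,206),(271,200),(273,277),(178,285)],(150,160)),92).round(1).tolist())
print("tile d",onz(d,f([(308,270),(427,223),(492,326),(373,381)],(240,210)),92).round(1).tolist())
# tray corners
print("tray s",onz(s,f([(68,118),(176,116),(230,452),(106,460)],(300,160)),10).round(1).tolist())
print("tray d",onz(d,f([(55,188),(95,290),(530,160)],(200,140)),10).round(1).tolist())
# handle ends
print("handle s",onz(s,f([(131,60),(150,198)],(300,160)),105).round(1).tolist())
print("handle d",onz(d,f([(80,140),(275,88)],(200,140)),95).round(1).tolist())
# blade corners
print("blade s",onz(s,f([(113,317),(204,311),(217,418),(126,423)],(300,160)),43).round(1).tolist())
print("blade d",onz(d,f([(355,92),(470,47),(512,108),(388,150)],(200,140)),43).round(1).tolist())
P=cloud(s)
for uv in [(332,180),(334,190),(336,205)]: print(P[uv[1],uv[0]].round(1))
E
```

```text
front [[467.6, -378.9, 85.0], [461.1, -82.4, 85.0]] [[462.9, -84.4, 85.0], [467.8, -380.9, 85.0]]
railtop scene [[690.6, -369.2, 103.0], [682.1, -74.2, 103.0]]
railtop side [[685.7, -79.8, 103.0], [695.4, -380.5, 103.0]]
cruc [[ 621.4 -108.   121. ]] [[ 636.5 -106.8  121. ]]
bottle cap [[ 505.4 -461.1  150. ]]
tile s [[594.4, -291.9, 92.0], [586.4, -216.4, 92.0], [661.1, -206.3, 92.0], [670.8, -281.6, 92.0]]
tile d [[586.2, -216.7, 92.0], [662.8, -207.0, 92.0], [671.1, -281.2, 92.0], [595.8, -293.8, 92.0]]
tray s [[429.5, 116.4, 10.0], [424.5, 214.6, 10.0], [763.1, 241.1, 10.0], [772.4, 141.5, 10.0]]
tray d [[426.6, 212.5, 10.0], [433.3, 108.2, 10.0], [765.9, 135.3, 10.0]]
handle s [[438.8, 164.8, 105.0], [583.4, 174.8, 105.0]]
handle d [[445.0, 169.3, 95.0], [585.9, 178.5, 95.0]]
blade s [[659.2, 147.5, 43.0], [651.7, 222.4, 43.0], [750.3, 227.0, 43.0], [756.3, 155.0, 43.0]]
blade d [[654.6, 209.9, 43.0], [751.8, 230.3, 43.0], [758.6, 159.3, 43.0], [659.0, 145.7, 43.0]]
[461.6 162.8 103.7]
[505.8 167.7 105.4]
[567.6 171.8 105.6]
```

```bash
cat > sim.py <<'E'
import numpy as np
TV=np.array([(-37.5,-2.4),(-33.5,-4),(33.5,-4),(37.5,-2.4),(37.5,2.4),(33.5,4),(-33.5,4),(-37.5,2.4)])*1e-3
n=np.roll(TV,-1,0)-TV; n=np.c_[n[:,1],-n[:,0]]; n/=np.linalg.norm(n,axis=1)[:,None]; off=(n*TV).sum(1)
BH=np.array([.036,.001]); BC=BH*np.array([(1,1),(-1,1),(-1,-1),(1,-1)])
g=9.81; m=.095; I=m*(.075**2+.008**2)/12
k=8e3; cd=6.; dt=1e-4
def rot(c,s,p): return c*p[...,0]-s*p[...,1], s*p[...,0]+c*p[...,1]
def run(knots,mub,mup,T=2.0,off0=0.0,rec=False):
    """knots: B x K x 3 commanded (u,z of blade centre top-surface ref, theta cw>0 lowers +u edge) each 0.1s. smoothing tau"""
    B,K,_=knots.shape
    tau=.04
    cur=knots[:,0].copy(); 
    cmdprev=cur.copy()
    x=np.zeros((B,3)); x[:,0]=knots[:,0,0]+off0; x[:,1]=knots[:,0,1]+.0051; v=np.zeros((B,3))
    f1=cur.copy(); f2=cur.copy(); vmax=np.zeros(B); bmax=np.zeros(B); pmax=np.zeros(B);out=[]
    tipmax=np.zeros(B); blow=np.full(B,9.)
    N=int(T/dt)
    for i in range(N):
        t=i*dt; j=min(int(t/.1),K-2); a=min((t-j*.1)/.1,1)
        cmd=knots[:,j]*(1-a)+knots[:,j+1]*a
        o2=f2.copy()
        f1+=(cmd-f1)*dt/(tau/2); f2+=(f1-f2)*dt/(tau/2)
        bv=(f2-o2)/dt
        b=f2
        F=np.zeros((B,3)); F[:,1]=-m*g
        ct,st=np.cos(x[:,2:]),-np.sin(x[:,2:])
        cb,sb=np.cos(b[:,2:]),-np.sin(b[:,2:])
        # theta positive = clockwise
        tx,tz=rot(ct,st,TV[None]); px=x[:,:1]+tx; pz=x[:,1:2]+tz
        vx=v[:,:1]+v[:,2:]*tz; vz=v[:,1:2]-v[:,2:]*tx
        # plate
        pen=-pz; on=pen>0
        fn=np.where(on,np.maximum(k*pen-cd*vz,0),0)
        ff=-fn*mup[:,None]*np.clip(vx/.005,-1,1)
        F[:,0]+=ff.sum(1);F[:,1]+=fn.sum(1);F[:,2]+=(ff*tz-fn*tx).sum(1)
        pmax=np.maximum(pmax,fn.sum(1))
        # tile verts in blade
        rx,rz=px-b[:,:1],pz-b[:,1:2]
        lx,lz=cb*rx+sb*rz,-sb*rx+cb*rz
        dx=BH[0]-np.abs(lx); dz=BH[1]-np.abs(lz); on=(dx>0)&(dz>0)
        usez=dz<dx
        nx=np.where(usez,0,np.sign(lx)); nz=np.where(usez,np.sign(lz),0); pen=np.minimum(dx,dz)
        wnx=cb*nx-sb*nz; wnz=sb*nx+cb*nz
        bx=bv[:,:1]+bv[:,2:]*rz; bz=bv[:,1:2]-bv[:,2:]*rx
        rvx,rvz=vx-bx,vz-bz; vn=rvx*wnx+rvz*wnz; vt=-rvx*wnz+rvz*wnx
        fn=np.where(on,np.maximum(k*pen-cd*vn,0),0); ft=-fn*mub[:,None]*np.clip(vt/.005,-1,1)
        fx=fn*wnx-ft*wnz; fz=fn*wnz+ft*wnx
        F[:,0]+=fx.sum(1);F[:,1]+=fz.sum(1);F[:,2]+=(fx*tz-fz*tx).sum(1)
        fb=fn.sum(1)
        # blade corners in tile
        qx,qz=rot(cb,sb,BC[None]); wx=b[:,:1]+qx; wz=b[:,1:2]+qz
        blow=np.minimum(blow,wz.min(1))
        rx,rz=wx-x[:,:1],wz-x[:,1:2]
        lx,lz=ct*rx+st*rz,-st*rx+ct*rz
        d=off-(lx[...,None]*n[:,0]+lz[...,None]*n[:,1]); jm=d.argmin(2); pen=d.min(2); on=pen>0
        nn=n[jm]; wnx=-(ct*nn[...,0]-st*nn[...,1]); wnz=-(st*nn[...,0]+ct*nn[...,1])
        bx=bv[:,:1]+bv[:,2:]*qz; bz=bv[:,1:2]-bv[:,2:]*qx
        rvx=v[:,:1]+v[:,2:]*rz-bx; rvz=v[:,1:2]-v[:,2:]*rx-bz
        vn=rvx*wnx+rvz*wnz; vt=-rvx*wnz+rvz*wnx
        fn=np.where(on,np.maximum(k*pen-cd*vn,0),0); ft=-fn*mub[:,None]*np.clip(vt/.005,-1,1)
        fx=fn*wnx-ft*wnz; fz=fn*wnz+ft*wnx
        F[:,0]+=fx.sum(1);F[:,1]+=fz.sum(1);F[:,2]+=(fx*rz-fz*rx).sum(1)
        bmax=np.maximum(bmax,fb+fn.sum(1))
        v[:,:2]+=F[:,:2]/m*dt; v[:,2]+=F[:,2]/I*dt; x+=v*dt
        vmax=np.maximum(vmax,np.hypot(v[:,0],v[:,1]))
        if rec and i%500==0: out.append((t,b.copy(),x.copy(),v.copy()))
    ok=np.abs(np.degrees(x[:,2])-180)<4
    return ok,vmax,bmax,x,blow,out
def make(th,low,u):
    """th deg list (K), low: height of low edge; u: low edge horizontal pos (mm)"""
    th=np.radians(np.asarray(th,float)); low=np.asarray(low,float)*1e-3; u=np.asarray(u,float)*1e-3
    # centre = lowedge - 36*(cos,-sin)
    return np.stack([u-.036*np.cos(th),low+.001*np.cos(th)+.036*np.sin(th),th],-1)
E
cat > t1.py <<'E'
from sim import *; import itertools,time
t0=time.time()
mus=[(b,p) for b in (.15,.25,.35,.5) for p in (.15,.3,.5)]
K=18; cases=[]
for h in (5,20,35,50):
  for vb,vf in [(0,0),(0,30),(0,-30),(-30,45),(0,-15),(0,15)]:
    for ts in (2,4,6):
      th=np.minimum(np.arange(K)*8.59,130)
      u=np.cumsum([0]+[vb if i<ts else vf for i in range(K-1)])
      u=np.where(np.arange(K)>14,u[14],u)
      cases.append((h,vb,vf,ts,make(th,[h]*K,u)))
kn=np.array([c[4] for c in cases for _ in mus]); mb=np.array([a for c in cases for a,_ in mus]); mp=np.array([a for c in cases for _,a in mus])
ok,vm,bm,x,bl,_=run(kn,mb,mp,T=2.0)
L=len(mus)
for i,c in sorted(enumerate(cases),key=lambda c:-ok[c[0]*L:c[0]*L+L].sum()):
    s=slice(i*L,i*L+L); print(c[:4],ok[s].astype(int).tolist(),ok[s].sum(),"vmax %.2f"%vm[s].max())
print(time.time()-t0)
E
python3 t1.py | head -40
```

```text
(5, 0, 30, 4) [0, 0, 1, 0, 0, 1, 0, 1, 1, 0, 0, 1] 5 vmax 0.86
(5, -30, 45, 4) [0, 0, 0, 0, 1, 1, 0, 1, 1, 0, 0, 1] 5 vmax 0.97
(5, 0, 30, 6) [0, 0, 1, 0, 0, 1, 0, 0, 1, 0, 0, 1] 4 vmax 0.86
(5, 0, 15, 4) [0, 0, 1, 0, 0, 1, 0, 0, 1, 0, 0, 1] 4 vmax 0.77
(5, 0, 15, 6) [0, 0, 1, 0, 0, 1, 0, 0, 1, 0, 0, 1] 4 vmax 0.77
(35, 0, 30, 4) [0, 0, 1, 0, 0, 1, 0, 0, 1, 0, 0, 1] 4 vmax 0.88
(50, 0, 30, 4) [0, 0, 1, 0, 0, 1, 0, 0, 1, 0, 0, 1] 4 vmax 0.99
(5, 0, 0, 2) [0, 0, 0, 0, 0, 1, 0, 0, 1, 0, 0, 1] 3 vmax 0.69
(5, 0, 0, 4) [0, 0, 0, 0, 0, 1, 0, 0, 1, 0, 0, 1] 3 vmax 0.69
(5, 0, 0, 6) [0, 0, 0, 0, 0, 1, 0, 0, 1, 0, 0, 1] 3 vmax 0.69
(5, 0, 30, 2) [0, 0, 0, 0, 0, 1, 0, 0, 1, 0, 0, 1] 3 vmax 0.86
(5, -30, 45, 2) [0, 0, 1, 0, 0, 0, 0, 0, 1, 0, 0, 1] 3 vmax 0.96
(5, 0, 15, 2) [0, 0, 0, 0, 0, 1, 0, 0, 1, 0, 0, 1] 3 vmax 0.77
(20, 0, 30, 4) [0, 0, 0, 0, 0, 1, 0, 0, 1, 0, 0, 1] 3 vmax 0.88
(20, -30, 45, 4) [0, 0, 0, 0, 0, 1, 0, 0, 1, 0, 0, 1] 3 vmax 0.96
(35, -30, 45, 4) [0, 0, 0, 0, 0, 1, 0, 0, 1, 0, 0, 1] 3 vmax 1.02
(35, -30, 45, 6) [0, 0, 0, 0, 0, 0, 0, 0, 1, 0, 1, 1] 3 vmax 0.89
(50, -30, 45, 4)
[... 765 characters left out ...]
5, 2) [0, 0, 0, 0, 0, 0, 0, 0, 0, 0, 0, 1] 1 vmax 1.04
(20, -30, 45, 6) [0, 0, 0, 0, 0, 0, 0, 0, 0, 0, 0, 1] 1 vmax 0.95
(20, 0, 15, 2) [0, 0, 0, 0, 0, 0, 0, 0, 0, 0, 0, 1] 1 vmax 0.76
(20, 0, 15, 6) [0, 0, 0, 0, 0, 0, 0, 0, 0, 0, 0, 1] 1 vmax 0.76
(35, 0, 30, 2) [0, 0, 0, 0, 0, 0, 0, 0, 0, 0, 0, 1] 1 vmax 0.98
(35, -30, 45, 2) [0, 0, 0, 0, 0, 0, 0, 0, 0, 0, 0, 1] 1 vmax 1.10
(35, 0, 15, 2) [0, 0, 0, 0, 0, 0, 0, 0, 0, 0, 0, 1] 1 vmax 0.85
(35, 0, 15, 4) [0, 0, 0, 0, 0, 0, 0, 0, 0, 0, 0, 1] 1 vmax 0.79
(35, 0, 15, 6) [0, 0, 0, 0, 0, 0, 0, 0, 0, 0, 0, 1] 1 vmax 0.71
(50, 0, 30, 6) [0, 0, 0, 0, 0, 0, 0, 0, 0, 0, 0, 1] 1 vmax 0.84
(50, -30, 45, 2) [0, 0, 0, 0, 0, 0, 0, 0, 0, 0, 0, 1] 1 vmax 1.21
```

```bash
python3 - <<'E'
from h import *
from scipy.spatial.transform import Rotation as R
print(R.from_euler('xyz',[-174.63,89.927,113.0],degrees=True).as_matrix().round(3))
th=np.radians(4.4);c,s_=np.cos(th),np.sin(th)
O=np.array([548,174.5])
for nme in ["scene0","side0"]:
    P=cloud(load(nme)).reshape(-1,3); d=P[:,:2]-O
    X=d@[c,s_]; Y=d@[-s_,c]
    for a,b in [(115,135),(135,155),(155,175),(175,188),(188,200)]:
        m=(X>a)&(X<b)&(abs(Y)<25)&(P[:,2]>20); print(nme,a,b,m.sum(),np.median(P[m,2]).round(2),P[m,2].std().round(2))
    for a,b in [(-100,-60),(-60,-20),(-20,30),(42,66)]:
        m=(X>a)&(X<b)&(abs(Y)<(5 if b<50 else 4))&(P[:,2]>85); print(" hd",a,b,m.sum(),np.median(P[m,2]).round(2),np.median(Y[m]).round(1))
    m=(P[:,0]>480)&(P[:,0]<660)&(P[:,1]>-330)&(P[:,1]<-150)&(P[:,2]>70)
    print("plate/bench",np.median(P[m,2]), np.median(P[(P[:,0]>450)&(P[:,0]<700)&(abs(P[:,1]-40)<40),2]))
E
```

```text
[[-0.     0.953  0.303]
 [ 0.001  0.303 -0.953]
 [-1.    -0.    -0.001]]
scene0 115 135 83 46.33 2.54
scene0 135 155 82 46.62 2.49
scene0 155 175 82 46.9 2.58
scene0 175 188 57 47.29 2.35
scene0 188 200 56 48.05 2.57
 hd -100 -60 25 107.38 -0.4
 hd -60 -20 28 106.58 0.7
 hd -20 30 38 107.13 -0.7
 hd 42 66 13 98.12 -1.7
plate/bench 85.89963021950939 0.08796406280180236
side0 115 135 82 44.37 1.93
side0 135 155 82 45.17 2.23
side0 155 175 77 45.77 1.8
side0 175 188 51 46.52 2.05
side0 188 200 50 46.05 2.27
 hd -100 -60 41 105.27 -1.2
 hd -60 -20 43 104.88 -0.7
 hd -20 30 53 104.62 -1.1
 hd 42 66 24 94.57 -0.7
plate/bench 83.73817222231168 -1.7510711607163785
```

```bash
cat > t2.py <<'E'
from sim import *; import time,sys
rng=np.random.default_rng(int(sys.argv[1])); t0=time.time()
mus=[(b,p) for b in (.2,.35,.5) for p in (.2,.3,.4)]
K=20; cases=[]
for _ in range(250):
    rate=rng.choice([8.5,8.5,6]); h=rng.choice([3,4,6,10],4); 
    vs=rng.choice([-40,-20,-10,0,10,20,40],4); br=np.sort(rng.integers(0,15,3)); off0=rng.choice([-10,0,10,20,30])
    th=np.minimum(np.arange(K)*rate,125)
    v=np.array([vs[np.searchsorted(br,i,side='right')] if i<15 else 0 for i in range(K-1)])
    u=np.r_[0,np.cumsum(v)]
    hh=np.interp(np.arange(K),[0,4,8,13],h)
    cases.append((rate,h.tolist(),vs.tolist(),br.tolist(),off0,make(th,hh,u)))
L=len(mus)
kn=np.array([c[-1] for c in cases for _ in mus]); mb=np.array([a for c in cases for a,_ in mus]); mp=np.array([a for c in cases for _,a in mus])
of=np.array([c[4]*1e-3 for c in cases for _ in mus])
ok,vm,bm,x,bl,_=run(kn,mb,mp,T=2.3,off0=of)
for i,c in sorted(enumerate(cases),key=lambda c:-ok[c[0]*L:c[0]*L+L].sum())[:12]:
    s=slice(i*L,i*L+L); print(*c[:5],ok[s].astype(int).tolist(),ok[s].sum(),"vmax %.2f"%vm[s].max(),"xend",(x[s,0]*1e3).round().min(),(x[s,0]*1e3).round().max())
print(time.time()-t0)
E
nproc; for i in 1 2 3 4; do OMP_NUM_THREADS=1 python3 t2.py $i > o$i & done; wait; cat o1 o2 o3 o4
```

```text
4
8.5 [4, 4, 6, 6] [0, -20, 10, 0] [10, 10, 12] 10 [0, 0, 1, 0, 1, 1, 0, 1, 1] 5 vmax 0.71 xend 59.0 92.0
8.5 [3, 3, 3, 4] [10, 40, 20, -20] [7, 11, 13] 10 [0, 0, 1, 0, 1, 1, 0, 1, 1] 5 vmax 0.84 xend 309.0 334.0
8.5 [4, 3, 3, 6] [40, 10, 10, 40] [0, 6, 6] 10 [0, 0, 1, 0, 1, 1, 0, 1, 1] 5 vmax 0.91 xend 463.0 486.0
6.0 [10, 4, 4, 3] [0, 10, 10, 40] [3, 5, 7] 10 [0, 0, 1, 0, 1, 1, 0, 1, 1] 5 vmax 0.83 xend 407.0 446.0
8.5 [10, 3, 10, 4] [-20, 0, 20, 40] [3, 9, 11] 10 [0, 0, 1, 0, 1, 1, 0, 1, 1] 5 vmax 0.92 xend -13.0 204.0
8.5 [4, 3, 10, 10] [20, 40, 0, -40] [3, 13, 14] 20 [0, 1, 1, 0, 1, 1, 0, 0, 1] 5 vmax 0.95 xend 375.0 535.0
8.5 [6, 4, 10, 6] [10, 10, 40, -10] [0, 9, 13] 10 [0, 0, 1, 0, 1, 1, 0, 1, 1] 5 vmax 0.99 xend 117.0 329.0
6.0 [10, 4, 10, 3] [10, 0, 10, 40] [0, 2, 11] 10 [0, 0, 1, 0, 0, 1, 0, 1, 1] 4 vmax 0.90 xend 129.0 456.0
8.5 [3, 3, 10, 3] [40, -40, 10, 40] [0, 1, 4] 0 [0, 0, 1, 0, 1, 1, 0, 0, 1] 4 vmax 1.03 xend 469.0 585.0
8.5 [4, 3, 6, 6] [-10, 20, 40, 40] [4, 6, 9] -10 [0, 0, 1, 0, 0, 1, 0, 1, 1] 4 vmax 0.92 xend 398.0 428.0
8.5 [10, 3, 3, 3] [-10, 20, -10, -40] [4
[... 3355 characters left out ...]
0, 1] 4 vmax 0.80 xend 248.0 330.0
8.5 [6, 3, 10, 10] [-40, 20, 40, -20] [2, 4, 12] -10 [0, 1, 1, 0, 0, 1, 0, 0, 1] 4 vmax 0.95 xend 214.0 352.0
8.5 [3, 4, 4, 10] [-40, 20, -40, 10] [2, 13, 14] 0 [0, 0, 1, 0, 0, 1, 0, 1, 1] 4 vmax 0.82 xend 139.0 206.0
8.5 [4, 3, 3, 4] [10, 40, -10, 40] [3, 12, 14] 20 [0, 0, 1, 0, 1, 1, 0, 0, 1] 4 vmax 0.92 xend 456.0 490.0
8.5 [3, 4, 3, 3] [0, 40, 10, 40] [6, 9, 12] 20 [0, 0, 1, 0, 1, 1, 0, 0, 1] 4 vmax 0.78 xend 309.0 339.0
8.5 [10, 3, 10, 10] [-40, 20, 40, -10] [3, 11, 12] 0 [0, 0, 0, 0, 1, 1, 0, 1, 1] 4 vmax 0.93 xend -16.0 139.0
8.5 [10, 6, 3, 3] [-10, 40, 40, -40] [3, 4, 13] 30 [0, 0, 1, 0, 0, 1, 0, 0, 1] 3 vmax 0.93 xend 418.0 458.0
257.88574957847595
```

```bash
cat >> h.py <<'E'
from scipy.spatial.transform import Rotation as Ro
def turnerR(yaw,pitch_down=0,roll=0):  # degrees; turner frame in world
    return Ro.from_euler('ZYX',[yaw,pitch_down,roll],degrees=True).as_matrix()
def toolinturner(beta,tilt=45):
    b=np.radians(beta);a=np.radians(tilt)
    t=np.array([np.cos(b),-np.sin(b)*np.sin(a),-np.sin(b)*np.cos(a)])
    z=np.array([0,-np.cos(a),np.sin(a)])
    return np.c_[t,np.cross(z,t),z]
E
python3 - <<'E'
from h import *
R0=Ro.from_euler('xyz',[-174.63,89.927,113.0],degrees=True).as_matrix()
for b in (50,65,80,90):
    T=turnerR(4.4)@toolinturner(b)
    rv=Ro.from_matrix(T@R0.T).as_rotvec(); print(b,np.degrees(np.linalg.norm(rv)),(rv/.5).round(2))
E
```

```text
50 57.388422746183124 [-1.22 -1.58  0.12]
65 50.28411456925168 [-1.36 -1.11 -0.09]
80 46.778109803476546 [-1.48 -0.63 -0.3 ]
90 46.876215872375184 [-1.55 -0.3  -0.44]
```

Request:
move_arm --targets '[[[-0.13,-0.11,-0.01,0.8,0.4,0.44,0.7],[-0.13,-0.11,-0.01,0.8,0.4,0.44,0.7],[-0.13,-0.11,-0.01,0.8,0.4,0.44,0.7],[-0.13,-0.11,-0.01,0.8,0.4,0.44,0.7],[-0.13,-0.11,-0.01,0.8,0.4,0.44,0.7]]]'

```text
clock: 0.65
ee_pos: [405.8, -542.2, 333.7]
eef_rot: [23.5, 65.4, -50.4]
ft_force: [0.4, -0.5, -0.2]
finger_gap: 66.0
```

```bash
cat >> h.py <<'E'
def log():
    from plant import read_state
    s=read_state()
    with open('log.pkl','ab') as f: pickle.dump(s,f)
    print("t",round(s["clock"],2),"q",s["joints"].round(1).tolist(),"p",s["ee_pos"].round(1).tolist(),"rpy",s["eef_rot"].round(1).tolist(),"F",s["ft_force"].round(2).tolist(),"M",s["moment"].round(2).tolist(),"gap",round(s["finger_gap"],1))
    return s
E
python3 -c "
from h import *
log()"
```

```text
t 0.65 q [48.2, 7.3, -1.4, 104.5, 2.3, 43.6, -28.2] p [405.8, -542.2, 333.7] rpy [23.5, 65.4, -50.4] F [0.36, -0.47, -0.2] M [0.2, 0.23, -0.04] gap 66.0
```

Request:
move_arm --targets '[[[-0.14,-0.11,-0.01,0.5,0.86,0,0.6],[-0.14,-0.11,-0.01,0.4,0.9,0,0.6],[-0.14,-0.11,-0.01,0.3,0.95,0,0.6],[-0.14,-0.11,-0.01,0.2,0.97,0,0.6],[-0.14,-0.11,-0.01,0.1,0.98,0,0.6]]]'

```text
clock: 1.15
ee_pos: [462.8, -377.2, 330.5]
eef_rot: [21.9, 47.6, -53.5]
ft_force: [-0.1, 0.0, 0.2]
finger_gap: 56.5
```

```bash
python3 - <<'E'
from h import *
s=log()
R=Ro.from_euler('xyz',s["eef_rot"],degrees=True).as_matrix()
T=turnerR(4.4)@toolinturner(65)
print((Ro.from_matrix(T@R.T).as_rotvec()/.5).round(3)); t=T[:,0]
O=np.array([548,174.5,95.]); print("tgt",t.round(3),O, O-80*t)
E
```

```text
t 1.15 q [35.9, -5.3, -14.3, 125.4, 43.6, 29.4, -87.1] p [462.8, -377.2, 330.5] rpy [21.9, 47.6, -53.5] F [-0.06, 0.02, 0.24] M [0.49, 0.35, -0.04] gap 56.5
[-0.201 -0.185  0.019]
tgt [ 0.471 -0.607 -0.641] [548.  174.5  95. ] [510.35691362 223.02358058 146.26851056]
```

```bash
cat > kin.py <<'E'
from h import *
import itertools
from scipy.optimize import least_squares
def rz(a): return Ro.from_euler('z',a).as_matrix()
def ry(a): return Ro.from_euler('y',a).as_matrix()
def fk(p,q,sg,full=False):
    # p: y0,d1,d3,d5,d7,a2,a4,a6,tw
    y0,d1,d3,d5,d7,a2,a4,a5,a6,tw=p
    q=np.radians(q)*sg
    R=rz(y0+q[0]); x=np.array([0,0,d1])
    x=x+R@[a2,0,0]; R=R@ry(q[1]); R=R@rz(q[2]); x=x+R@[a4,0,d3]; e=x; R=R@ry(q[3]); x=x+R@[a5,0,0]; R=R@rz(q[4]); x=x+R@[0,0,d5]; w=x; R=R@ry(q[5]); x=x+R@[a6,0,0]; R=R@rz(q[6]+tw); x=x+R@[0,0,d7]
    # tool: x along z, 
    Rt=R@np.array([[0,0,1],[0,1,0],[1,0,0]]).T if False else R@np.c_[[0,0,1.],[0,1.,0],[-1.,0,0]]
    return (x,Rt,e,w) if full else (x,Rt)
E
cat > fit.py <<'E'
from kin import *
D=[(np.array([63.7989452 , 24.45066435,  4.23233847, 92.05055925, -1.95270064,63.6437163 , -3.84567864]),np.array([ 204.33062769, -642.90626029,  221.77728697]),[-174.63028375,   89.92723066,  113.00172111])]
f=open('log.pkl','rb')
while 1:
    try: s=pickle.load(f); D.append((s["joints"],s["ee_pos"],s["eef_rot"]))
    except EOFError: break
D=[(q,p,Ro.from_euler('xyz',r,degrees=True).as_matrix()) for q,p,r in D]
best=[]
for s1,s3,s5,s7 in itertools.product([1,-1],repeat=4):
    sg=np.array([s1,1,s3,1,s5,1,s7])
    def res(p):
        r=[]
        for q,x,R in D:
            X,RR=fk(p,q,sg); r+=list((X-x)/5); r+=list((RR-R).ravel()*50)
        return np.r_[r,np.array(p[5:9])*.001]
    for y0 in (0,1.57,3.14,-1.57):
      for tw in (0,1.57,3.14,-1.57):
        o=least_squares(res,[y0,350,400,400,250,0,0,0,0,tw]); best.append((o.cost,sg,o.x))
best.sort(key=lambda b:b[0])
for b in best[:4]: print(b[0],b[1],b[2].round(3).tolist())
pickle.dump(best[0],open('kin.pkl','wb'))
for q,x,R in D:
    X,RR=fk(best[0][2],q,best[0][1]); print((X-x).round(1))
E
python3 fit.py
```

```text
12.972599427101692 [-1  1 -1  1 -1  1 -1] [-0.083, 278.246, 612.686, 620.83, 361.908, -121.93, 40.471, -45.087, 69.292, -0.073]
12.97259942710192 [-1  1 -1  1 -1  1 -1] [-0.083, 278.246, 612.686, 620.83, 361.908, -121.93, 40.471, -45.087, 69.292, -0.073]
12.972599427102045 [-1  1 -1  1 -1  1 -1] [-0.083, 278.246, 612.686, 620.83, 361.908, -121.931, 40.471, -45.087, 69.292, -0.073]
12.972599427102365 [-1  1 -1  1 -1  1 -1] [-0.083, 278.246, 612.687, 620.83, 361.908, -121.931, 40.471, -45.087, 69.292, -0.073]
[ 1.7  0.7 -0.3]
[7.  5.3 0.4]
[-0.3 -0.4 -0.1]
```

Request:
move_arm --targets '[[[-0.04,-0.04,0,0.1,0.9,0,0.6],[-0.04,-0.04,0,0.1,0.95,0,0.6],[-0.04,-0.04,0,0.1,0.95,0,0.6],[-0.04,-0.04,0,0.1,0.95,0,0.6],[-0.04,-0.03,0,0.1,0.95,0,0.6]]]'

```text
clock: 1.65
ee_pos: [486.8, -142.3, 331.0]
eef_rot: [23.2, 39.8, -52.6]
ft_force: [1.0, -0.2, -0.1]
finger_gap: 56.2
```

Request:
move_arm --targets '[[[0,0,0,0.1,0.95,0,0.6],[0,0,0,0.1,0.95,-0.1,0.6],[0,0,0,0.1,0.95,-0.2,0.6],[0,0,0,0,0.95,-0.3,0.6],[0,0,0,0,0.9,-0.4,0.6]]]'

```text
clock: 2.15
ee_pos: [502.4, 65.1, 290.1]
eef_rot: [22.8, 40.4, -52.5]
ft_force: [1.4, -0.1, -0.9]
finger_gap: 56.4
```

```bash
cat > rel.py <<'E'
from h import *
s=log()
R=Ro.from_euler('xyz',s["eef_rot"],degrees=True).as_matrix()
T=turnerR(4.4)@toolinturner(65)
print((Ro.from_matrix(T@R.T).as_rotvec()/.5).round(3)); t=T[:,0]
O=np.array([548,174.5,95.]); print("d to pre",(O-80*t-s["ee_pos"]).round(1),"d to grip",(O+2*t-s["ee_pos"]).round(1))
E
python3 rel.py; python3 fit.py
```

```text
t 2.15 q [0.9, 11.2, -52.3, 122.0, 58.0, 78.7, -154.3] p [502.4, 65.1, 290.1] rpy [22.8, 40.4, -52.5] F [1.41, -0.12, -0.88] M [0.54, 0.4, -0.01] gap 56.4
[-0.014 -0.013  0.008]
d to pre [   7.9  157.9 -143.9] d to grip [  46.5  108.1 -196.4]
27.167032659104123 [-1  1 -1  1 -1  1 -1] [-0.083, 200.049, 631.725, 537.403, 415.358, -63.962, -39.336, -91.994, 8.018, -0.069]
27.167032659104425 [-1  1 -1  1 -1  1 -1] [-0.083, 200.049, 631.725, 537.403, 415.358, -63.962, -39.336, -91.994, 8.018, -0.069]
27.16703265910506 [-1  1 -1  1 -1  1 -1] [-0.083, 200.049, 631.725, 537.403, 415.358, -63.962, -39.336, -91.994, 8.018, -0.069]
27.167032659105743 [-1  1 -1  1 -1  1 -1] [-0.083, 200.049, 631.725, 537.403, 415.358, -63.962, -39.336, -91.994, 8.018, -0.069]
[ 8.   2.3 -2.6]
[5.1 4.9 2.7]
[ 4.7  3.5 -6. ]
[-1.3 -0.9  6. ]
```

```bash
cat > fit2.py <<'E'
from kin import *
D=[(np.array([63.7989452 , 24.45066435,  4.23233847, 92.05055925, -1.95270064,63.6437163 , -3.84567864]),np.array([ 204.33062769, -642.90626029,  221.77728697]),[-174.63028375,   89.92723066,  113.00172111])]
f=open('log.pkl','rb')
while 1:
    try: s=pickle.load(f); D.append((s["joints"],s["ee_pos"],s["eef_rot"]))
    except EOFError: break
D=[(q,p,Ro.from_euler('xyz',r,degrees=True).as_matrix()) for q,p,r in D]
def frames(q,y0,tw):
    q=np.radians(q)*np.array([-1,1,-1,1,-1,1,-1]); Rs=[]
    R=rz(y0+q[0]);Rs.append(R); R=R@ry(q[1]);Rs.append(R);R=R@rz(q[2]);Rs.append(R);R=R@ry(q[3]);Rs.append(R);R=R@rz(q[4]);Rs.append(R);R=R@ry(q[5]);Rs.append(R);R=R@rz(q[6]+tw);Rs.append(R)
    return Rs
Ct=np.c_[[0,0,1.],[0,1.,0],[-1.,0,0]]
def rr(p):
    r=[]
    for q,x,R in D: r+=list(Ro.from_matrix(frames(q,*p[:2])[-1]@Ct@R.T).as_rotvec())
    return np.array(r)
if __name__=="__main__":
    o=least_squares(rr,[-.08,-.07]); print(o.x,np.degrees(rr(o.x)).round(2).reshape(-1,3).tolist())
    y0,tw=o.x
    # linear offsets: d1 z; R1:(x,y) ; R3: x,y,z ; R4: x,y; R5: z ; R6: x,y; R7: z
    def A(q):
        F=frames(q,y0,tw); c=[np.array([0,0,1.])]
        c+=[F[0][:,0],F[0][:,1],F[2][:,0],F[2][:,1],F[2][:,2],F[3][:,0],F[3][:,1],F[4][:,2],F[5][:,0],F[5][:,1],F[6][:,2]]
        return np.c_[tuple(c)]
    M=np.vstack([A(q) for q,_,_ in D]); b=np.concatenate([x for _,x,_ in D])
    reg=np.diag([.0,1,1,1,1,0,1,1,0,1,1,0])*.05
    reg[0,0]=reg[5,5]=reg[8,8]=reg[11,11]=.02
    p0=np.array([300,0,0,0,0,500,0,0,500,0,0,300.])
    x=np.linalg.lstsq(np.vstack([M,reg]),np.r_[b,reg@p0],rcond=None)[0]
    print(x.round(1)); print((M@x-b).round(1).reshape(-1,3))
E
python3 fit2.py
```

```text
[ 1.52635677e-11 -1.61595432e-11] [[-0.0, -0.0, -0.0], [-0.0, 0.0, 0.0], [-0.0, 0.0, 0.0], [-0.0, 0.0, 0.0]]
[ 2.866e+02  3.000e+00 -2.790e+01  1.100e+00 -1.800e+01  5.516e+02
  3.000e+00 -1.800e+01  4.917e+02 -2.000e-01 -4.000e-01  3.458e+02]
[[-0.   0.1  0.1]
 [ 0.  -0.1 -0.2]
 [ 0.   0.1  0.1]
 [ 0.   0.  -0. ]]
```

```bash
cat > ik.py <<'E'
from fit2 import *
PR=np.array([286.6,3.0,-27.9,1.1,-18.,551.6,3.,-18.,491.7,-.2,-.4,345.8])
lo=np.array([-163.25,-28.42,-70.27,12.13,-58.53,9.26,-156.51]); hi=np.array([163.25,122.38,78.77,141.07,238.53,117.41,156.51])
def FK(q,wr=False):
    F=frames(q,0,0); p=PR
    x=np.array([0,0,p[0]])+F[0]@[p[1],p[2],0]+F[2]@[p[3],p[4],p[5]]+F[3]@[p[6],p[7],0]; e=x
    x=x+F[4]@[0,0,p[8]]; w=x
    x=x+F[5]@[p[9],p[10],0]+F[6]@[0,0,p[11]]
    return (x,F[6]@Ct,e,w) if wr else (x,F[6]@Ct)
def err(q,X,R):
    x,r=FK(q); return np.r_[(x-X)/100,Ro.from_matrix(R@r.T).as_rotvec()*3]
def IK(X,R,q0,reg=.02):
    o=least_squares(lambda q:np.r_[err(q,X,R),reg*(q-q0)/50],np.clip(q0,lo+.1,hi-.1),bounds=(lo,hi),max_nfev=80)
    return o.x,np.linalg.norm(err(o.x,X,R))
HP=np.array([585.,-229.3]); HY=1.1
BEND=1.3
def hp(x,y,z): 
    c,s=np.cos(np.radians(HY)),np.sin(np.radians(HY)); return np.array([HP[0]+c*x-s*y,HP[1]+s*x+c*y,z])
def flip_pose(xf,yf,th,low=4,beta=65,tilt=45,gx=0,flipz=False):
    """tile centre hp coords xf,yf at th=0 on blade centre; th deg"""
    R=turnerR(HY,BEND,th)
    E=hp(xf,yf-36,85+low)
    O=E-R@np.array([160,-36,-52.])
    T=toolinturner(beta,tilt)
    if flipz: T=T@np.diag([1,-1,-1])
    G=R@T; return O+R@[gx,0,0]+2*G[:,0],G
E
cat > t3.py <<'E'
from ik import *
qn=np.array([0.9, 11.2, -52.3, 122.0, 58.0, 78.7, -154.3])
print(FK(qn))
rng=np.random.default_rng(0)
for beta in (55,70,85):
  for fz in (0,1):
    Rr=turnerR(4.4)@toolinturner(beta)
    if fz: Rr=Rr@np.diag([1,-1,-1])
    poses=[("rest",np.array([548,174.5,95])+2*Rr[:,0],Rr)]+[("f%d"%th,)+flip_pose(0,20,th,beta=beta,flipz=fz) for th in (0,30,60,90,115)]
    for n,X,R in poses:
        sols=[]
        for k in range(25):
            q,e=IK(X,R,rng.uniform(lo,hi),reg=0.0)
            if e<.01: sols.append(q)
        sols=np.array(sols)
        if len(sols): print(beta,fz,n,len(sols),"q7 %.0f..%.0f q6 %.0f..%.0f q5 %.0f..%.0f q4 %.0f..%.0f q3 %.0f..%.0f q1 %.0f..%.0f"%tuple(v for j in (6,5,4,3,2,0) for v in (sols[:,j].min(),sols[:,j].max())))
        else: print(beta,fz,n,"none")
E
python3 t3.py
```

```text
(array([502.29172379,  66.18346136, 290.30548874]), array([[ 0.46478223,  0.88357663,  0.05718235],
       [-0.60232662,  0.36285268, -0.71101377],
       [-0.64898392,  0.29602411,  0.7008492 ]]))
55 0 rest 14 q7 -157..-129 q6 20..26 q5 6..36 q4 127..127 q3 55..65 q1 -101..-96
55 0 f0 none
55 0 f30 none
55 0 f60 13 q7 -36..1 q6 26..38 q5 -58..-17 q4 127..130 q3 -68..-10 q1 56..105
55 0 f90 5 q7 -47..-5 q6 47..66 q5 -57..-11 q4 113..116 q3 -65..-1 q1 59..106
55 0 f115 12 q7 -46..-12 q6 62..84 q5 -58..-21 q4 104..106 q3 -56..-2 q1 63..101
55 1 rest 19 q7 -7..2 q6 44..104 q5 61..91 q4 122..126 q3 -67..29 q1 -78..-3
55 1 f0 none
55 1 f30 none
55 1 f60 11 q7 140..157 q6 26..28 q5 -31..-13 q4 127..128 q3 -70..-58 q1 98..106
55 1 f90 9 q7 127..156 q6 47..53 q5 -37..-5 q4 113..114 q3 -69..-41 q1 90..108
55 1 f115 10 q7 117..157 q6 61..73 q5 -46..-3 q4 103..105 q3 -70..-26 q1 81..109
70 0 rest 11 q7 -157..-89 q6 40..53 q5 -32..41 q4 116..117 q3 24..78 q1 -98..-69
70 0 f0 none
70 0 f30 14 q7 -121..-85 q6 20..42 q5 20..61 q4 133..138 q3 -70..76 q1 -69..84
70 0 f60 18 q7 -64..-9 q6 41..54 q5 -5
[... 816 characters left out ...]
8 q1 -45..70
85 0 f60 12 q7 -75..-18 q6 55..65 q5 -42..16 q4 111..116 q3 -64..58 q1 -9..85
85 0 f90 8 q7 -66..-11 q6 75..91 q5 -47..7 q4 96..101 q3 -64..37 q1 22..89
85 0 f115 8 q7 -51..-17 q6 90..104 q5 -45..-13 q4 86..89 q3 -45..13 q1 44..81
85 1 rest 18 q7 9..64 q6 57..105 q5 -2..67 q4 101..106 q3 -62..56 q1 -83..-3
85 1 f0 13 q7 25..40 q6 44..84 q5 53..73 q4 132..136 q3 -70..38 q1 -46..46
85 1 f30 13 q7 69..112 q6 36..52 q5 -0..44 q4 124..129 q3 -70..65 q1 -43..74
85 1 f60 15 q7 106..154 q6 55..61 q5 -35..15 q4 111..115 q3 -63..45 q1 -1..84
85 1 f90 10 q7 113..156 q6 75..82 q5 -36..8 q4 96..99 q3 -65..9 q1 41..89
85 1 f115 8 q7 121..156 q6 89..100 q5 -39..-5 q4 86..88 q3 -56..0 q1 52..86
```

```bash
cat > t4.py <<'E'
from ik import *
from scipy.spatial.transform import Slerp
import sys
beta=float(sys.argv[1]); gx=float(sys.argv[2]); xf=float(sys.argv[3]); yf=float(sys.argv[4]); fz=int(sys.argv[5])
qn=np.array([0.9, 11.2, -52.3, 122.0, 58.0, 78.7, -154.3])
X0,R0=FK(qn)
Rr=turnerR(4.4)@toolinturner(beta)
if fz: Rr=Rr@np.diag([1,-1,-1])
g=np.array([548+gx,174.5,95])+2*Rr[:,0]
P=[("now",X0,R0),("turn",X0+[0,20,0],Rr),("pre",g-80*Rr[:,0],Rr),("grip",g,Rr),("up",g+[0,0,150],Rr)]
X,R=flip_pose(xf,yf,0,beta=beta,gx=gx,flipz=fz); P+=[("over",X+[-90,0,60],R),("ins",X+[62-xf,0,0],R),("back",X+[0,0,30],R)]
for th in range(0,116,15): P.append(("f%d"%th,)+flip_pose(xf,yf,th,beta=beta,gx=gx,flipz=fz))
q=qn; prev=P[0]
for n,X,R in P[1:]:
    S=Slerp([0,1],Ro.from_matrix([prev[2],R])); 
    for a in np.linspace(0,1,8)[1:]:
        q,e=IK(prev[1]+(X-prev[1])*a,S(a).as_matrix(),q)
    x,r,el,w=FK(q,True)
    print(n,X.round(0),q.round(0).tolist(),"err %.3f"%e,"wrist",w.round(0)); prev=(n,X,R)
E
for a in "85 0 0 20 0" "88 0 0 20 0" "85 0 0 20 1"; do echo == $a; python3 t4.py $a; done
```

```text
== 85 0 0 20 0
turn [502.  86. 290.] [-3.0, 22.0, -49.0, 107.0, 48.0, 96.0, -150.0] err 0.000 wrist [453. 327. 534.]
pre [537. 229. 150.] [-35.0, 37.0, -20.0, 98.0, 43.0, 87.0, -157.0] err 0.000 wrist [488. 469. 394.]
grip [548. 173.  94.] [-36.0, 38.0, -13.0, 103.0, 44.0, 77.0, -157.0] err 0.000 wrist [499. 414. 337.]
up [548. 173. 244.] [-35.0, 27.0, -13.0, 99.0, 40.0, 88.0, -146.0] err 0.000 wrist [499. 414. 487.]
over [ 336. -214.  203.] [9.0, 1.0, -26.0, 141.0, 53.0, 62.0, -140.0] err 0.003 wrist [307.  29. 447.]
ins [ 488. -214.  143.] [7.0, 21.0, -22.0, 126.0, 63.0, 63.0, -146.0] err 0.000 wrist [458.  29. 387.]
back [ 426. -214.  173.] [8.0, 13.0, -24.0, 133.0, 59.0, 62.0, -144.0] err 0.000 wrist [396.  29. 417.]
f0 [ 426. -214.  143.] [7.0, 17.0, -23.0, 134.0, 63.0, 61.0, -149.0] err 0.000 wrist [396.  29. 387.]
f15 [ 426. -228.  150.] [19.0, 10.0, -22.0, 131.0, 48.0, 48.0, -126.0] err 0.000 wrist [399. -56. 449.]
f30 [ 427. -244.  154.] [31.0, 9.0, -20.0, 126.0, 26.0, 42.0, -95.0] err 0.000 wrist [ 402. -155.  487.]
f45 [ 427. -260.  153.] [44.0, 12.0, -21.0, 119.0, 4.0, 46
[... 2894 characters left out ...]
.0, -59.0, 129.0, 57.0, 57.0, 48.0] err 0.000 wrist [399. -56. 449.]
f30 [ 427. -244.  154.] [69.0, 17.0, -64.0, 124.0, 40.0, 50.0, 72.0] err 0.000 wrist [ 402. -155.  487.]
f45 [ 427. -260.  153.] [82.0, 25.0, -68.0, 117.0, 28.0, 52.0, 90.0] err 0.000 wrist [ 405. -260.  498.]
f60 [ 427. -275.  148.] [88.0, 35.0, -70.0, 110.0, 21.0, 60.0, 101.0] err 0.000 wrist [ 406. -364.  481.]
f75 [ 427. -288.  139.] [90.0, 46.0, -69.0, 103.0, 15.0, 68.0, 107.0] err 0.000 wrist [ 407. -461.  438.]
f90 [ 427. -299.  127.] [90.0, 57.0, -67.0, 96.0, 10.0, 77.0, 111.0] err 0.000 wrist [ 407. -543.  372.]
f105 [ 427. -306.  113.] [90.0, 67.0, -65.0, 89.0, 5.0, 85.0, 114.0] err 0.000 wrist [ 407. -605.  286.]
```

Request:
move_arm --targets '[[[-0.14,0.18,0.19,0.1,0.3,0,0.6],[-0.14,0.18,0.19,0.1,0.3,0,0.6],[-0.14,0.18,0.19,0.1,0.3,0,0.6],[-0.14,0.18,0.19,0.1,0.3,0,0.6],[-0.14,0.18,0.19,0.1,0.3,0,0.6]]]'

```text
clock: 2.65
ee_pos: [527.9, 134.8, 292.8]
eef_rot: [-20.0, 39.7, -52.9]
ft_force: [1.3, -0.5, 0.7]
finger_gap: 56.4
```

Request:
move_arm --targets '[[[-0.14,0.18,0.19,0,0.3,0,0.6],[-0.14,0.18,0.19,0,0.3,0,0.6],[-0.14,0.18,0.19,0,0.3,0,0.6],[-0.14,0.18,0.19,0,0.3,0,0.6],[-0.14,0.18,0.19,0,0.3,0,0.6]]]'

```text
clock: 3.15
ee_pos: [527.7, 209.7, 292.8]
eef_rot: [-62.3, 39.4, -52.6]
ft_force: [-0.2, 0.6, -0.2]
finger_gap: 56.2
```

```bash
cat > rel.py <<'E'
from ik import *
import sys
beta=85
s=log()
R=Ro.from_euler('xyz',s["eef_rot"],degrees=True).as_matrix()
print("fk err",(FK(s["joints"])[0]-s["ee_pos"]).round(1))
T=turnerR(4.4)@toolinturner(beta)@np.diag([1,-1,-1])
rv=Ro.from_matrix(T@R.T).as_rotvec()
print((rv/.5).round(3),np.degrees(np.linalg.norm(rv)).round(1)); t=T[:,0]; print("t",R[:,0].round(3),t.round(3))
O=np.array([548,174.5,95.]); print("d to pre",(O-80*t-s["ee_pos"]).round(1),"d to grip",(O+2*t-s["ee_pos"]).round(1))
E
python3 rel.py
```

```text
t 3.15 q [-10.0, 27.7, -58.6, 107.7, 62.4, 97.7, -77.6] p [527.7, 209.7, 292.8] rpy [-62.3, 39.4, -52.6] F [-0.19, 0.63, -0.2] M [0.54, 0.34, -0.03] gap 56.2
fk err [-0.9  0.5 -0.1]
[-1.045  2.591  1.895] 96.7
t [ 0.469 -0.615 -0.634] [ 0.141 -0.696 -0.704]
d to pre [   9.    20.4 -141.5] d to grip [  20.6  -36.6 -199.2]
```

Request:
move_arm --targets '[[[-0.09,0.23,0.168,0,0.1,-0.1,0.6],[-0.09,0.23,0.168,0,0.1,-0.1,0.6],[-0.09,0.23,0.168,0,0.1,-0.1,0.6],[-0.09,0.23,0.168,0,0.1,-0.1,0.6],[-0.09,0.23,0.168,0,0.1,-0.1,0.6]]]'

```text
clock: 3.65
ee_pos: [527.8, 234.2, 267.8]
eef_rot: [-110.1, 47.0, -61.7]
ft_force: [-0.9, 0.6, 0.7]
finger_gap: 56.5
```

Request:
move_arm --targets '[[[-0.09,0.23,0.168,0,0,-0.3,0.6],[-0.09,0.23,0.168,0,0,-0.4,0.6],[-0.09,0.23,0.168,0,0,-0.4,0.6],[-0.09,0.23,0.168,0,0,-0.4,0.6],[-0.09,0.23,0.168,0,0,-0.4,0.6]]]'

```text
clock: 4.15
ee_pos: [527.9, 234.0, 172.1]
eef_rot: [-162.5, 46.8, -76.3]
ft_force: [0.2, -0.1, -0.0]
finger_gap: 56.6
```

```bash
python3 rel.py
```

```text
t 4.15 q [-8.4, 47.8, -63.0, 97.4, 59.7, 106.5, -0.1] p [527.9, 234.0, 172.1] rpy [-162.5, 46.8, -76.3] F [0.23, -0.09, -0.01] M [0.64, -0.05, 0.02] gap 56.6
fk err [-1.6  0.7  0.9]
[-0.133  0.282  0.235] 11.2
t [ 0.162 -0.666 -0.728] [ 0.141 -0.696 -0.704]
d to pre [  8.9  -3.8 -20.7] d to grip [ 20.4 -60.9 -78.5]
```

Request:
move_arm --targets '[[[-0.066,0.141,0.117,0.1,-0.04,-0.2,0.6],[-0.066,0.141,0.117,0.1,-0.04,-0.2,0.6],[0,0,0,0.04,-0.2,-0.2,0.6],[0,0,0,0.04,-0.2,-0.2,0.6],[0,0,0,0.04,-0.2,-0.2,0.6]]]'

```text
clock: 4.65
ee_pos: [543.8, 199.1, 122.5]
eef_rot: [-174.4, 44.9, -78.4]
ft_force: [0.5, -0.5, 0.5]
finger_gap: 56.3
```

```bash
python3 rel.py; python3 - <<'E'
from plant import *
import cv2,pickle
for n in ["side","wrist"]:
    c=camera(n); pickle.dump(c,open(f"pics/{n}1.pkl","wb"))
    im=c["image"][:,:,::-1]
    if n=="side": im=cv2.resize(im[100:240,160:360],None,fx=4,fy=4)[:600]
    cv2.imwrite(f"pics/{n}1.png",im)
E
```

```text
t 4.65 q [-6.4, 52.1, -61.4, 98.9, 63.5, 105.7, 9.2] p [543.8, 199.1, 122.5] rpy [-174.4, 44.9, -78.4] F [0.52, -0.49, 0.49] M [0.69, 0.0, -0.04] gap 56.3
fk err [-1.9  0.8  1.3]
[-0.006  0.014  0.009] 0.5
t [ 0.143 -0.694 -0.706] [ 0.141 -0.696 -0.704]
d to pre [-7.1 31.1 28.9] d to grip [  4.5 -26.  -28.9]
```

View pics/side1.png

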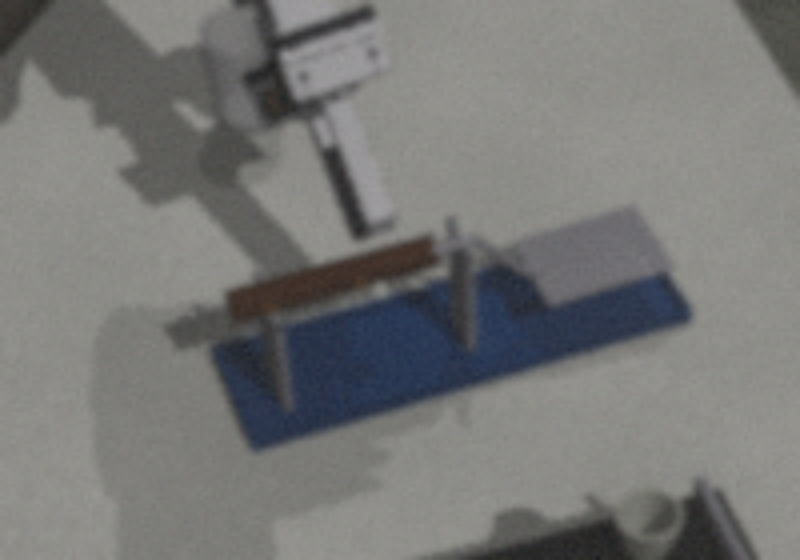

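View pics/wrist1.png

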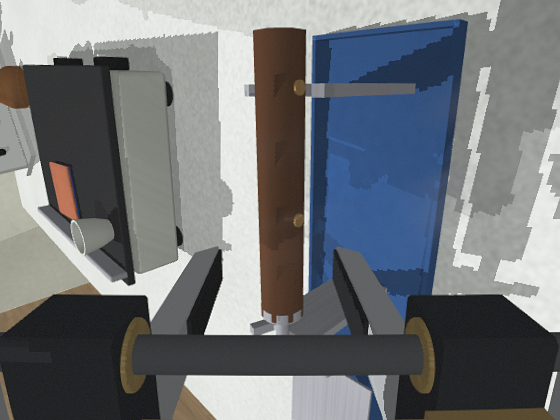

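Request:
move_arm --targets '[[[0,0,0,0.03,-0.18,-0.2,0.6],[0,0,0,0.03,-0.18,-0.19,0.6],[0,0,0,0.03,-0.16,-0.18,0.6],[0,0,0,0,0,0,0.6],[0,0,0,0,0,0,0.5]]]'

```text
clock: 5.25
ee_pos: [548.2, 174.1, 94.4]
eef_rot: [-174.6, 44.9, -78.5]
ft_force: [0.0, -0.7, 0.3]
finger_gap: 51.5
```

```bash
python3 rel.py; python3 - <<'E'
from plant import *
import cv2,pickle
for n in ["wrist"]:
    c=camera(n); pickle.dump(c,open(f"pics/{n}2.pkl","wb"))
    cv2.imwrite(f"pics/{n}2.png",c["image"][:,:,::-1])
E
```

```text
t 5.25 q [-4.6, 53.4, -60.3, 101.2, 65.5, 103.4, 8.7] p [548.2, 174.1, 94.4] rpy [-174.6, 44.9, -78.5] F [0.02, -0.69, 0.28] M [0.67, -0.03, 0.01] gap 51.5
fk err [-1.9  0.7  1.5]
[-0.005  0.01   0.007] 0.4
t [ 0.142 -0.694 -0.706] [ 0.141 -0.696 -0.704]
d to pre [-11.5  56.   56.9] d to grip [ 0.1 -1.  -0.9]
```

View pics/wrist2.png

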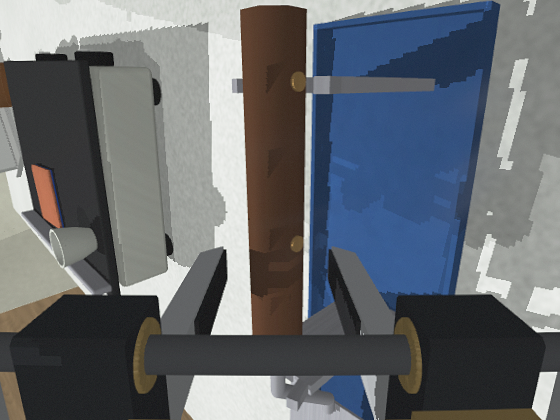

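Request:
move_arm --targets '[[[0,0,0,0,0,0,0.2],[0,0,0,0,0,0,0],[0,0,0,0,0,0,0],[0,0,0,0,0,0,0],[0,0,0,0,0,0,0]]]'

```text
clock: 5.8
ee_pos: [548.3, 174.2, 95.0]
eef_rot: [-174.6, 44.8, -78.4]
ft_force: [-1.0, -1.0, 6.5]
finger_gap: 23.9
```

```bash
python3 rel.py
```

```text
t 5.8 q [-4.6, 53.4, -60.3, 101.1, 65.5, 103.4, 8.7] p [548.3, 174.2, 95.0] rpy [-174.6, 44.8, -78.4] F [-1.04, -1.04, 6.52] M [-0.41, -0.0, -0.08] gap 23.9
fk err [-1.9  0.7  1.5]
[-0.004  0.011  0.006] 0.4
t [ 0.143 -0.695 -0.705] [ 0.141 -0.696 -0.704]
d to pre [-11.6  55.9  56.3] d to grip [-0.  -1.1 -1.4]
```

Request:
move_arm --targets '[[[0,0,0,0,0,0.2,0],[0,0,0,0,0,0.4,0],[0,0,0,0,0,0.6,0],[0,0,0,0,0,0.8,0],[0,0,0,0,0,0.8,0]]]'

```text
clock: 6.3
ee_pos: [547.9, 174.5, 237.1]
eef_rot: [-174.6, 44.9, -78.4]
ft_force: [-0.1, -0.2, -1.5]
finger_gap: 23.5
```

```bash
python3 rel.py; python3 - <<'E'
from plant import *
import cv2,pickle
for n in ["side","scene"]:
    c=camera(n); pickle.dump(c,open(f"pics/{n}3.pkl","wb"))
    im=c["image"][:,:,::-1]
    im=cv2.resize(im[60:200,180:380] if n=="side" else im[130:280,260:420],None,fx=4,fy=4)[:600]
    cv2.imwrite(f"pics/{n}3.png",im)
E
```

```text
t 6.3 q [-1.7, 42.9, -65.1, 97.2, 59.3, 109.6, 17.9] p [547.9, 174.5, 237.1] rpy [-174.6, 44.9, -78.4] F [-0.1, -0.18, -1.51] M [1.05, 0.05, 0.07] gap 23.5
fk err [-1.3  1.   0.5]
[-0.007  0.009  0.005] 0.4
t [ 0.142 -0.694 -0.706] [ 0.141 -0.696 -0.704]
d to pre [-11.1  55.7 -85.7] d to grip [   0.4   -1.4 -143.5]
```

View pics/side3.png

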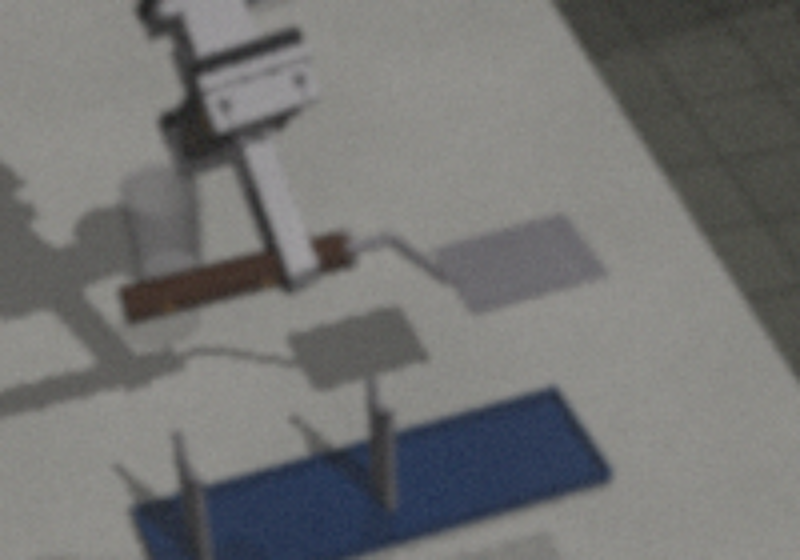

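View pics/scene3.png

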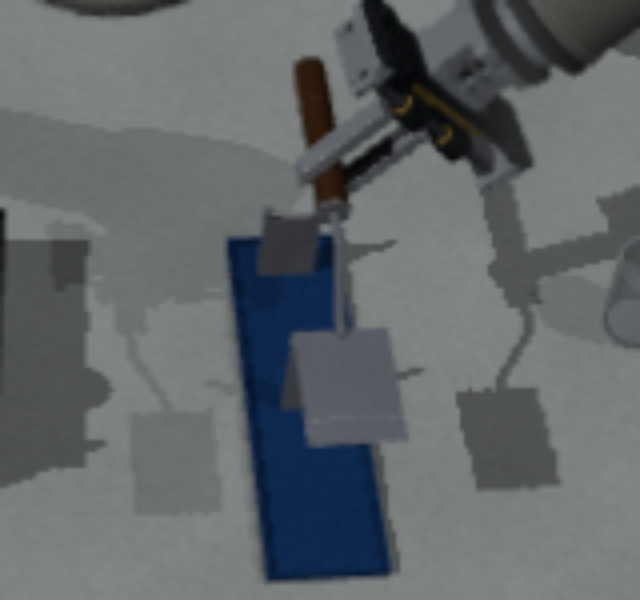

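```bash
cat > blade.py <<'E'
from ik import *
import sys
def blade(n,p_tool,R_tool,beta=85,gx=0,zw=30):
    """fit blade in approx turner frame from tool pose"""
    c=load(n); P=cloud(c).reshape(-1,3)
    T=toolinturner(beta)@np.diag([1,-1,-1])
    Rt=R_tool@T.T; O=p_tool-2*R_tool[:,0]-Rt@[gx,0,0]
    q=(P-O)@Rt   # turner coordinates
    m=(q[:,0]>118)&(q[:,0]<200)&(abs(q[:,1])<30)&(abs(q[:,2]+50)<zw)
    A=np.c_[q[m,0]-160,q[m,1],np.ones(m.sum())]
    z=q[m,2]; k=np.linalg.lstsq(A,z,rcond=None)[0]
    for _ in range(3):
        r=z-A@k; g=abs(r)<2.5*np.median(abs(r))+.5; k=np.linalg.lstsq(A[g],z[g],rcond=None)[0]
    mm=(abs(q[:,2]-(k[0]*(q[:,0]-160)+k[1]*q[:,1]+k[2]))<5)&(q[:,0]>90)&(q[:,0]<240)&(abs(q[:,1])<60)
    rect=cv2.minAreaRect(q[mm][:,:2].astype(np.float32))
    print(n,"slope x %.4f rad, slope y %.4f, z@160 %.1f n %d"%(k[0],k[1],k[2],m.sum()),"rect",np.round(rect[0],1),np.round(rect[1],1),round(rect[2],1),"O",O.round(1))
    return k
E
python3 - <<'E'
from blade import *
p=np.array([547.9,174.5,237.1]); R=Ro.from_euler('xyz',[-174.6,44.9,-78.4],degrees=True).as_matrix()
for n in ("scene3","side3"): blade(n,p,R)
E
```

```text
scene3 slope x 0.0271 rad, slope y -0.0042, z@160 -42.6 n 479 rect [158.2  -0.2] [105.7  72.7] 0.4 O [547.6 175.9 238.5]
side3 slope x 0.0134 rad, slope y -0.0071, z@160 -52.0 n 438 rect [156.   -0.6] [107.6  76.5] 1.4 O [547.6 175.9 238.5]
```

```bash
cat > look.py <<'E'
from blade import *
from plant import *
import sys
tag=sys.argv[1]
for n in sys.argv[2:]:
    c=camera(n); pickle.dump(c,open(f"pics/{n}{tag}.pkl","wb"))
s=log(); p=s["ee_pos"]; R=Ro.from_euler('xyz',s["eef_rot"],degrees=True).as_matrix()
for n in sys.argv[2:]:
    if n!="wrist": blade(n+tag,p,R)
E
python3 look.py 4 scene side
```

```text
t 6.5 q [-1.7, 42.9, -65.1, 97.2, 59.4, 109.5, 17.7] p [548.3, 174.5, 236.2] rpy [-174.4, 44.9, -78.3] F [-0.23, 0.38, -3.8] M [1.09, 0.08, -0.05] gap 23.7
scene4 slope x 0.0211 rad, slope y -0.0022, z@160 -45.2 n 478 rect [ 1.555e+02 -1.000e-01] [111.1  73.8] 0.9 O [548.  175.9 237.6]
side4 slope x 0.0225 rad, slope y -0.0055, z@160 -49.7 n 439 rect [156.9   1. ] [ 76.5 105.9] 88.7 O [548.  175.9 237.6]
```

```bash
cat > pl.py <<'E'
from ik import *
Rg=Ro.from_euler('xyz',[-174.5,44.9,-78.4],degrees=True).as_matrix()
TT=turnerR(4.4).T@Rg           # tool in turner
BC=157.; NOSE=207.; B=1.26
# blade reference point underside in turner frame
def bpt(x,y=0): return np.array([x,y,-52+np.radians(B)*(x-70)])
def toolpose(point_w,bp,yaw,slope,roll=0):
    """place blade point bp (turner) at point_w; slope = blade nose-down deg"""
    # blade frame: pitch slope; roll about blade long axis then
    Rb=Ro.from_euler('ZYX',[yaw,slope,roll],degrees=True).as_matrix()
    Rt=Rb@Ro.from_euler('Y',B,degrees=True).as_matrix()
    O=point_w-Rt@bp; G=Rt@TT
    return O+2*G[:,0],G
def delta(X,R,s,rows,q_chk=True):
    r=Ro.from_euler('xyz',s["eef_rot"],degrees=True).as_matrix()
    rv=Ro.from_matrix(R@r.T).as_rotvec(); d=X-s["ee_pos"]
    print("to go mm",d.round(1),"deg",np.degrees(rv).round(2),"| per row x%d:"%rows,"turn",(rv/.5/rows).round(4),"shift",(d/50/rows).round(3))
    if q_chk:
        q=s["joints"].copy()
        off=s["ee_pos"]-FK(q)[0]
        for a in np.linspace(0,1,rows+1)[1:]:
            qp=q; q,e=IK(s["ee_pos"]+d*a-off,Ro.from_rotvec(rv*a).as_matrix()@r,q)
            dm=abs(q-qp)*10/np.array([108.29]*2+[136.94]*2+[172.46]*3)
            if a==1 or dm.max()>.65 or e>.02: print("  a%.2f"%a,q.round(0).tolist(),"e %.3f"%e,"spd %.2f"%dm.max())
E
python3 - <<'E'
from pl import *
s=log()
X,R=toolpose(hp(-14,-11,85+30),bpt(NOSE),HY,2.0)
print(X); delta(X,R,s,12)
X2,R=toolpose(hp(-14,-11,85),bpt(NOSE),HY,2.0)
print(X2,IK(X2,R,s["joints"]))
X2,R=toolpose(hp(95,-11,85),bpt(NOSE),HY,2.0); print(X2,IK(X2,R,s["joints"]))
E
```

```text
t 6.5 q [-1.7, 42.9, -65.1, 97.2, 59.4, 109.5, 17.7] p [548.3, 174.5, 236.2] rpy [-174.4, 44.9, -78.3] F [-0.23, 0.38, -3.8] M [1.09, 0.08, -0.05] gap 23.7
[ 367.49601002 -245.8840853   174.25986092]
to go mm [-180.8 -420.4  -61.9] deg [-0.18  3.33 -3.34] | per row x12: turn [-0.0005  0.0097 -0.0097] shift [-0.301 -0.701 -0.103]
  a1.00 [52.0, 18.0, -68.0, 137.0, 66.0, 72.0, 34.0] e 0.000 spd 0.46
[ 367.49601002 -245.8840853   144.25986092] (array([ 42.00968494,  19.79451373, -57.55195074, 138.09633996,
        68.585599  ,  69.11694464,  29.33787951]), np.float64(0.0005379273199993916))
[ 476.47592264 -243.79156408  144.25986092] (array([ 41.41721875,  31.7107575 , -59.61487978, 125.20640441,
        73.45237511,  79.33886954,  32.73472138]), np.float64(0.0003600954507014689))
```

Request:
move_arm --targets '[[[0,0.012,-0.012,-0.2,-0.5,0,0],[0,0.012,-0.012,-0.36,-0.84,0,0],[0,0.012,-0.012,-0.36,-0.84,0,0],[0,0.012,-0.012,-0.36,-0.84,0,0],[0,0.012,-0.012,-0.36,-0.84,0,0]]]'

```text
clock: 7.0
ee_pos: [464.8, -20.6, 233.4]
eef_rot: [-177.2, 45.2, -82.0]
ft_force: [1.3, -0.5, -1.4]
finger_gap: 23.8
```

Request:
move_arm --targets '[[[0,0.012,-0.012,-0.36,-0.84,0,0],[0,0.012,-0.012,-0.36,-0.84,0,0],[0,0.012,-0.012,-0.36,-0.84,0,0],[0,0.012,-0.012,-0.36,-0.84,0,0],[0,0.012,-0.012,-0.3,-0.8,0,0]]]'

```text
clock: 7.5
ee_pos: [377.2, -228.5, 233.9]
eef_rot: [-179.6, 45.4, -85.4]
ft_force: [0.6, -0.6, -3.0]
finger_gap: 23.7
```

```bash
cat > p1.py <<'E'
from pl import *
import sys
x,y,z=map(float,sys.argv[1:4]); slope=float(sys.argv[4]); n=int(sys.argv[5])
s=log(); X,R=toolpose(hp(x,y,85+z),bpt(NOSE),HY,slope); delta(X,R,s,n)
E
python3 p1.py -14 -11 12 2 5
```

```text
t 7.5 q [52.1, 7.4, -66.2, 132.3, 56.0, 68.7, 46.6] p [377.2, -228.5, 233.9] rpy [-179.6, 45.4, -85.4] F [0.61, -0.64, -3.0] M [1.06, -0.07, 0.05] gap 23.7
to go mm [ -9.7 -17.4 -77.6] deg [-0.11 -0.35  0.14] | per row x5: turn [-0.0008 -0.0024  0.0009] shift [-0.039 -0.069 -0.31 ]
  a1.00 [46.0, 19.0, -62.0, 138.0, 68.0, 70.0, 31.0] e 0.000 spd 0.22
```

Request:
move_arm --targets '[[[0,-0.002,0.001,-0.06,-0.1,-0.4,0],[0,-0.002,0.001,-0.06,-0.1,-0.4,0],[0,-0.002,0.001,-0.04,-0.09,-0.4,0],[0,-0.002,0.001,-0.03,-0.05,-0.3,0],[0,-0.002,0.001,0,0,-0.05,0]]]'

```text
clock: 8.0
ee_pos: [368.2, -243.7, 154.9]
eef_rot: [-179.3, 45.5, -85.1]
ft_force: [-0.1, 0.3, -2.2]
finger_gap: 23.8
```

```bash
python3 look.py 5 scene side; python3 p1.py -14 -11 3 2 5; python3 - <<'E'
from h import *
for n,(x,y,w,h) in [("scene5",(150,130,150,110)),("side5",(220,190,190,150))]:
    im=load(n)["image"][y:y+h,x:x+w,::-1]; cv2.imwrite(f"pics/{n}.png",cv2.resize(im,None,fx=4,fy=4))
E
```

```text
t 8.1 q [46.5, 19.1, -62.5, 137.3, 67.3, 70.4, 31.7] p [369.4, -243.4, 156.4] rpy [-179.1, 45.4, -84.9] F [0.44, 0.4, -2.29] M [1.08, -0.05, -0.02] gap 23.8
scene5 slope x 0.0153 rad, slope y -0.0068, z@160 -52.0 n 351 rect [172.5  -5.9] [134.1  91.8] 0.5 O [ 369.3 -242.   157.8]
side5 slope x 0.0180 rad, slope y -0.0066, z@160 -52.9 n 881 rect [174.1  -5.2] [ 85.7 135.5] 85.7 O [ 369.3 -242.   157.8]
t 8.1 q [46.5, 19.1, -62.5, 137.3, 67.3, 70.4, 31.7] p [369.4, -243.4, 156.4] rpy [-179.1, 45.4, -84.9] F [0.44, 0.4, -2.29] M [1.08, -0.05, -0.02] gap 23.8
to go mm [-1.9 -2.5 -9.2] deg [-0.19 -0.04 -0.07] | per row x5: turn [-0.0013 -0.0003 -0.0005] shift [-0.008 -0.01  -0.037]
  a1.00 [46.0, 21.0, -62.0, 138.0, 69.0, 71.0, 30.0] e 0.000 spd 0.03
```

View pics/scene5.png

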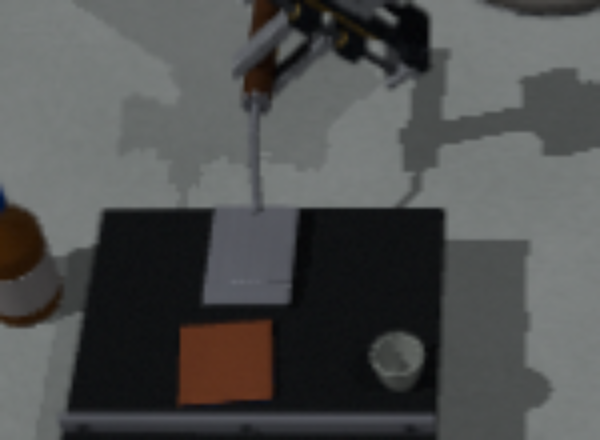

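View pics/side5.png

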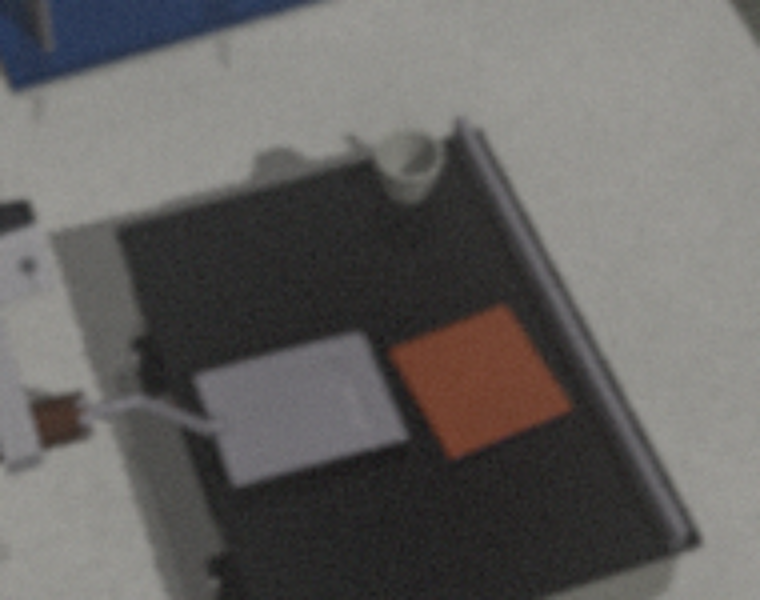

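```bash
python3 - <<'E'
from pl import *
c=load("side5"); s5=load("scene5")
def tohp(P):
    d=P[:,:2]-HP; t=np.radians(HY); return np.c_[d@[np.cos(t),np.sin(t)],d@[-np.sin(t),np.cos(t)]]
f=lambda l,o:[(x/4+o[0]-.4,y/4+o[1]-.4) for x,y in l]
print("nose side",tohp(onz(c,f([(362,333),(408,438)],(220,190)),97)).round(1).tolist())
print("nose scene",tohp(onz(s5,f([(203,303),(290,304)],(150,130)),97)).round(1).tolist())
print("rear side",tohp(onz(c,f([(195,373),(237,486)],(220,190)),101)).round(1).tolist())
print("rear scene",tohp(onz(s5,f([(214,208),(299,207)],(150,130)),101)).round(1).tolist())
print("tile side",tohp(onz(c,f([(388,350),(505,304),(572,408),(455,460)],(220,190)),92)).round(1).tolist())
print("tile scene",tohp(onz(s5,f([(179,326),(272,320),(273,398),(178,405)],(150,130)),92)).round(1).tolist())
print("rail side top inner?",tohp(onz(c,f([(460,120),(680,540)],(220,190)),103)).round(1).tolist())
E
```

```text
nose side [[-9.9, 25.0], [-9.8, -46.4]]
nose scene [[-11.6, -44.3], [-11.0, 28.0]]
rear side [[-108.5, 27.2], [-107.9, -46.9]]
rear scene [[-108.7, -45.8], [-109.9, 27.3]]
tile side [[1.5, 12.6], [76.8, 20.5], [84.6, -54.7], [10.8, -64.5]]
tile scene [[8.2, -62.7], [1.6, 13.7], [77.5, 21.6], [84.8, -54.0]]
rail side top inner? [[100.6, 148.5], [100.7, -149.8]]
```

Request:
move_arm --targets '[[[0.002,0,0,0,0,-0.05,0],[0.002,0,0,0,0,-0.05,0],[0.002,0,0,0,0,-0.04,0],[0.002,0,0,0,0,-0.02,0],[0.002,0,0,0,0,0,0]]]'

```text
clock: 8.6
ee_pos: [369.7, -243.7, 149.0]
eef_rot: [-179.0, 45.6, -84.8]
ft_force: [-0.9, -0.9, -2.8]
finger_gap: 23.6
```

```bash
python3 look.py 6 scene side; python3 p1.py -14 -11 0 2 5
```

```text
t 8.7 q [46.0, 20.2, -62.0, 137.5, 68.2, 70.4, 30.4] p [369.8, -243.8, 149.1] rpy [-179.0, 45.6, -84.8] F [0.37, -0.34, -2.94] M [1.08, -0.07, 0.04] gap 23.7
scene6 slope x 0.0139 rad, slope y 0.0110, z@160 -50.1 n 353 rect [170.8  -0.2] [119.6 137.1] 89.9 O [ 369.6 -242.4  150.6]
side6 slope x 0.0173 rad, slope y -0.0083, z@160 -52.0 n 867 rect [172.1  -0.2] [135.7 119.6] 0.4 O [ 369.6 -242.4  150.6]
t 8.7 q [46.0, 20.2, -62.0, 137.5, 68.2, 70.4, 30.4] p [369.8, -243.8, 149.1] rpy [-179.0, 45.6, -84.8] F [0.37, -0.34, -2.94] M [1.08, -0.07, 0.04] gap 23.7
to go mm [-2.3 -2.1 -4.9] deg [-0.4   0.06 -0.04] | per row x5: turn [-0.0028  0.0004 -0.0003] shift [-0.009 -0.009 -0.019]
  a1.00 [45.0, 21.0, -62.0, 138.0, 69.0, 71.0, 29.0] e 0.000 spd 0.02
```

Request:
move_arm --targets '[[[0,0,0,0,0,-0.02,0],[0,0,0,0,0,-0.02,0],[0,0,0,0,0,-0.02,0],[0,0,0,0,0,0,0],[0,0,0,0,0,0,0]]]'

```text
clock: 9.2
ee_pos: [369.8, -243.7, 146.0]
eef_rot: [-179.0, 45.6, -84.8]
ft_force: [0.1, -0.2, -1.2]
finger_gap: 23.6
```

```bash
python3 -c "
from h import *
log()"
```

```text
t 9.2 q [45.7, 20.7, -61.8, 137.7, 68.6, 70.6, 29.8] p [369.8, -243.7, 146.0] rpy [-179.0, 45.6, -84.8] F [0.15, -0.19, -1.21] M [1.08, -0.01, 0.01] gap 23.6
```

Request:
move_arm --targets '[[[0,0,0,0,0,-0.01,0],[0,0,0,0,0,-0.01,0],[0,0,0,0,0,0,0],[0,0,0,0,0,0,0],[0,0,0,0,0,0,0]]]'

```text
clock: 9.7
ee_pos: [369.7, -243.7, 145.0]
eef_rot: [-179.0, 45.6, -84.8]
ft_force: [-0.0, -0.3, -3.0]
finger_gap: 23.4
```

```bash
python3 -c "
from h import *
log()"
```

```text
t 9.7 q [45.6, 20.8, -61.8, 137.7, 68.8, 70.6, 29.6] p [369.7, -243.7, 145.0] rpy [-179.0, 45.6, -84.8] F [-0.03, -0.27, -2.98] M [1.07, -0.02, 0.01] gap 23.4
```

Request:
move_arm --targets '[[[0,0,0,0,0,-0.01,0],[0,0,0,0,0,-0.01,0],[0,0,0,0,0,0,0],[0,0,0,0,0,0,0],[0,0,0,0,0,0,0]]]'

```text
clock: 10.2
ee_pos: [369.8, -243.8, 144.1]
eef_rot: [-179.0, 45.6, -84.8]
ft_force: [-0.9, 0.2, -1.6]
finger_gap: 23.9
```

```bash
python3 -c "
from h import *
log()"
```

```text
t 10.2 q [45.5, 21.0, -61.7, 137.7, 68.9, 70.7, 29.4] p [369.8, -243.8, 144.1] rpy [-179.0, 45.6, -84.8] F [-0.9, 0.17, -1.61] M [0.96, -0.1, -0.07] gap 23.9
```

Request:
move_arm --targets '[[[0,0,0,0.06,0.001,0,0],[0,0,0,0.08,0.002,0,0],[0,0,0,0.08,0.002,0,0],[0,0,0,0.08,0.002,0,0],[0,0,0,0.08,0.002,0,0]]]'

```text
clock: 10.7
ee_pos: [389.1, -243.2, 144.0]
eef_rot: [-179.0, 45.6, -84.8]
ft_force: [-0.5, 0.5, -1.4]
finger_gap: 24.0
```

```bash
python3 -c "
from h import *
log()"
```

```text
t 10.7 q [44.4, 22.8, -60.9, 135.5, 69.6, 72.1, 30.0] p [389.1, -243.2, 144.0] rpy [-179.0, 45.6, -84.8] F [-0.51, 0.49, -1.39] M [1.01, 0.04, -0.08] gap 24.0
```

Request:
move_arm --targets '[[[0,0,0,0.08,0.002,0,0],[0,0,0,0.08,0.002,0,0],[0,0,0,0.08,0.002,0,0],[0,0,0,0.08,0.002,0,0],[0,0,0,0.08,0.002,0,0]]]'

```text
clock: 11.2
ee_pos: [409.0, -242.8, 144.0]
eef_rot: [-179.0, 45.6, -84.8]
ft_force: [-1.2, -0.7, -1.5]
finger_gap: 23.7
```

```bash
python3 look.py 7 scene side;  python3 - <<'E'
from h import *
for n,(x,y,w,h) in [("scene7",(150,130,150,110)),("side7",(220,190,190,150))]:
    im=load(n)["image"][y:y+h,x:x+w,::-1]; cv2.imwrite(f"pics/{n}.png",cv2.resize(im,None,fx=4,fy=4))
E
```

```text
t 11.3 q [43.3, 24.6, -60.0, 133.2, 70.2, 73.4, 30.6] p [409.4, -242.7, 144.0] rpy [-178.9, 45.6, -84.8] F [-0.11, 0.41, -3.04] M [1.0, -0.2, 0.06] gap 23.9
scene7 slope x 0.0276 rad, slope y -0.0043, z@160 -49.2 n 354 rect [1.65e+02 1.00e-01] [119.7 149.9] 89.9 O [ 409.2 -241.3  145.4]
side7 slope x 0.0199 rad, slope y -0.0048, z@160 -51.1 n 842 rect [164.9  -0. ] [119.8 149.7] 90.0 O [ 409.2 -241.3  145.4]
```

View pics/side7.png

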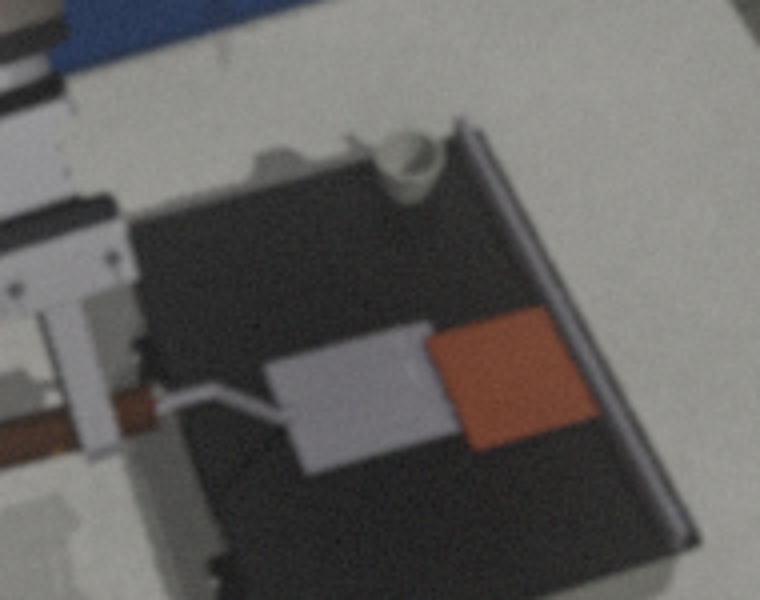

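Request:
move_arm --targets '[[[0,0,0,0.05,0.001,0,0],[0,0,0,0.05,0.001,0,0],[0,0,0,0.05,0.001,0,0],[0,0,0,0.05,0.001,0,0],[0,0,0,0.05,0.001,0,0]]]'

```text
clock: 11.8
ee_pos: [421.4, -242.5, 144.0]
eef_rot: [-179.0, 45.6, -84.8]
ft_force: [-1.1, -0.6, -1.3]
finger_gap: 23.7
```

```bash
python3 -c "
from h import *
log()"
```

```text
t 11.8 q [42.7, 25.7, -59.5, 131.8, 70.6, 74.2, 31.0] p [421.4, -242.5, 144.0] rpy [-179.0, 45.6, -84.8] F [-1.06, -0.59, -1.28] M [0.92, 0.05, -0.19] gap 23.7
```

Request:
move_arm --targets '[[[0,0,0,0.05,0.001,0,0],[0,0,0,0.05,0.001,0,0],[0,0,0,0.05,0.001,0,0],[0,0,0,0.05,0.001,0,0],[0,0,0,0.05,0.001,0,0]]]'

```text
clock: 12.3
ee_pos: [433.9, -242.3, 144.0]
eef_rot: [-179.0, 45.6, -84.8]
ft_force: [-0.6, 0.4, -2.6]
finger_gap: 23.6
```

```bash
python3 look.py 8 scene side;  python3 - <<'E'
from h import *
for n,(x,y,w,h) in [("scene8",(150,130,150,110)),("side8",(220,190,190,150))]:
    im=load(n)["image"][y:y+h,x:x+w,::-1]; cv2.imwrite(f"pics/{n}.png",cv2.resize(im,None,fx=4,fy=4))
E
```

```text
t 12.4 q [42.0, 26.7, -59.0, 130.4, 71.0, 74.9, 31.5] p [434.2, -242.2, 144.0] rpy [-178.9, 45.6, -84.8] F [1.01, 0.1, -1.69] M [1.01, -0.16, 0.08] gap 24.0
scene8 slope x 0.1257 rad, slope y -0.0406, z@160 -47.0 n 364 rect [165.3   0.8] [149.5 118.8] 0.4 O [ 434.  -240.8  145.4]
side8 slope x 0.1333 rad, slope y -0.0248, z@160 -48.9 n 838 rect [164.9   0.2] [149.9 119.4] 0.1 O [ 434.  -240.8  145.4]
```

View pics/side8.png

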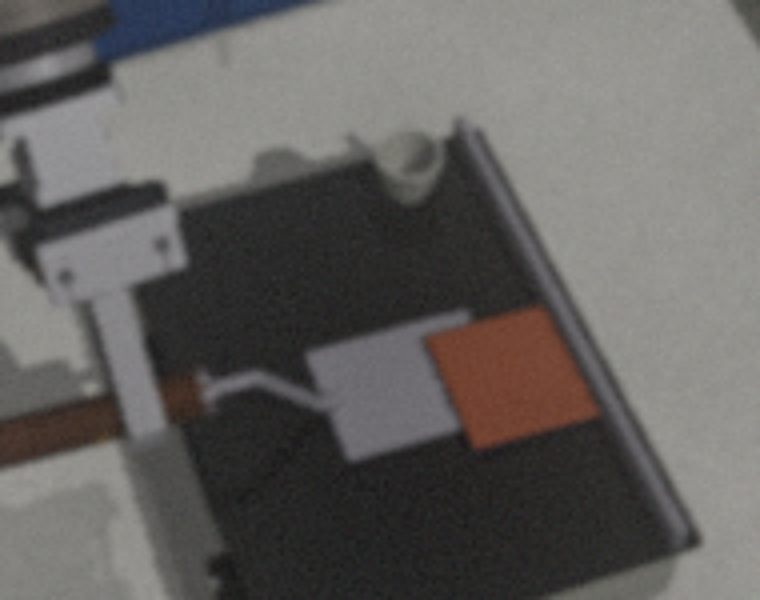

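Request:
move_arm --targets '[[[0,0,0,0.06,0.001,0,0],[0,0,0,0.06,0.001,0,0],[0,0,0,0.06,0.001,0,0],[0,0,0,0.06,0.001,0,0],[0,0,0,0.06,0.001,0,0]]]'

```text
clock: 12.9
ee_pos: [449.0, -242.0, 144.0]
eef_rot: [-179.0, 45.6, -84.8]
ft_force: [-1.6, -0.7, -1.4]
finger_gap: 23.6
```

```bash
python3 -c "
from h import *
log()"
```

```text
t 12.9 q [41.2, 27.9, -58.4, 128.6, 71.4, 75.8, 32.1] p [449.0, -242.0, 144.0] rpy [-179.0, 45.6, -84.8] F [-1.64, -0.65, -1.44] M [0.97, 0.05, -0.24] gap 23.6
```

Request:
move_arm --targets '[[[0,0,0,0.06,0.001,0,0],[0,0,0,0.06,0.001,0,0],[0,0,0,0.06,0.001,0,0],[0,0,0,0.06,0.001,0,0],[0,0,0,0.04,0.001,0,0]]]'

```text
clock: 13.4
ee_pos: [463.0, -241.8, 144.0]
eef_rot: [-179.0, 45.6, -84.8]
ft_force: [-1.6, -0.9, -0.2]
finger_gap: 23.8
```

```bash
python3 look.py 9 scene side; python3 p1.py 93 -11 0 2 5;  python3 - <<'E'
from h import *
for n,(x,y,w,h) in [("scene9",(150,130,150,110)),("side9",(220,190,190,150))]:
    im=load(n)["image"][y:y+h,x:x+w,::-1]; cv2.imwrite(f"pics/{n}.png",cv2.resize(im,None,fx=4,fy=4))
E
```

```text
t 13.5 q [40.5, 29.0, -57.9, 127.0, 71.8, 76.5, 32.6] p [463.1, -241.7, 144.0] rpy [-178.9, 45.6, -84.8] F [0.35, -0.05, -3.19] M [0.99, -0.13, -0.02] gap 23.7
scene9 slope x 0.1494 rad, slope y -0.0667, z@160 -44.3 n 372 rect [162.6  -0. ] [144.9 119.7] 0.1 O [ 463.  -240.3  145.4]
side9 slope x 0.1656 rad, slope y -0.0335, z@160 -46.2 n 804 rect [161.1  -0. ] [142.8 119.5] 0.3 O [ 463.  -240.3  145.4]
t 13.5 q [40.5, 29.0, -57.9, 127.0, 71.8, 76.5, 32.6] p [463.1, -241.7, 144.0] rpy [-178.9, 45.6, -84.8] F [0.35, -0.05, -3.19] M [0.99, -0.13, -0.02] gap 23.7
to go mm [11.4 -2.2  0.3] deg [-0.42  0.07 -0.05] | per row x5: turn [-0.0029  0.0005 -0.0004] shift [ 0.045 -0.009  0.001]
  a1.00 [40.0, 30.0, -57.0, 126.0, 72.0, 77.0, 33.0] e 0.000 spd 0.02
```

View pics/side9.png

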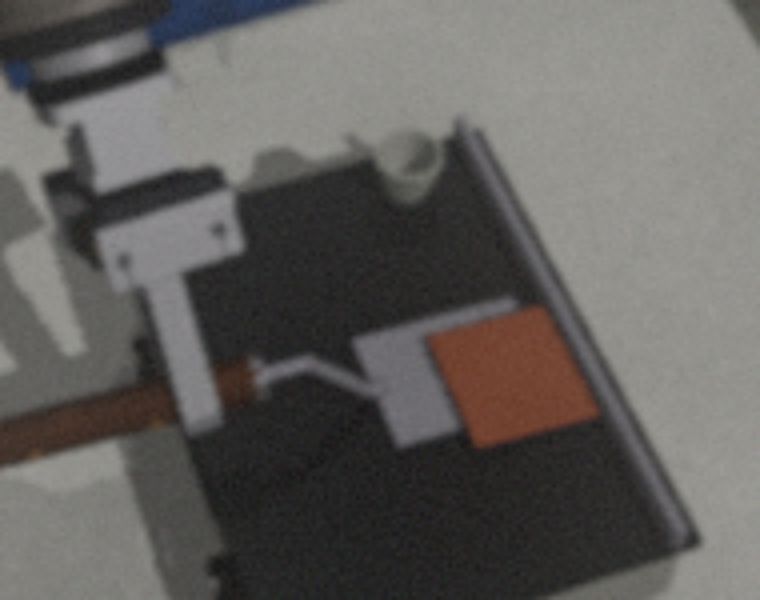

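View pics/scene9.png

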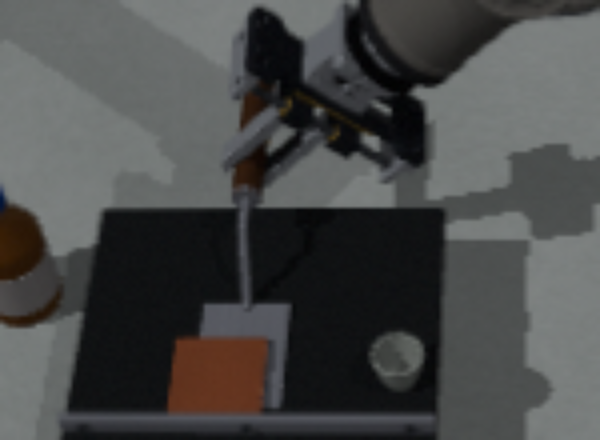

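```bash
python3 - <<'E'
from pl import *
c=load("side9"); s5=load("scene9")
def tohp(P):
    d=P[:,:2]-HP; t=np.radians(HY); return np.c_[d@[np.cos(t),np.sin(t)],d@[-np.sin(t),np.cos(t)]]
f=lambda l,o:[(x/4+o[0]-.4,y/4+o[1]-.4) for x,y in l]
print("tile side",tohp(onz(c,f([(426,337),(543,307),(600,412),(478,447)],(220,190)),95)).round(1).tolist())
print("tile scene",tohp(onz(s5,f([(176,339),(269,338),(266,409),(168,410)],(150,130)),95)).round(1).tolist())
print("rear side",tohp(onz(c,f([(352,340),(398,448)],(220,190)),91)).round(1).tolist())
print("rear scene",tohp(onz(s5,f([(202,303),(292,304)],(150,130)),91)).round(1).tolist())
P=cloud(c); hsv=cv2.cvtColor(c["image"],cv2.COLOR_RGB2HSV); m=(hsv[...,0]<15)&(hsv[...,1]>120)&(np.abs(P[...,2]-93)<12)
q=P[m]; h=tohp(q); A=np.c_[h-h.mean(0),np.ones(len(h))]; print(np.linalg.lstsq(A,q[:,2],rcond=None)[0],h.mean(0))
E
```

```text
tile side [[24.3, 12.2], [95.6, 10.0], [97.0, -63.4], [24.8, -62.5]]
tile scene [[23.2, -62.8], [21.6, 13.5], [89.7, 17.6], [91.4, -60.7]]
rear side [[-15.3, 26.0], [-15.6, -47.3]]
rear scene [[-15.9, -46.6], [-15.3, 28.6]]
[-2.29373661e-02 -2.47454801e-03  9.45883626e+01] [ 39.87004491 -60.43065357]
```

Request:
move_arm --targets '[[[0,0,0,0.04,0.001,0,0],[0,0,0,0.04,0.001,0,0],[0,0,0,0.04,0.001,0,0],[0,0,0,0.03,0.001,0,0],[0,0,0,0,0,0,0]]]'

```text
clock: 14.0
ee_pos: [470.5, -241.5, 144.0]
eef_rot: [-178.9, 45.6, -84.8]
ft_force: [0.7, -0.9, -2.3]
finger_gap: 23.6
```

```bash
python3 -c "
from h import *
log()"
cat > t5.py <<'E'
from sim import *; import sys
mus=[(b,p) for b in (.2,.35,.5) for p in (.2,.3,.4)]
K=24; cases=[]
w=int(sys.argv[1])
for off0 in [(10,15,20)[w]] if w<3 else [15]:
  for rate in (6.5,8.5):
    for h in ((3,3),(5,3),(5,7),(8,8)):
      for vs in ((0,0),(-10,-10),(-20,0),(10,10),(0,10),(0,20),(0,-10),(-15,20)):
       for br in ((5,) if vs[0]!=vs[1] else (5,)):
        th=np.minimum(np.arange(K)*rate,112)
        e=int(112/rate)+1
        v=np.array([(vs[0] if i<br else vs[1]) if i<e else 0 for i in range(K-1)])
        u=np.r_[0,np.cumsum(v)]
        hh=np.interp(np.arange(K),[0,e],h)
        cases.append((rate,h,vs,off0,make(th,hh,u)))
L=len(mus)
kn=np.array([c[-1] for c in cases for _ in mus]); mb=np.array([a for c in cases for a,_ in mus]); mp=np.array([a for c in cases for _,a in mus])
of=np.array([c[3]*1e-3 for c in cases for _ in mus])
ok,vm,bm,x,bl,_=run(kn,mb,mp,T=2.4,off0=of)
for i,c in sorted(enumerate(cases),key=lambda c:-ok[c[0]*L:c[0]*L+L].sum())[:14]:
    s=slice(i*L,i*L+L); print(*c[:4],ok[s].astype(int).tolist(),ok[s].sum(),"vmax %.2f"%vm[s].max(),"xend",(x[s,0]*1e3).round().min(),(x[s,0]*1e3).round().max())
E
for i in 0 1 2; do OMP_NUM_THREADS=1 python3 t5.py $i > o$i & done; wait; cat o0 o1 o2
```

```text
t 14.0 q [40.1, 29.6, -57.6, 126.1, 72.0, 76.9, 33.0] p [470.5, -241.5, 144.0] rpy [-178.9, 45.6, -84.8] F [0.66, -0.86, -2.3] M [0.99, -0.16, -0.06] gap 23.6
6.5 (3, 3) (0, 20) 10 [0, 0, 1, 0, 1, 1, 0, 1, 1] 5 vmax 0.82 xend 298.0 307.0
8.5 (3, 3) (0, 20) 10 [0, 0, 1, 0, 1, 1, 0, 1, 1] 5 vmax 0.79 xend 220.0 230.0
6.5 (3, 3) (10, 10) 10 [0, 0, 1, 0, 0, 1, 0, 1, 1] 4 vmax 0.76 xend 218.0 226.0
6.5 (3, 3) (0, 10) 10 [0, 0, 1, 0, 0, 1, 0, 1, 1] 4 vmax 0.76 xend 168.0 175.0
6.5 (5, 3) (0, 20) 10 [0, 0, 1, 0, 0, 1, 0, 1, 1] 4 vmax 0.81 xend 300.0 309.0
6.5 (5, 7) (0, 20) 10 [0, 0, 1, 0, 0, 1, 0, 1, 1] 4 vmax 0.80 xend 296.0 300.0
8.5 (3, 3) (0, 0) 10 [0, 0, 1, 0, 0, 1, 0, 1, 1] 4 vmax 0.69 xend 46.0 80.0
8.5 (3, 3) (10, 10) 10 [0, 0, 1, 0, 0, 1, 0, 1, 1] 4 vmax 0.74 xend 180.0 186.0
8.5 (3, 3) (0, 10) 10 [0, 0, 1, 0, 0, 1, 0, 1, 1] 4 vmax 0.74 xend 130.0 137.0
8.5 (5, 3) (0, 20) 10 [0, 0, 1, 0, 0, 1, 0, 1, 1] 4 vmax 0.79 xend 218.0 231.0
8.5 (5, 7) (0, 20) 10 [0, 0, 1, 0, 0, 1, 0, 1, 1] 4 vmax 0.79 xend 218.0 225.0
6.5 (3, 3) (0, 0) 10 [0, 0, 0, 0, 0, 1, 0, 1, 1] 3 vmax 0.69 xend 38.0 76
[... 1669 characters left out ...]
(0, 20) 20 [0, 0, 1, 0, 0, 1, 0, 0, 0] 2 vmax 0.79 xend 300.0 309.0
6.5 (5, 7) (10, 10) 20 [0, 0, 0, 0, 0, 1, 0, 0, 1] 2 vmax 0.73 xend 218.0 227.0
6.5 (5, 7) (0, 10) 20 [0, 0, 0, 0, 0, 1, 0, 0, 1] 2 vmax 0.74 xend 168.0 177.0
6.5 (8, 8) (0, 10) 20 [0, 0, 0, 0, 0, 1, 0, 0, 1] 2 vmax 0.73 xend 75.0 169.0
8.5 (3, 3) (0, 20) 20 [0, 0, 1, 0, 0, 1, 0, 0, 0] 2 vmax 0.79 xend 218.0 225.0
8.5 (5, 3) (0, 20) 20 [0, 0, 1, 0, 0, 1, 0, 0, 0] 2 vmax 0.68 xend 218.0 226.0
8.5 (5, 7) (10, 10) 20 [0, 0, 0, 0, 0, 1, 0, 0, 1] 2 vmax 0.75 xend 178.0 184.0
8.5 (8, 8) (10, 10) 20 [0, 0, 0, 0, 0, 1, 0, 0, 1] 2 vmax 0.72 xend 115.0 183.0
8.5 (8, 8) (0, 10) 20 [0, 0, 0, 0, 0, 1, 0, 0, 1] 2 vmax 0.72 xend 62.0 130.0
```

```bash
cat > cem.py <<'E'
from sim import *; import sys,pickle,time
seed=int(sys.argv[1]); rng=np.random.default_rng(seed)
mus=[(b,p) for b in (.25,.4,.6) for p in (.18,.28,.38)]
K=22; L=len(mus); off0=.012
# params: dth at 7 nodes (2..8.5), v at 7 nodes (-45..45), h at 7 nodes (3..60), over rows 0..17
nodes=np.array([0,3,5,7,9,12,17]); nn=7
hstart=[4,4,25,25][seed%4]
mean=np.r_[np.full(nn,8.),np.zeros(nn),np.full(nn,hstart)]; sd=np.r_[np.full(nn,1.5),np.full(nn,20.),np.full(nn,8.)]
def build(p):
    i=np.arange(K-1)
    d=np.clip(np.interp(i,nodes,p[:nn]),2,8.4); v=np.clip(np.interp(i,nodes,p[nn:2*nn]),-42,42); 
    h=np.clip(np.interp(np.arange(K),nodes,p[2*nn:]),3.5,60)
    th=np.minimum(np.r_[0,np.cumsum(d)],118); stop=np.searchsorted(th,117.9)
    v=np.where(i>=stop+1,0,v); u=np.r_[0,np.cumsum(v)]
    return make(th,h,u),u,h
best=None;t0=time.time()
for it in range(14):
    N=48
    Pm=mean+sd*rng.standard_normal((N,len(mean)))
    if best is not None: Pm[0]=best[1]
    bl=[build(p) for p in Pm]
    kn=np.repeat(np.array([b[0] for b in bl]),L,0); mb=np.tile([a for a,_ in mus],N); mp=np.tile([a for _,a in mus],N)
    ok,vm,bm,x,low,_=run(kn,mb,mp,T=2.2,off0=off0)
    a=np.abs(np.degrees(x[:,2])); sc=ok*1.0+.2*np.clip(a/180,0,1)-np.clip(vm-1.0,0,9)*5-.2*((x[:,0]<-.13)|(x[:,0]>.19))
    sc=sc.reshape(N,L).mean(1)-np.array([max(0,b[1].max()-150)+max(0,-90-b[1].min()) for b in bl])*.005
    o=np.argsort(-sc); el=Pm[o[:8]]
    if best is None or sc[o[0]]>best[0]: best=(sc[o[0]],Pm[o[0]],ok.reshape(N,L)[o[0]],vm.reshape(N,L)[o[0]].max(),x.reshape(N,L,3)[o[0]])
    mean=el.mean(0)*.7+mean*.3; sd=.7*el.std(0)+.3*sd
    pickle.dump(best,open(f"best{seed}.pkl","wb"))
    print(it,round(time.time()-t0),best[0].round(3),best[2].astype(int).tolist(),best[3].round(2),flush=True)
E
for i in 0 1 2 3; do OMP_NUM_THREADS=1 timeout 570 python3 cem.py $i > c$i & done; wait; tail -n 2 c0 c1 c2 c3
```

```text
==> c0 <==
8 515 0.934 [0, 1, 1, 0, 1, 1, 1, 1, 1] 0.79
9 566 0.934 [0, 1, 1, 0, 1, 1, 1, 1, 1] 0.76

==> c1 <==
8 517 1.067 [0, 1, 1, 1, 1, 1, 1, 1, 1] 0.85
9 567 1.067 [0, 1, 1, 1, 1, 1, 1, 1, 1] 0.87

==> c2 <==
7 462 0.756 [0, 0, 1, 0, 1, 1, 1, 1, 1] 0.72
8 522 0.8 [0, 0, 1, 0, 1, 1, 1, 1, 1] 0.7

==> c3 <==
8 521 1.067 [0, 1, 1, 1, 1, 1, 1, 1, 1] 0.74
9 568 1.067 [0, 1, 1, 1, 1, 1, 1, 1, 1] 0.74
```

```bash
python3 - <<'E'
import sys; sys.argv=['x','0']
import pickle,numpy as np
nodes=np.array([0,3,5,7,9,12,17]); nn=7;K=22
for s in (0,1,3):
    b=pickle.load(open(f"best{s}.pkl","rb")); p=b[1]
    i=np.arange(K-1); d=np.clip(np.interp(i,nodes,p[:nn]),2,8.4); v=np.clip(np.interp(i,nodes,p[nn:2*nn]),-42,42); h=np.clip(np.interp(np.arange(K),nodes,p[14:]),3.5,60)
    print(s,"dth",d.round(1).tolist()); print(" v",v.round(0).tolist()); print(" h",h.round(0).tolist()); print(" u",np.cumsum(v).round(0).tolist()); print(" xend",(b[4][:,0]*1e3).round().tolist())
E
```

```text
0 dth [8.4, 8.1, 7.8, 7.4, 8.4, 8.4, 8.4, 7.6, 8.4, 8.4, 8.4, 8.4, 8.4, 8.4, 8.4, 8.4, 8.4, 8.4, 8.4, 8.4, 8.4]
 v [-10.0, -6.0, -1.0, 3.0, 4.0, 5.0, 10.0, 14.0, 17.0, 19.0, 9.0, 0.0, -9.0, -6.0, -4.0, -1.0, 2.0, 4.0, 4.0, 4.0, 4.0]
 h [4.0, 4.0, 4.0, 4.0, 4.0, 4.0, 5.0, 7.0, 13.0, 19.0, 16.0, 12.0, 9.0, 8.0, 7.0, 6.0, 5.0, 4.0, 4.0, 4.0, 4.0, 4.0]
 u [-10.0, -16.0, -17.0, -13.0, -9.0, -4.0, 6.0, 20.0, 37.0, 55.0, 65.0, 65.0, 56.0, 50.0, 46.0, 45.0, 47.0, 51.0, 56.0, 60.0, 64.0]
 xend [88.0, 107.0, 106.0, 122.0, 108.0, 106.0, 112.0, 108.0, 106.0]
1 dth [8.1, 8.4, 8.4, 8.4, 8.2, 5.7, 7.6, 8.4, 8.4, 8.4, 8.4, 8.2, 7.8, 7.9, 8.1, 8.3, 8.4, 8.4, 8.4, 8.4, 8.4]
 v [-11.0, -8.0, -5.0, -2.0, 1.0, 4.0, 10.0, 17.0, 27.0, 38.0, 24.0, 11.0, -2.0, -6.0, -10.0, -14.0, -18.0, -22.0, -22.0, -22.0, -22.0]
 h [5.0, 4.0, 4.0, 4.0, 4.0, 4.0, 5.0, 9.0, 17.0, 24.0, 20.0, 17.0, 13.0, 11.0, 8.0, 6.0, 4.0, 4.0, 4.0, 4.0, 4.0, 4.0]
 u [-11.0, -20.0, -25.0, -27.0, -26.0, -22.0, -12.0, 5.0, 32.0, 70.0, 95.0, 106.0, 103.0, 97.0, 87.0, 73.0, 54.0, 32.0, 10.0, -12.0, -34.0]
 xend [49.0, 139.0, 133.0, 152.0, 140.0, 133.0, 150.0, 141.0, 134.0]
3 dth [7.1, 7.0, 7.0, 6.9, 8.0, 8.4, 8.4, 8.4, 8.4, 8.4, 8.4, 8.3, 8.3, 8.2, 8.1, 8.0, 8.0, 7.9, 7.9, 7.9, 7.9]
 v [-14.0, -11.0, -8.0, -5.0, 2.0, 9.0, 12.0, 16.0, 20.0, 24.0, 13.0, 3.0, -8.0, -7.0, -6.0, -5.0, -5.0, -4.0, -4.0, -4.0, -4.0]
 h [46.0, 33.0, 20.0, 7.0, 6.0, 5.0, 9.0, 13.0, 21.0, 29.0, 28.0, 27.0, 26.0, 24.0, 23.0, 21.0, 20.0, 18.0, 18.0, 18.0, 18.0, 18.0]
 u [-14.0, -26.0, -33.0, -38.0, -36.0, -27.0, -15.0, 1.0, 21.0, 45.0, 58.0, 61.0, 53.0, 45.0, 39.0, 34.0, 29.0, 25.0, 21.0, 18.0, 14.0]
 xend [76.0, 96.0, 92.0, 105.0, 97.0, 92.0, 104.0, 97.0, 91.0]
```

```bash
cat > feas.py <<'E'
from pl import *
nodes=np.array([0,3,5,7,9,12,17]); nn=7;K=22
def prof(s):
    p=pickle.load(open(f"best{s}.pkl","rb"))[1]
    i=np.arange(K-1); d=np.clip(np.interp(i,nodes,p[:nn]),2,8.4); v=np.clip(np.interp(i,nodes,p[nn:2*nn]),-42,42); h=np.clip(np.interp(np.arange(K),nodes,p[14:]),3.5,60)
    th=np.minimum(np.r_[0,np.cumsum(d)],118); stop=np.searchsorted(th,117.9); v=np.where(i>=stop+1,0,v)
    return th,np.r_[0,np.cumsum(v)],h,stop
def pose(nx,yl,th,u,h): # nose x hp, low edge y start
    return toolpose(hp(nx,yl-u,85+h),bpt(NOSE,-36),HY,0,th)
if __name__=="__main__":
    q0=np.array([40.1, 29.6, -57.6, 126.1, 72.0, 76.9, 33.0])
    lim=np.array([108.29]*2+[136.94]*2+[172.46]*3)
    for s,nx,yl in ((3,10,8),(0,10,8),(3,40,8),(1,20,8)):
        th,u,h,stop=prof(s); q=q0
        X,R=pose(nx,yl,0,u[0],h[0])
        X1,R1=pose(80,-46,0,0,30)
        q,e=IK(X1,R1,q); 
        for a in np.linspace(0,1,6)[1:]: q,e=IK(X1+(X-X1)*a,R,q)
        out=[]
        Xp=X
        for i in range(1,stop+1):
            X,R=pose(nx,yl,th[i],u[i],h[i]); qp=q; q,e=IK(X,R,q); out.append((round(float((abs(q-qp)*10/lim).max()),2),int((abs(q-qp)/lim).argmax())+1,round(e,3),round(np.linalg.norm(X-Xp)))); Xp=X
        print(s,nx,out); print("  end",q.round(0).tolist(),X.round(0), FK(q,True)[3].round(0))
E
python3 feas.py
```

```text
3 10 [(0.62, 1, np.float64(0.0), 12), (0.66, 1, np.float64(0.0), 11), (0.67, 1, np.float64(0.0), 11), (0.76, 7, np.float64(0.0), 3), (0.85, 7, np.float64(0.0), 11), (0.76, 7, np.float64(0.0), 18), (0.61, 2, np.float64(0.0), 21), (0.65, 2, np.float64(0.0), 25), (0.65, 2, np.float64(0.0), 28), (0.69, 2, np.float64(0.0), 31), (0.61, 2, np.float64(0.0), 21), (0.54, 2, np.float64(0.0), 11), (0.49, 2, np.float64(0.0), 11), (0.48, 2, np.float64(0.0), 11), (0.41, 2, np.float64(0.0), 10)]
  end [91.0, 72.0, -60.0, 85.0, -3.0, 94.0, 121.0] [ 391. -326.  112.] [ 372. -657.  212.]
0 10 [(0.98, 1, np.float64(0.0), 5), (1.05, 1, np.float64(0.0), 4), (0.87, 1, np.float64(0.0), 7), (0.85, 7, np.float64(0.0), 11), (0.78, 7, np.float64(0.0), 13), (0.56, 7, np.float64(0.0), 14), (0.66, 2, np.float64(0.0), 18), (0.59, 2, np.float64(0.0), 22), (0.63, 2, np.float64(0.0), 24), (0.66, 2, np.float64(0.0), 27), (0.59, 2, np.float64(0.0), 18), (0.54, 2, np.float64(0.0), 12), (0.49, 2, np.float64(0.0), 11), (0.49, 2, np.float64(0.0), 11), (0.18, 2, np.float64(0.0), 5)]
  end [91.0, 73.0, -61.0, 84.0, -1.0, 94.0
[... 496 characters left out ...]
 11), (0.4, 2, np.float64(0.0), 10)]
  end [89.0, 74.0, -63.0, 82.0, -1.0, 94.0, 118.0] [ 421. -326.  112.] [ 402. -656.  212.]
1 20 [(0.89, 1, np.float64(0.0), 5), (1.05, 1, np.float64(0.0), 3), (0.87, 7, np.float64(0.0), 4), (0.89, 7, np.float64(0.0), 7), (0.73, 7, np.float64(0.0), 10), (0.41, 7, np.float64(0.0), 10), (0.55, 2, np.float64(0.0), 18), (0.65, 2, np.float64(0.0), 25), (0.67, 2, np.float64(0.0), 35), (0.74, 2, np.float64(0.0), 46), (0.65, 2, np.float64(0.0), 32), (0.56, 2, np.float64(0.0), 19), (0.46, 2, np.float64(0.0), 10), (0.45, 2, np.float64(0.0), 11), (0.32, 2, np.float64(0.0), 13)]
  end [89.0, 75.0, -60.0, 77.0, -1.0, 99.0, 121.0] [ 402. -374.   97.] [ 383. -704.  197.]
```

```bash
sed -e 's/^mean=.*/b0=pickle.load(open("best3.pkl","rb"))[1]; mean=b0.copy(); sd=np.r_[np.full(nn,.5),np.full(nn,6.),np.full(nn,4.)]/' -e 's/off0=.012/off0=np.array([.010,.018,.014,.014,.010,.018,.018,.014,.010])/' -e 's/off0=off0)/off0=np.tile(off0,N))/' -e 's/best{seed}/bestr{seed}/' cem.py > cem2.py
python3 - <<'E'
s=open('cem2.py').read()
s=s.replace("th=np.minimum(np.r_[0,np.cumsum(d)],118); stop=np.searchsorted(th,117.9)","""th=[0]
    for x in d:
        c=7. if th[-1]<20 else (6.3 if th[-1]<50 else 8.4)
        th.append(min(th[-1]+min(x,c),110))
    th=np.array(th); stop=np.searchsorted(th,109.9)""")
s=s.replace("K=22","K=23").replace("nodes=np.array([0,3,5,7,9,12,17])","nodes=np.array([0,3,5,7,9,12,17])*1.12")
open('cem2.py','w').write(s)
E
grep -n "off0\|mean=" cem2.py; for i in 0 1 2 3; do OMP_NUM_THREADS=1 timeout 560 python3 cem2.py $i > c$i 2>&1 & done; wait; head -n1 c0; tail -n 2 c0 c1 c2 c3
```

```text
4:K=23; L=len(mus); off0=np.array([.010,.018,.014,.014,.010,.018,.018,.014,.010])
8:b0=pickle.load(open("best3.pkl","rb"))[1]; mean=b0.copy(); sd=np.r_[np.full(nn,.5),np.full(nn,6.),np.full(nn,4.)]
27:    ok,vm,bm,x,low,_=run(kn,mb,mp,T=2.2,off0=np.tile(off0,N))
32:    mean=el.mean(0)*.7+mean*.3; sd=.7*el.std(0)+.3*sd
0 48 0.933 [0, 1, 1, 0, 1, 1, 1, 1, 1] 0.74
==> c0 <==
9 509 1.067 [0, 1, 1, 1, 1, 1, 1, 1, 1] 0.79
10 559 1.067 [0, 1, 1, 1, 1, 1, 1, 1, 1] 0.79

==> c1 <==
9 498 1.067 [0, 1, 1, 1, 1, 1, 1, 1, 1] 0.83
10 540 1.067 [0, 1, 1, 1, 1, 1, 1, 1, 1] 0.83

==> c2 <==
9 508 1.067 [0, 1, 1, 1, 1, 1, 1, 1, 1] 0.86
10 559 1.067 [0, 1, 1, 1, 1, 1, 1, 1, 1] 0.86

==> c3 <==
9 503 1.067 [0, 1, 1, 1, 1, 1, 1, 1, 1] 0.82
10 549 1.067 [0, 1, 1, 1, 1, 1, 1, 1, 1] 0.79
```

```bash
sed -i 's/tau=.04/tau=TAU/; s/^g=9.81/TAU=.04\ng=9.81/' sim.py; cat > rob.py <<'E'
import sim; from sim import *; import pickle,sys
src=open('cem2.py').read().split("best=None")[0].replace("seed=int(sys.argv[1])","seed=0")
exec(src)
c=int(sys.argv[1]); p=pickle.load(open(f"bestr{c}.pkl","rb"))[1]
def th_of(p):
    d=np.clip(np.interp(np.arange(K-1),nodes,p[:nn]),2,8.4); th=[0]
    for x in d:
        cc=7. if th[-1]<20 else (6.3 if th[-1]<50 else 8.4); th.append(min(th[-1]+min(x,cc),110))
    return np.array(th)
if __name__=="__main__":
    kn,u,h=build(p); th=th_of(p)
    rng=np.random.default_rng(5); N=200
    dh=rng.uniform(-1,4,N); mb=rng.uniform(.2,.65,N); mp=rng.uniform(.15,.5,N); of=rng.uniform(8,20,N)*1e-3
    knb=np.array([make(th,np.maximum(h+d,1),u) for d in dh])
    for t in (.02,.09):
        sim.TAU=t; ok,vm,bm,x,bl,_=run(knb,mb,mp,T=2.4,off0=of)
        print(c,t,"ok",ok.mean(),"mp<.22:",ok[mp<.22].mean(),"mp>.22",ok[mp>.22].mean(),"vmax",vm.max().round(2),"x",np.percentile(x[ok,0]*1e3,[0,10,90,100]).round())
    print(" th",th.round(1).tolist()); print(" u",u.round(0).tolist()); print(" h",h.round(0).tolist())
E
for i in 0 1 2 3; do OMP_NUM_THREADS=1 python3 rob.py $i > c$i 2>&1 & done; wait; cat c0 c1 c2 c3
```

```text
0 0.02 ok 0.815 mp<.22: 0.35555555555555557 mp>.22 0.9483870967741935 vmax 0.83 x [ 74.  81. 117. 128.]
0 0.09 ok 0.82 mp<.22: 0.4 mp>.22 0.9419354838709677 vmax 0.8 x [ 76.  84. 118. 129.]
 th [0.0, 7.0, 14.0, 21.0, 27.3, 33.6, 39.9, 46.2, 52.5, 60.8, 69.1, 77.3, 85.3, 93.0, 100.4, 107.9, 110.0, 110.0, 110.0, 110.0, 110.0, 110.0, 110.0]
 u [0.0, -10.0, -19.0, -26.0, -32.0, -36.0, -36.0, -32.0, -23.0, -7.0, 17.0, 47.0, 71.0, 85.0, 92.0, 93.0, 94.0, 94.0, 94.0, 94.0, 94.0, 94.0, 94.0]
 h [41.0, 28.0, 15.0, 4.0, 4.0, 4.0, 4.0, 9.0, 14.0, 22.0, 30.0, 29.0, 28.0, 26.0, 24.0, 23.0, 21.0, 20.0, 18.0, 17.0, 17.0, 17.0, 17.0]
1 0.02 ok 0.79 mp<.22: 0.28888888888888886 mp>.22 0.9354838709677419 vmax 0.89 x [122. 128. 150. 159.]
1 0.09 ok 0.76 mp<.22: 0.28888888888888886 mp>.22 0.896774193548387 vmax 0.87 x [118. 127. 149. 154.]
 th [0.0, 6.9, 13.9, 20.9, 27.2, 33.5, 39.8, 46.1, 52.4, 60.5, 68.6, 76.7, 84.9, 93.2, 101.5, 109.8, 110.0, 110.0, 110.0, 110.0, 110.0, 110.0, 110.0]
 u [0.0, -14.0, -24.0, -30.0, -31.0, -28.0, -22.0, -13.0, -2.0, 13.0, 38.0, 74.0, 98.0, 110.0, 108.0, 101.0, 95.0, 89.0
[... 715 characters left out ...]
 34.0, 32.0, 30.0, 28.0, 26.0, 23.0, 20.0, 18.0, 15.0, 12.0, 12.0, 12.0, 12.0]
3 0.02 ok 0.82 mp<.22: 0.37777777777777777 mp>.22 0.9483870967741935 vmax 0.85 x [ 98. 104. 126. 135.]
3 0.09 ok 0.795 mp<.22: 0.4 mp>.22 0.9096774193548387 vmax 0.82 x [ 96. 102. 124. 134.]
 th [0.0, 7.0, 14.0, 20.8, 27.1, 33.4, 39.7, 46.0, 52.3, 60.3, 68.5, 76.8, 85.2, 93.6, 102.0, 110.0, 110.0, 110.0, 110.0, 110.0, 110.0, 110.0, 110.0]
 u [0.0, -16.0, -28.0, -35.0, -37.0, -37.0, -35.0, -30.0, -19.0, -3.0, 22.0, 54.0, 76.0, 86.0, 84.0, 76.0, 69.0, 69.0, 69.0, 69.0, 69.0, 69.0, 69.0]
 h [43.0, 30.0, 18.0, 5.0, 4.0, 5.0, 7.0, 9.0, 12.0, 18.0, 23.0, 25.0, 26.0, 27.0, 25.0, 21.0, 16.0, 12.0, 8.0, 4.0, 4.0, 4.0, 4.0]
```

```bash
cat > p2.py <<'E'
from feas import *
import sys
nx,yl,h,th=map(float,sys.argv[1:5]); n=int(sys.argv[5])
s=log(); X,R=pose(nx,yl,th,0,h); delta(X,R,s,n)
E
python3 p2.py 91 -46 20 0.4 5; python3 - <<'E'
from feas import *
th=[0.0, 7.0, 14.0, 21.0, 27.3, 33.6, 39.9, 46.2, 52.5, 60.8, 69.1, 77.3, 85.3, 93.0, 100.4, 107.9]
u=[0.0, -10.0, -19.0, -26.0, -32.0, -36.0, -36.0, -32.0, -23.0, -7.0, 17.0, 47.0, 71.0, 85.0, 92.0, 93.0]
h=[41.0, 28.0, 16.0, 8.0, 6.0, 6.0, 6.0, 10.0, 15.0, 23.0, 30.0, 29.0, 28.0, 26.0, 24.0, 23.0]
q0=np.array([40.1, 29.6, -57.6, 126.1, 72.0, 76.9, 33.0]); lim=np.array([108.29]*2+[136.94]*2+[172.46]*3)
for nx in (0,10):
    q=q0; X1,R1=pose(91,-46,0,0,41); X,R=pose(nx,20,0,0,41)
    for a in np.linspace(0,1,8): q,e=IK(X1+(X-X1)*a,R,q)
    print(q.round(0),X); o=[]
    for i in range(1,16):
        X,R=pose(nx,20,th[i],u[i],h[i]); qp=q; q,e=IK(X,R,q); r=abs(q-qp)*10/lim; o.append((round(float(r.max()),2),int(r.argmax())+1))
    print(o,q.round(0))
E
```

```text
t 14.0 q [40.1, 29.6, -57.6, 126.1, 72.0, 76.9, 33.0] p [470.5, -241.5, 144.0] rpy [-178.9, 45.6, -84.8] F [0.66, -0.86, -2.3] M [0.99, -0.16, -0.06] gap 23.6
to go mm [ 0.  -1.7 13.4] deg [ 0.02 -1.93 -0.06] | per row x5: turn [ 0.0002 -0.0134 -0.0004] shift [ 0.    -0.007  0.053]
  a1.00 [41.0, 27.0, -59.0, 127.0, 72.0, 76.0, 33.0] e 0.000 spd 0.04
[ 40.  18. -66. 136.  61.  75.  27.] [ 378.26355894 -178.66498823  178.11186245]
[(0.68, 1), (0.71, 1), (0.73, 1), (0.7, 7), (0.71, 7), (0.61, 7), (0.51, 7), (0.45, 2), (0.66, 2), (0.69, 2), (0.73, 2), (0.64, 2), (0.56, 2), (0.49, 2), (0.46, 2)] [ 91.  65. -58.  84.   0.  93. 123.]
[ 39.  19. -66. 135.  61.  76.  28.] [ 388.26171606 -178.47301381  178.11186245]
[(0.68, 1), (0.71, 1), (0.71, 1), (0.67, 7), (0.69, 7), (0.6, 7), (0.52, 7), (0.43, 2), (0.65, 2), (0.68, 2), (0.72, 2), (0.64, 2), (0.55, 2), (0.49, 2), (0.46, 2)] [ 90.  66. -59.  83.   1.  93. 122.]
```

Request:
move_arm --targets '[[[0,-0.014,0,0,0,0.03,0],[0,-0.014,0,-0.01,0,0.05,0],[0,-0.014,0,-0.02,0,0.06,0],[0,-0.014,0,-0.03,0,0.07,0],[0,-0.014,0,-0.04,0,0.08,0]]]'

```text
clock: 14.5
ee_pos: [465.0, -241.6, 158.9]
eef_rot: [-176.1, 45.4, -82.8]
ft_force: [-0.3, -0.1, -2.9]
finger_gap: 23.8
```

```bash
python3 look.py 10 scene side; python3 p2.py 0 20 41 0.4 10;  python3 - <<'E'
from h import *
for n,(x,y,w,h) in [("scene10",(150,130,150,110)),("side10",(220,190,190,150))]:
    im=load(n)["image"][y:y+h,x:x+w,::-1]; cv2.imwrite(f"pics/{n}.png",cv2.resize(im,None,fx=4,fy=4))
E
```

```text
t 14.6 q [41.7, 26.7, -58.9, 127.3, 71.5, 75.4, 32.5] p [465.0, -241.7, 159.3] rpy [-176.0, 45.4, -82.7] F [-0.45, 0.34, -3.37] M [1.22, 0.18, -0.03] gap 23.6
scene10 slope x 0.1081 rad, slope y -0.0925, z@160 -46.9 n 395 rect [160.7  -9.7] [ 91.1 112.1] 89.3 O [ 464.8 -240.3  160.7]
side10 slope x 0.1313 rad, slope y -0.0379, z@160 -47.3 n 846 rect [160.1  -9. ] [ 90.  108.9] 88.4 O [ 464.8 -240.3  160.7]
t 14.6 q [41.7, 26.7, -58.9, 127.3, 71.5, 75.4, 32.5] p [465.0, -241.7, 159.3] rpy [-176.0, 45.4, -82.7] F [-0.45, 0.34, -3.37] M [1.22, 0.18, -0.03] gap 23.6
to go mm [-86.8  62.7  19.1] deg [ 0.07  0.13 -0.05] | per row x10: turn [ 0.0003  0.0005 -0.0002] shift [-0.174  0.125  0.038]
  a1.00 [41.0, 17.0, -67.0, 136.0, 60.0, 75.0, 28.0] e 0.000 spd 0.10
```

View pics/side10.png

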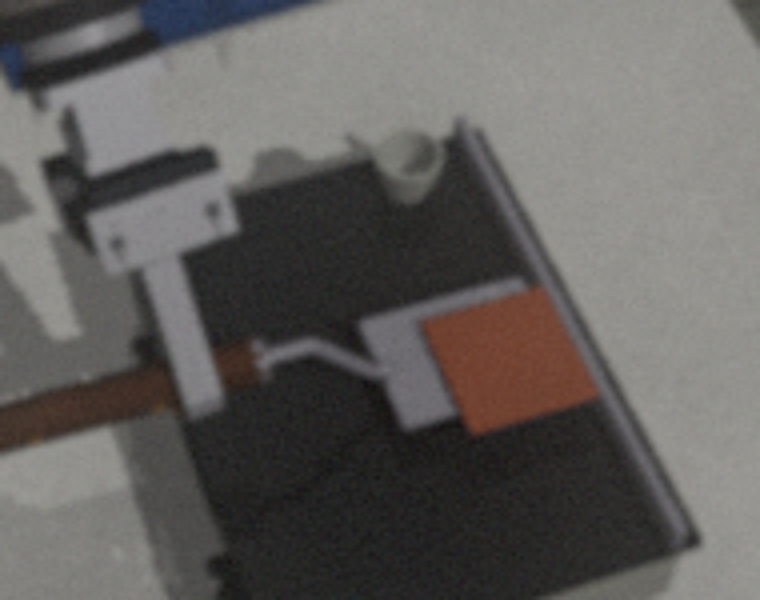

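Request:
move_arm --targets '[[[0,0,0,-0.08,0.05,0.1,0],[0,0,0,-0.16,0.11,0.1,0],[0,0,0,-0.22,0.16,0.1,0],[0,0,0,-0.24,0.17,0.05,0],[0,0,0,-0.24,0.17,0.03,0]]]'

```text
clock: 15.1
ee_pos: [417.1, -207.8, 177.9]
eef_rot: [-176.1, 45.4, -82.8]
ft_force: [0.0, 0.5, -2.0]
finger_gap: 23.9
```

Request:
move_arm --targets '[[[0,0,0,-0.24,0.17,0,0],[0,0,0,-0.22,0.17,0,0],[0,0,0,-0.18,0.13,0,0],[0,0,0,-0.1,0.08,0,0],[0,0,0,-0.04,0.03,0,0]]]'

```text
clock: 15.6
ee_pos: [379.0, -179.2, 177.6]
eef_rot: [-176.1, 45.4, -82.7]
ft_force: [-0.2, -0.2, -1.9]
finger_gap: 23.8
```

```bash
python3 look.py 11 scene side; python3 p2.py 0 20 41 0.4 10;  python3 - <<'E'
from pl import *
def tohp(P):
    d=P[:,:2]-HP; t=np.radians(HY); return np.c_[d@[np.cos(t),np.sin(t)],d@[-np.sin(t),np.cos(t)]]
for n,(x,y,w,h) in [("scene11",(150,130,150,110)),("side11",(220,190,190,150))]:
    c=load(n); im=c["image"][y:y+h,x:x+w,::-1]; cv2.imwrite(f"pics/{n}.png",cv2.resize(im,None,fx=4,fy=4))
    P=cloud(c); hsv=cv2.cvtColor(c["image"],cv2.COLOR_RGB2HSV); H=tohp(P.reshape(-1,3)).reshape(420,560,2)
    m=(hsv[...,0]<15)&(hsv[...,1]>120)&(P[...,2]>95)&(P[...,2]<170)&(H[...,0]>-75)&(H[...,0]<15)&(abs(H[...,1]-40)<70)
    q=P[m]; hh=H[m]; A=np.c_[hh-hh.mean(0),np.ones(len(hh))]; print(n,m.sum(),"slope x,y,z",np.linalg.lstsq(A,q[:,2],rcond=None)[0].round(3),cv2.minAreaRect(hh.astype(np.float32)))
E
```

```text
t 15.7 q [39.8, 17.0, -65.5, 135.6, 60.4, 73.9, 28.3] p [379.4, -179.4, 177.6] rpy [-176.1, 45.4, -82.8] F [0.51, 0.61, -3.48] M [1.23, 0.16, -0.02] gap 23.5
scene11 slope x 0.0889 rad, slope y -0.0822, z@160 -45.7 n 345 rect [161.4  -8.1] [ 89.6 111. ] 89.4 O [ 379.2 -178.1  179. ]
side11 slope x 0.1256 rad, slope y -0.0406, z@160 -47.8 n 767 rect [159.1  -9.9] [ 91.1 113.2] 86.6 O [ 379.2 -178.1  179. ]
t 15.7 q [39.8, 17.0, -65.5, 135.6, 60.4, 73.9, 28.3] p [379.4, -179.4, 177.6] rpy [-176.1, 45.4, -82.8] F [0.51, 0.61, -3.48] M [1.23, 0.16, -0.02] gap 23.5
to go mm [-1.1  0.4  0.8] deg [ 0.04  0.08 -0.07] | per row x10: turn [ 0.0001  0.0003 -0.0003] shift [-0.002  0.001  0.002]
  a1.00 [40.0, 17.0, -66.0, 136.0, 60.0, 74.0, 28.0] e 0.000 spd 0.00
scene11 429 slope x,y,z [-1.00000e-03  1.00000e-02  1.32964e+02] ((-29.25354766845703, 38.41862487792969), (78.09345245361328, 74.48664093017578), 0.356735497713089)
side11 906 slope x,y,z [-4.00000e-03  1.00000e-02  1.31086e+02] ((-27.90389633178711, 37.428165435791016), (75.6889419555664, 75.2843017578125), 0.8634217381477356)
```

View pics/side11.png

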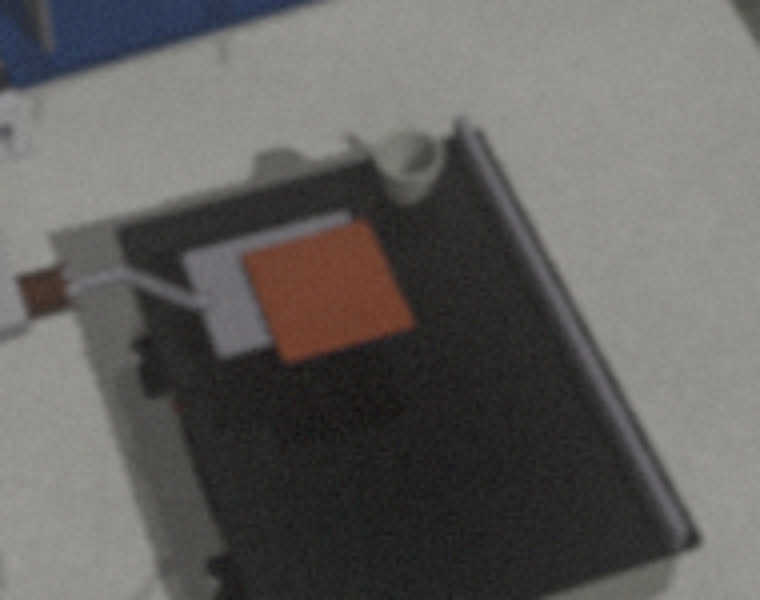

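View pics/scene11.png

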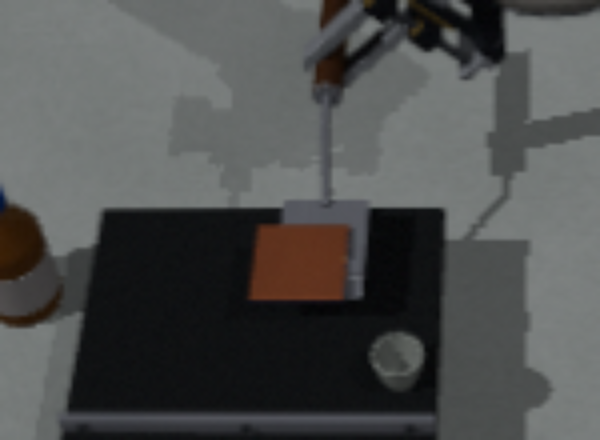

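```bash
cat > rob2.py <<'E'
import sim; from sim import *; import sys
th=[0.0, 7.0, 14.0, 21.0, 27.3, 33.6, 39.9, 46.2, 52.5, 60.8, 69.1, 77.3, 85.3, 93.0, 100.4, 107.9]
C={0:([0.0, -10.0, -19.0, -26.0, -32.0, -36.0, -36.0, -32.0, -23.0, -7.0, 17.0, 47.0, 71.0, 85.0, 92.0, 93.0],[41.0, 28.0, 16.0, 8.0, 6.0, 6.0, 6.0, 10.0, 15.0, 23.0, 30.0, 29.0, 28.0, 26.0, 24.0, 23.0]),
1:([0,-26,-44,-54,-57,-56,-54,-47,-31,-6,27,68,95,107,104,95],[41,30,18,8,6,6,6,11,17,26,35,33,31,29,26,23]),
2:([0,-16,-28,-35,-37,-37,-35,-30,-19,-3,22,54,76,86,84,76],[41,30,18,8,6,6,8,10,13,19,24,26,27,28,25,21]),
3:([0.0, -10.0, -19.0, -26.0, -32.0, -36.0, -36.0, -32.0, -23.0, -7.0, 17.0, 45.0, 67.0, 81.0, 88.0, 89.0],[41.0, 28.0, 16.0, 8.0, 6.0, 6.0, 8.0, 14.0, 21.0, 29.0, 36.0, 35.0, 34.0, 32.0, 30.0, 28.0])}
c=int(sys.argv[1]); u,h=C[c]
pad=lambda a:np.r_[a,[a[-1]]*7]
th,u,h=pad(th),pad(u),pad(h)
rng=np.random.default_rng(5); N=240
dh=rng.uniform(-2,3,N); mb=rng.uniform(.2,.65,N); mp=rng.uniform(.15,.5,N); of=rng.uniform(16,20,N)*1e-3
kn=np.array([make(th,np.maximum(h+d,1),u) for d in dh])
sim.TAU=.05; ok,vm,bm,x,bl,_=run(kn,mb,mp,T=2.4,off0=of)
print(c,"ok",ok.mean(),"mp<.22:",ok[mp<.22].mean(),"mp>.22",ok[mp>.22].mean(),"by dh",[ok[(dh>=a)&(dh<a+1)&(mp>.22)].mean().round(2) for a in range(-2,3)],"vmax",vm.max().round(2),"x",np.percentile(x[ok,0]*1e3,[0,10,90,100]).round())
E
for i in 0 1 2 3; do OMP_NUM_THREADS=1 python3 rob2.py $i > c$i 2>&1 & done; wait; cat c0 c1 c2 c3
```

```text
0 ok 0.7875 mp<.22: 0.33962264150943394 mp>.22 0.9144385026737968 by dh [np.float64(0.89), np.float64(0.98), np.float64(0.85), np.float64(0.89), np.float64(0.95)] vmax 0.82 x [ 77.  83. 118. 126.]
1 ok 0.8458333333333333 mp<.22: 0.39622641509433965 mp>.22 0.9732620320855615 by dh [np.float64(1.0), np.float64(0.98), np.float64(0.94), np.float64(0.97), np.float64(0.97)] vmax 0.87 x [ 82.  89. 139. 151.]
2 ok 0.825 mp<.22: 0.4339622641509434 mp>.22 0.9358288770053476 by dh [np.float64(0.95), np.float64(0.98), np.float64(0.91), np.float64(0.89), np.float64(0.95)] vmax 0.82 x [ 97. 102. 126. 132.]
3 ok 0.8166666666666667 mp<.22: 0.37735849056603776 mp>.22 0.9411764705882353 by dh [np.float64(0.95), np.float64(0.98), np.float64(0.91), np.float64(0.89), np.float64(0.97)] vmax 0.77 x [ 64.  71. 107. 121.]
```

```bash
cat > fl.py <<'E'
from feas import *
TH=[0,4,9,15,21,27.3,33.6,39.9,46.2,52.5,60.8,69.1,77.3,85.3,93,100.4,106]
U=[0,-7,-14,-20,-26,-32,-36,-36,-32,-23,-7,17,45,67,81,88,89]
H=np.array([39,32,25,16,9,6,6,8,14,21,29,36,35,34,32,30,28])+2.
NX,YL=0,20
lim=np.array([108.29]*2+[136.94]*2+[172.46]*3)
def rows(i0,i1,s=None):
    s=s or log(); r=Ro.from_euler('xyz',s["eef_rot"],degrees=True).as_matrix(); p=s["ee_pos"].copy(); q=s["joints"].copy(); off=s["ee_pos"]-FK(q)[0]
    X,R=pose(NX,YL,TH[i0],U[i0],H[i0]); print("err at %d"%i0,(p-X).round(1),np.degrees(Ro.from_matrix(r@R.T).as_rotvec()).round(1))
    for i in range(i0+1,i1+1):
        X,R=pose(NX,YL,TH[i],U[i],H[i]); rv=Ro.from_matrix(R@r.T).as_rotvec(); qp=q; q,e=IK(X-off,R,q)
        print(i,(rv/.5).round(3).tolist(),((X-p)/50).round(3).tolist(),"spd %.2f"%(abs(q-qp)*10/lim).max(), "j%d"%((abs(q-qp)/lim).argmax()+1)); p,r=X,R
if __name__=="__main__":
    import sys; rows(int(sys.argv[1]),int(sys.argv[2]))
E
python3 fl.py 0 16
```

```text
t 15.7 q [39.8, 17.0, -65.5, 135.6, 60.4, 73.9, 28.3] p [379.4, -179.4, 177.6] rpy [-176.1, 45.4, -82.8] F [0.51, 0.61, -3.48] M [1.23, 0.16, -0.02] gap 23.5
err at 0 [ 1.1 -0.8 -0.5] [ 0.4 -0.1  0.1]
1 [0.127, 0.005, -0.003] [-0.023, 0.081, -0.084] spd 0.33 j1
2 [0.175, 0.003, 0.0] [-0.001, 0.043, -0.09] spd 0.50 j1
3 [0.209, 0.004, -0.0] [0.0, -0.002, -0.132] spd 0.60 j1
4 [0.209, 0.004, 0.0] [0.0, -0.006, -0.105] spd 0.60 j1
5 [0.22, 0.004, 0.0] [0.0, -0.016, -0.037] spd 0.68 j7
6 [0.22, 0.004, 0.0] [0.001, -0.057, 0.008] spd 0.70 j7
7 [0.22, 0.004, 0.0] [0.003, -0.137, 0.032] spd 0.63 j7
8 [0.22, 0.004, -0.0] [0.004, -0.216, 0.097] spd 0.52 j7
9 [0.22, 0.004, -0.0] [0.006, -0.312, 0.103] spd 0.44 j2
10 [0.29, 0.006, 0.0] [0.009, -0.486, 0.089] spd 0.66 j2
11 [0.29, 0.006, -0.0] [0.012, -0.634, 0.046] spd 0.70 j2
12 [0.286, 0.005, -0.0] [0.013, -0.698, -0.134] spd 0.72 j2
13 [0.279, 0.005, 0.0] [0.011, -0.557, -0.149] spd 0.64 j2
14 [0.269, 0.005, 0.0] [0.007, -0.375, -0.179] spd 0.56 j2
15 [0.258, 0.005, -0.0] [0.004, -0.213, -0.184] spd 0.50 j2
16 [0.195, 0.004, 0.0] [0.001, -0.063, -0.155] spd 0.35 j2
```

Request:
move_arm --targets '[[[0.127,0.004,0,-0.02,0.08,-0.085,0],[0.175,0.004,0,0,0.043,-0.09,0],[0.209,0.004,0,0,0,-0.132,0],[0.209,0.004,0,0,-0.006,-0.105,0],[0.22,0.004,0,0,-0.016,-0.037,0]]]'

```text
clock: 16.2
ee_pos: [378.8, -174.9, 155.4]
eef_rot: [-166.8, 72.1, -74.6]
ft_force: [-0.4, 1.1, -3.9]
finger_gap: 23.4
```

```bash
python3 fl.py 5 10
```

```text
t 16.2 q [67.1, 6.5, -66.8, 132.0, 33.5, 45.4, 69.2] p [378.8, -174.9, 155.4] rpy [-166.8, 72.1, -74.6] F [-0.41, 1.13, -3.92] M [0.6, 0.3, -0.02] gap 23.4
err at 5 [ 0.7 -0.5  0.2] [ 0.1 -0.2  0.1]
6 [0.216, 0.01, -0.002] [-0.012, -0.047, 0.003] spd 0.68 j7
7 [0.22, 0.004, 0.0] [0.003, -0.137, 0.032] spd 0.63 j1
8 [0.22, 0.004, -0.0] [0.004, -0.216, 0.097] spd 0.52 j1
9 [0.22, 0.004, -0.0] [0.006, -0.312, 0.103] spd 0.44 j2
10 [0.29, 0.006, 0.0] [0.009, -0.486, 0.089] spd 0.67 j2
```

Tracking is exact; continuing.

Request:
move_arm --targets '[[[0.217,0.008,0,-0.01,-0.05,0.005,0],[0.22,0.004,0,0.003,-0.137,0.032,0],[0.22,0.004,0,0.004,-0.216,0.097,0],[0.22,0.004,0,0.006,-0.312,0.103,0],[0.29,0.006,0,0.009,-0.486,0.089,0]]]'

```text
clock: 16.7
ee_pos: [378.9, -235.1, 172.6]
eef_rot: [-15.0, 73.6, 76.2]
ft_force: [1.7, 1.2, -2.2]
finger_gap: 23.4
```

```bash
python3 fl.py 10 16
```

```text
t 16.7 q [89.9, 22.4, -64.7, 116.8, 5.0, 57.0, 114.7] p [378.9, -235.1, 172.6] rpy [-15.0, 73.6, 76.2] F [1.68, 1.24, -2.16] M [-0.35, 0.01, 0.03] gap 23.4
err at 10 [-0.5 -0.2  1. ] [-0.1 -0.   0.2]
11 [0.294, 0.007, -0.006] [0.022, -0.63, 0.026] spd 0.71 j2
12 [0.286, 0.005, -0.0] [0.013, -0.698, -0.134] spd 0.73 j2
13 [0.279, 0.005, 0.0] [0.011, -0.557, -0.149] spd 0.65 j2
14 [0.269, 0.005, 0.0] [0.007, -0.375, -0.179] spd 0.57 j2
15 [0.258, 0.005, -0.0] [0.004, -0.213, -0.184] spd 0.51 j2
16 [0.195, 0.004, 0.0] [0.001, -0.063, -0.155] spd 0.36 j2
```

Request:
move_arm --targets '[[[0.29,0.006,0,0.015,-0.63,0.035,0],[0.286,0.005,0,0.013,-0.69,-0.134,0],[0.279,0.005,0,0.011,-0.557,-0.149,0],[0.269,0.005,0,0.007,-0.375,-0.179,0],[0.258,0.005,0,0.004,-0.213,-0.18,0]]]'

```text
clock: 17.2
ee_pos: [380.6, -359.5, 139.4]
eef_rot: [-3.4, 34.6, 85.9]
ft_force: [0.3, -0.1, -2.0]
finger_gap: 23.8
```

```bash
cat > snap.py <<'E'
from h import *
from plant import camera
import sys
t=sys.argv[1]
for n,(x,y,w,h) in [("scene",(130,110,190,145)),("side",(220,190,190,150))]:
    c=camera(n); pickle.dump(c,open(f"pics/{n}{t}.pkl","wb"))
    cv2.imwrite(f"pics/{n}{t}.png",cv2.resize(c["image"][y:y+h,x:x+w,::-1],None,fx=4,fy=4))
log()
E
python3 snap.py 12
```

```text
t 17.3 q [89.6, 57.2, -54.9, 88.2, -1.0, 88.0, 125.7] p [379.1, -358.8, 134.4] rpy [-3.0, 34.1, 86.0] F [-1.3, -0.34, -3.43] M [-1.24, 0.03, 0.06] gap 24.0
```

View pics/side12.png

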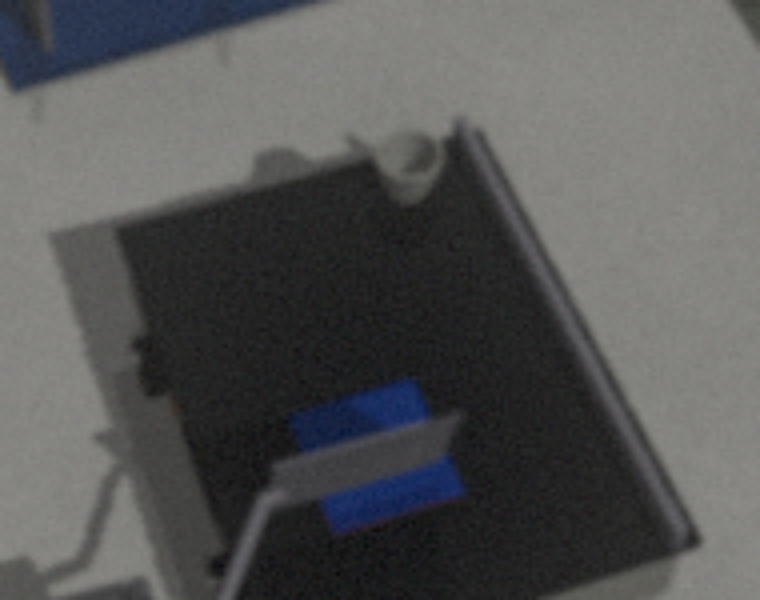

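View pics/scene12.png

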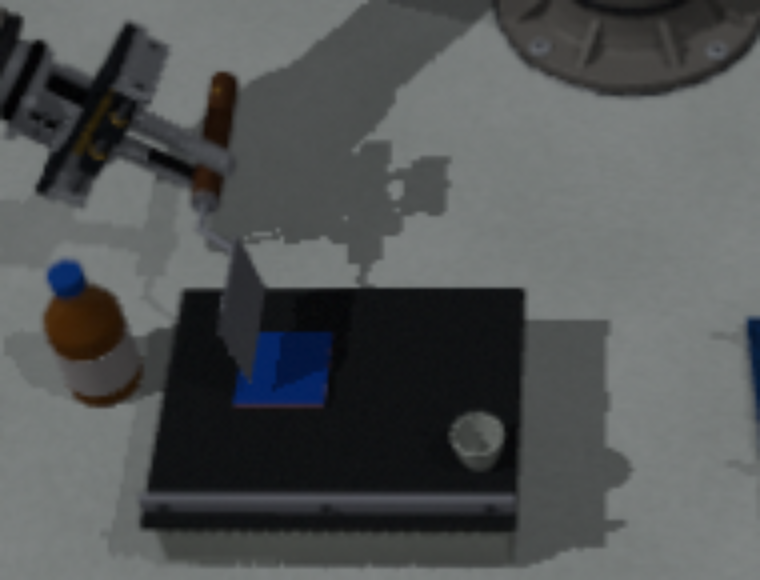

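Request:
move_arm --targets '[[[0,0,0,0,0,0.4,0],[0,0,0,0,0,0.7,0],[0,0,0,0,0,0.8,0],[-0.1,0,0,0,0.1,0.7,0],[-0.2,0,0,0,0.2,0.5,0]]]'

```text
clock: 17.8
ee_pos: [381.7, -341.1, 300.0]
eef_rot: [-4.3, 43.8, 85.5]
ft_force: [0.8, -0.7, -2.0]
finger_gap: 23.6
```

```bash
cat > back.py <<'E'
from pl import *
import sys
dz,n=float(sys.argv[1]),int(sys.argv[2])
s=log(); delta(np.array([548.2,174.2,94.6+dz]),Ro.from_euler('xyz',[-174.6,44.9,-78.45],degrees=True).as_matrix(),s,n)
E
python3 back.py 160 17; python3 snap.py 13
```

```text
t 17.8 q [92.6, 40.7, -61.4, 88.2, -5.5, 93.1, 121.2] p [381.7, -341.1, 300.0] rpy [-4.3, 43.8, 85.5] F [0.76, -0.7, -1.97] M [-0.99, -0.03, 0.06] gap 23.6
to go mm [166.5 515.3 -45.4] deg [-90.72  -5.45   1.7 ] | per row x17: turn [-0.1863 -0.0112  0.0035] shift [ 0.196  0.606 -0.053]
  a0.53 [68.0, 5.0, -70.0, 114.0, 7.0, 59.0, 88.0] e 0.000 spd 0.70
  a0.59 [59.0, 6.0, -70.0, 114.0, 16.0, 60.0, 75.0] e 0.000 spd 0.83
  a0.65 [49.0, 9.0, -69.0, 113.0, 25.0, 64.0, 62.0] e 0.000 spd 0.96
  a0.71 [38.0, 13.0, -68.0, 112.0, 33.0, 70.0, 51.0] e 0.000 spd 1.03
  a0.76 [27.0, 18.0, -65.0, 110.0, 39.0, 77.0, 41.0] e 0.000 spd 1.00
  a0.82 [17.0, 22.0, -63.0, 108.0, 44.0, 84.0, 34.0] e 0.000 spd 0.92
  a0.88 [8.0, 27.0, -60.0, 104.0, 48.0, 91.0, 29.0] e 0.000 spd 0.83
  a0.94 [-0.0, 31.0, -57.0, 101.0, 51.0, 97.0, 25.0] e 0.000 spd 0.74
  a1.00 [-7.0, 36.0, -54.0, 97.0, 54.0, 104.0, 23.0] e 0.000 spd 0.66
t 17.9 q [92.5, 40.2, -61.8, 88.3, -5.5, 93.1, 121.3] p [383.7, -337.9, 304.3] rpy [-4.7, 44.3, 85.6] F [1.46, -0.72, -1.61] M [-0.96, -0.11, -0.07] gap 23.9
```

View pics/side13.png

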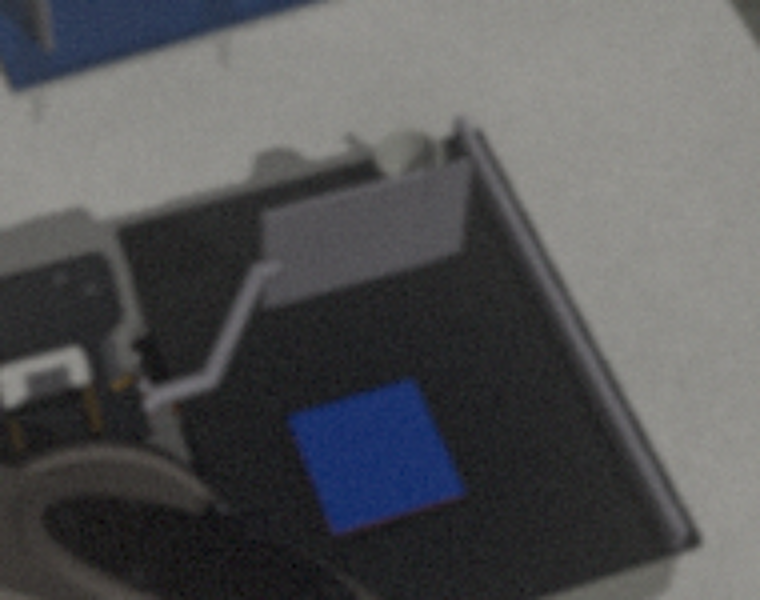

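Request:
move_arm --targets '[[[-0.12,-0.007,0.002,0.12,0.38,0,0],[-0.12,-0.007,0.002,0.12,0.38,0,0],[-0.12,-0.007,0.002,0.12,0.38,0,0],[-0.12,-0.007,0.002,0.12,0.38,0,0],[-0.12,-0.007,0.002,0.12,0.38,0,0]]]'

```text
clock: 18.4
ee_pos: [411.4, -244.4, 297.5]
eef_rot: [-8.9, 60.8, 82.3]
ft_force: [-0.6, 1.2, -2.1]
finger_gap: 23.9
```

Request:
move_arm --targets '[[[-0.12,-0.007,0.002,0.12,0.38,0,0],[-0.12,-0.007,0.002,0.12,0.38,0,0],[-0.12,-0.007,0.002,0.12,0.38,0,0],[-0.12,-0.007,0.002,0.12,0.38,0,0],[-0.12,-0.007,0.002,0.12,0.38,0,0]]]'

```text
clock: 18.9
ee_pos: [441.1, -149.2, 297.1]
eef_rot: [-23.8, 77.3, 68.4]
ft_force: [-0.4, -0.8, -2.1]
finger_gap: 23.8
```

```bash
python3 back.py 160 15
```

```text
t 18.9 q [83.8, 8.1, -67.5, 109.9, -5.6, 66.0, 111.1] p [441.1, -149.2, 297.1] rpy [-23.8, 77.3, 68.4] F [-0.41, -0.79, -2.1] M [-0.22, -0.01, -0.03] gap 23.8
to go mm [107.1 323.4 -42.5] deg [-56.34  -3.49   1.11] | per row x15: turn [-0.1311 -0.0081  0.0026] shift [ 0.143  0.431 -0.057]
  a0.40 [54.0, 7.0, -70.0, 113.0, 20.0, 63.0, 69.0] e 0.000 spd 0.65
  a0.47 [46.0, 9.0, -70.0, 113.0, 27.0, 66.0, 59.0] e 0.000 spd 0.72
  a0.53 [38.0, 13.0, -68.0, 112.0, 33.0, 71.0, 51.0] e 0.000 spd 0.74
  a0.60 [30.0, 16.0, -67.0, 110.0, 38.0, 75.0, 44.0] e 0.000 spd 0.73
  a0.67 [23.0, 19.0, -65.0, 109.0, 42.0, 80.0, 38.0] e 0.000 spd 0.69
  a1.00 [-7.0, 36.0, -54.0, 97.0, 54.0, 104.0, 23.0] e 0.000 spd 0.46
```

Request:
move_arm --targets '[[[-0.1,-0.006,0.002,0.11,0.32,0,0],[-0.1,-0.006,0.002,0.11,0.32,0,0],[-0.1,-0.006,0.002,0.11,0.32,0,0],[-0.1,-0.006,0.002,0.11,0.32,0,0],[-0.1,-0.006,0.002,0.11,0.32,0,0]]]'

```text
clock: 19.4
ee_pos: [468.2, -69.5, 297.2]
eef_rot: [-117.1, 83.9, -23.9]
ft_force: [-0.3, -0.3, -1.5]
finger_gap: 23.6
```

Request:
move_arm --targets '[[[-0.1,-0.006,0.002,0.11,0.32,0,0],[-0.1,-0.006,0.002,0.11,0.32,0,0],[-0.1,-0.006,0.002,0.11,0.32,0,0],[-0.1,-0.006,0.002,0.11,0.32,0,0],[-0.1,-0.006,0.002,0.11,0.32,0,0]]]'

```text
clock: 19.9
ee_pos: [495.7, 10.2, 298.0]
eef_rot: [-162.2, 72.1, -68.1]
ft_force: [-0.3, 0.1, -2.7]
finger_gap: 24.0
```

Request:
move_arm --targets '[[[-0.1,-0.006,0.002,0.11,0.32,0,0],[-0.1,-0.006,0.002,0.11,0.32,0,0],[-0.1,-0.006,0.002,0.11,0.32,0,0],[-0.1,-0.006,0.002,0.11,0.32,0,0],[-0.1,-0.006,0.002,0.11,0.32,0,0]]]'

```text
clock: 20.4
ee_pos: [523.1, 90.1, 298.4]
eef_rot: [-170.7, 58.3, -75.6]
ft_force: [0.4, -0.8, -2.1]
finger_gap: 23.5
```

```bash
python3 back.py 120 5
```

```text
t 20.4 q [15.7, 22.2, -64.1, 104.2, 45.0, 89.4, 34.9] p [523.1, 90.1, 298.4] rpy [-170.7, 58.3, -75.6] F [0.38, -0.84, -2.09] M [0.81, 0.08, 0.05] gap 23.5
to go mm [ 25.1  84.1 -83.8] deg [-13.56  -0.62   0.22] | per row x5: turn [-0.0947 -0.0044  0.0015] shift [ 0.1    0.336 -0.335]
  a1.00 [-7.0, 39.0, -54.0, 98.0, 56.0, 102.0, 20.0] e 0.000 spd 0.36
```

Request:
move_arm --targets '[[[-0.095,-0.004,0.002,0.1,0.336,0,0],[-0.095,-0.004,0.002,0.1,0.336,0,0],[-0.095,-0.004,0.002,0.1,0.336,0,0],[-0.095,-0.004,0.001,0.1,0.336,-0.1,0],[-0.095,-0.004,0.001,0.1,0.336,-0.2,0]]]'

```text
clock: 20.9
ee_pos: [548.2, 174.3, 284.1]
eef_rot: [-174.6, 45.0, -78.5]
ft_force: [0.3, -0.8, -2.8]
finger_gap: 23.9
```

Request:
move_arm --targets '[[[0,0,0,0,0,-0.4,0],[0,0,0,0,0,-0.4,0],[0,0,0,0,0,-0.4,0],[0,0,0,0,0,-0.4,0],[0,0,0,0,0,-0.3,0]]]'

```text
clock: 21.4
ee_pos: [548.7, 171.5, 184.9]
eef_rot: [-174.9, 45.1, -78.9]
ft_force: [0.3, -0.0, -2.2]
finger_gap: 23.7
```

```bash
python3 look.py 14 scene side; python3 back.py 30 5;  python3 - <<'E'
from h import *
for n,(x,y,w,h) in [("scene14",(260,130,150,150)),("side14",(190,90,180,130))]:
    c=load(n); im=c["image"][y:y+h,x:x+w,::-1]; cv2.imwrite(f"pics/{n}.png",cv2.resize(im,None,fx=4,fy=4))
E
```

```text
t 21.5 q [-7.3, 41.5, -54.2, 99.3, 56.7, 101.1, 17.6] p [548.5, 171.5, 184.4] rpy [-175.1, 45.1, -79.0] F [-0.6, 0.2, -2.28] M [1.04, 0.07, 0.03] gap 24.0
scene14 slope x 0.0164 rad, slope y -0.0118, z@160 -50.2 n 459 rect [155.2  -3.3] [ 73.2 109.2] 89.8 O [548.2 172.9 185.8]
side14 slope x 0.0166 rad, slope y -0.0095, z@160 -54.1 n 428 rect [155.3  -1. ] [ 75.3 107.5] 89.6 O [548.2 172.9 185.8]
t 21.5 q [-7.3, 41.5, -54.2, 99.3, 56.7, 101.1, 17.6] p [548.5, 171.5, 184.4] rpy [-175.1, 45.1, -79.0] F [-0.6, 0.2, -2.28] M [1.04, 0.07, 0.03] gap 24.0
to go mm [ -0.3   2.7 -59.8] deg [-0.08 -0.39  0.16] | per row x5: turn [-0.0005 -0.0027  0.0011] shift [-0.001  0.011 -0.239]
  a1.00 [-9.0, 46.0, -52.0, 101.0, 59.0, 98.0, 13.0] e 0.000 spd 0.09
```

View pics/side14.png

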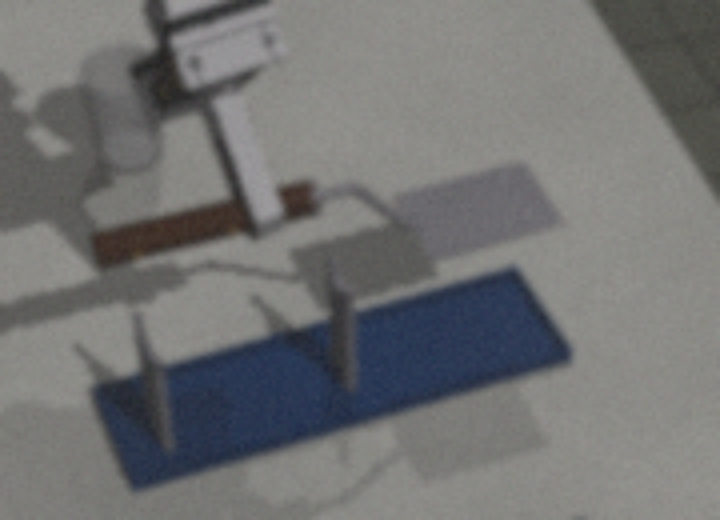

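View pics/scene14.png

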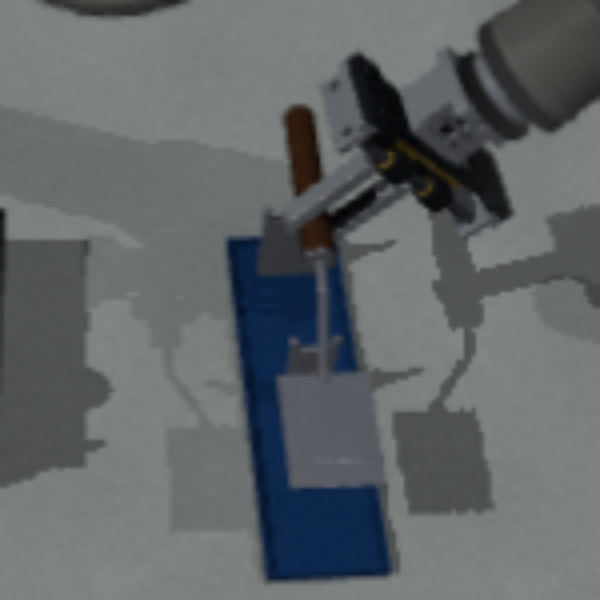

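```bash
cat > hd.py <<'E'
from h import *
import sys
th=np.radians(4.4);c,s_=np.cos(th),np.sin(th); O=np.array([548,174.5])
def meas(n,z0,lo=-100,hi=-30):
    C=load(n); P=cloud(C).reshape(-1,3); im=C["image"].reshape(-1,3).astype(int)
    d=P[:,:2]-O; X=d@[c,s_]; Y=d@[-s_,c]
    br=(im[:,0]>im[:,2]*1.25)&(im[:,0]>im[:,1]*1.2)
    for a,b in ((-105,-60),(-60,-20)):
        m=(X>a)&(X<b)&(abs(Y)<25)&(P[:,2]>z0-25)&(P[:,2]<z0+25)&br
        print(n,a,b,m.sum(),"Y",np.mean(Y[m]).round(2),"z",P[m,2].mean().round(2), np.percentile(P[m,2],90).round(2))
    m=(X>-130)&(X<60)&(abs(Y)<25)&(P[:,2]>z0-25)&(P[:,2]<z0+25)&br
    print("   X range",np.percentile(X[m],[1,99]).round(1))
for a in sys.argv[1:]:
    n,z=a.split(","); meas(n,float(z))
E
python3 hd.py scene0,95 side0,95 scene4,237 side4,237 scene14,185 side14,185
```

```text
scene0 -105 -60 69 Y -2.62 z 105.48 110.04
scene0 -60 -20 67 Y -2.71 z 105.01 108.58
   X range [-111.1   31.2]
side0 -105 -60 91 Y -7.18 z 101.85 106.55
side0 -60 -20 79 Y -6.46 z 101.81 105.58
   X range [-108.6   29.7]
scene4 -105 -60 74 Y -0.9 z 251.11 254.41
scene4 -60 -20 54 Y -2.07 z 250.84 254.25
   X range [-109.2   32.5]
side4 -105 -60 118 Y -6.01 z 244.14 248.67
side4 -60 -20 91 Y -6.06 z 243.77 248.63
   X range [-108.3   30.3]
scene14 -105 -60 70 Y -3.97 z 196.48 200.14
scene14 -60 -20 53 Y -5.8 z 196.15 200.3
   X range [-106.1   32.8]
side14 -105 -60 107 Y -9.6 z 190.13 194.63
side14 -60 -20 91 Y -9.68 z 189.96 194.38
   X range [-109.6   29.6]
```

Request:
move_arm --targets '[[[0,-0.003,0.001,0,0.03,-0.1,0],[0,-0.003,0.001,0,0.02,-0.25,0],[0,-0.003,0.001,0,0.01,-0.3,0],[0,-0.003,0.001,0,0.01,-0.3,0],[0,0,0,0,0,-0.2,0]]]'

```text
clock: 22.0
ee_pos: [548.5, 176.0, 127.0]
eef_rot: [-174.5, 45.0, -78.4]
ft_force: [-0.2, -0.2, -2.2]
finger_gap: 23.8
```

```bash
python3 look.py 15 scene side; python3 back.py 5 5; python3 hd.py scene15,128 side15,128
```

```text
t 22.1 q [-9.0, 45.8, -52.3, 100.7, 59.2, 98.3, 13.4] p [548.3, 175.8, 127.1] rpy [-174.6, 45.0, -78.5] F [0.28, -0.21, -2.26] M [1.01, 0.09, -0.03] gap 23.5
scene15 slope x 0.0213 rad, slope y -0.0075, z@160 -51.0 n 427 rect [156.9  -2.9] [106.   73.4] 0.1 O [548.1 177.2 128.5]
side15 slope x 0.0093 rad, slope y 0.0021, z@160 -53.4 n 400 rect [156.1  -0.6] [108.   77.4] 1.8 O [548.1 177.2 128.5]
t 22.1 q [-9.0, 45.8, -52.3, 100.7, 59.2, 98.3, 13.4] p [548.3, 175.8, 127.1] rpy [-174.6, 45.0, -78.5] F [0.28, -0.21, -2.26] M [1.01, 0.09, -0.03] gap 23.5
to go mm [ -0.1  -1.6 -27.5] deg [-0.08 -0.04 -0.01] | per row x5: turn [-0.0006 -0.0003 -0.0001] shift [-0.001 -0.006 -0.11 ]
  a1.00 [-10.0, 48.0, -51.0, 101.0, 61.0, 97.0, 12.0] e 0.000 spd 0.04
scene15 -105 -60 70 Y -0.18 z 137.53 141.72
scene15 -60 -20 56 Y -1.6 z 137.44 140.9
   X range [-107.6   32.4]
side15 -105 -60 108 Y -4.67 z 132.21 136.91
side15 -60 -20 85 Y -5.43 z 132.31 136.83
   X range [-109.2   29.7]
```

Request:
move_arm --targets '[[[0,0,0.006,0,-0.02,-0.1,0],[0,0,0.006,0,-0.01,-0.14,0],[0,0,0.006,0,0,-0.14,0],[0,0,0,0,0,-0.08,0],[0,0,0,0,0,-0.04,0]]]'

```text
clock: 22.6
ee_pos: [548.8, 174.6, 103.4]
eef_rot: [-174.5, 45.0, -77.8]
ft_force: [0.7, -0.4, -1.7]
finger_gap: 23.4
```

```bash
python3 back.py 0 5
```

```text
t 22.6 q [-9.4, 47.5, -51.6, 101.6, 60.6, 96.9, 12.1] p [548.8, 174.6, 103.4] rpy [-174.5, 45.0, -77.8] F [0.71, -0.43, -1.68] M [1.05, 0.1, 0.0] gap 23.4
to go mm [-0.6 -0.4 -8.8] deg [-0.14  0.07 -0.51] | per row x5: turn [-0.001   0.0005 -0.0036] shift [-0.002 -0.001 -0.035]
  a1.00 [-10.0, 48.0, -51.0, 101.0, 61.0, 97.0, 11.0] e 0.000 spd 0.02
```

Request:
move_arm --targets '[[[0,0,0,0,0,-0.03,0],[0,0,0,0,0,-0.03,0],[0,0,0,0,0,-0.03,0],[0,0,0,0,0,-0.03,0],[0,0,0,0,0,-0.01,0]]]'

```text
clock: 23.1
ee_pos: [548.8, 174.7, 97.3]
eef_rot: [-174.4, 45.0, -77.8]
ft_force: [-0.3, -0.5, -2.0]
finger_gap: 23.6
```

```bash
python3 look.py 16 scene side; python3 back.py 0 5; python3 hd.py scene16,96 side16,96;python3 - <<'E'
from h import *
for n,(x,y,w,h) in [("scene16",(260,130,150,150)),("side16",(190,90,180,130))]:
    c=load(n); im=c["image"][y:y+h,x:x+w,::-1]; cv2.imwrite(f"pics/{n}.png",cv2.resize(im,None,fx=4,fy=4))
E
```

```text
t 23.2 q [-9.5, 48.0, -51.4, 101.7, 60.9, 96.6, 11.7] p [548.8, 174.6, 97.3] rpy [-174.4, 45.0, -77.8] F [-0.4, -0.05, -2.67] M [1.05, 0.09, 0.0] gap 23.5
scene16 slope x 0.0070 rad, slope y 0.0006, z@160 -51.1 n 415 rect [156.8  -3.4] [107.3  73. ] 0.5 O [548.5 176.   98.7]
side16 slope x 0.0106 rad, slope y -0.0058, z@160 -52.6 n 396 rect [155.3  -0.5] [107.4  78.9] 0.7 O [548.5 176.   98.7]
t 23.2 q [-9.5, 48.0, -51.4, 101.7, 60.9, 96.6, 11.7] p [548.8, 174.6, 97.3] rpy [-174.4, 45.0, -77.8] F [-0.4, -0.05, -2.67] M [1.05, 0.09, 0.0] gap 23.5
to go mm [-0.6 -0.4 -2.7] deg [-0.15  0.08 -0.51] | per row x5: turn [-0.001   0.0006 -0.0035] shift [-0.003 -0.002 -0.011]
  a1.00 [-10.0, 48.0, -51.0, 101.0, 61.0, 97.0, 11.0] e 0.000 spd 0.01
scene16 -105 -60 65 Y -2.04 z 107.92 111.21
scene16 -60 -20 55 Y -3.63 z 107.77 111.82
   X range [-107.8   31.6]
side16 -105 -60 102 Y -6.79 z 103.76 108.53
side16 -60 -20 88 Y -6.43 z 103.3 107.56
   X range [-108.2   31.8]
```

View pics/side16.png

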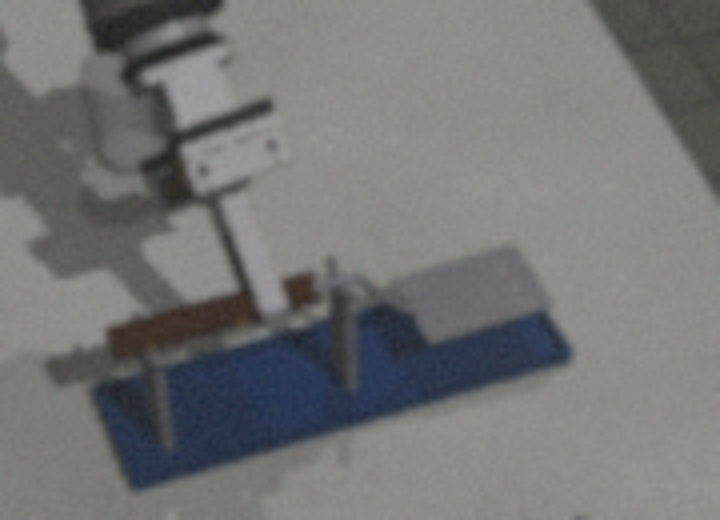

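View pics/scene16.png

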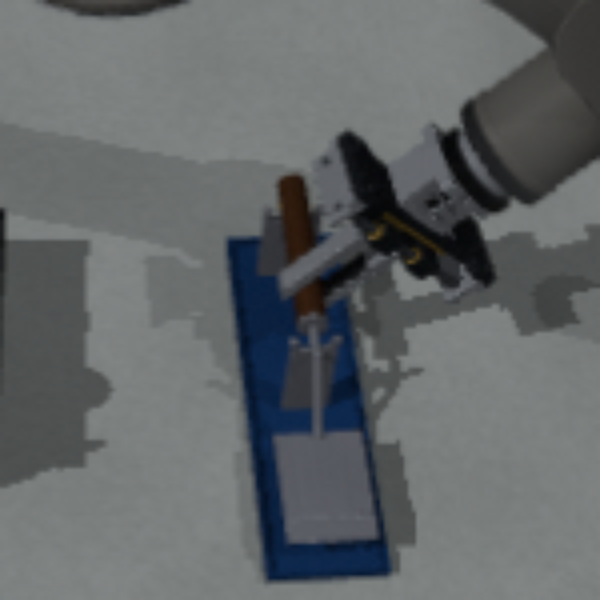

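Request:
move_arm --targets '[[[0,0,0,0,0,-0.01,0],[0,0,0,0,0,-0.01,0],[0,0,0,0,0,-0.01,0],[0,0,0,0,0,-0.01,0],[0,0,0,0,0,0,0]]]'

```text
clock: 23.7
ee_pos: [548.8, 174.6, 95.3]
eef_rot: [-174.4, 45.0, -77.8]
ft_force: [-0.2, -0.4, -1.4]
finger_gap: 23.7
```

```bash
python3 back.py 0 5
```

```text
t 23.7 q [-9.6, 48.1, -51.3, 101.7, 61.0, 96.5, 11.5] p [548.8, 174.6, 95.3] rpy [-174.4, 45.0, -77.8] F [-0.19, -0.35, -1.4] M [1.07, 0.08, -0.02] gap 23.7
to go mm [-0.6 -0.4 -0.7] deg [-0.14  0.08 -0.51] | per row x5: turn [-0.001   0.0006 -0.0035] shift [-0.003 -0.002 -0.003]
  a1.00 [-10.0, 48.0, -51.0, 101.0, 61.0, 97.0, 11.0] e 0.000 spd 0.00
```

No contact yet (Mx unchanged); one more millimetre or so.

Request:
move_arm --targets '[[[0,0,0,0,0,-0.01,0],[0,0,0,0,0,-0.01,0],[0,0,0,0,0,0,0],[0,0,0,0,0,0,0],[0,0,0,0,0,0,0]]]'

```text
clock: 24.2
ee_pos: [548.9, 174.6, 95.0]
eef_rot: [-174.4, 45.0, -77.8]
ft_force: [-2.3, -0.0, 5.6]
finger_gap: 23.6
```

```bash
python3 back.py 0 5
```

```text
t 24.2 q [-9.6, 48.2, -51.3, 101.7, 61.1, 96.6, 11.5] p [548.9, 174.6, 95.0] rpy [-174.4, 45.0, -77.8] F [-2.29, -0.04, 5.64] M [-0.2, 0.09, -0.3] gap 23.6
to go mm [-0.7 -0.4 -0.4] deg [-0.11  0.12 -0.5 ] | per row x5: turn [-0.0008  0.0008 -0.0035] shift [-0.003 -0.002 -0.001]
  a1.00 [-10.0, 48.0, -51.0, 101.0, 61.0, 97.0, 11.0] e 0.000 spd 0.00
```

Request:
move_arm --targets '[[[0,0,0,0,0,0.01,0.3],[0,0,0,0,0,0,0.4],[0,0,0,0,0,0,0.5],[0,0,0,0,0,0,0.6],[0,0,0,0,0,0,0.6]]]'

```text
clock: 24.7
ee_pos: [548.8, 174.6, 94.8]
eef_rot: [-174.4, 45.0, -77.8]
ft_force: [0.5, -0.3, 0.1]
finger_gap: 55.4
```

Request:
move_arm --targets '[[[0,0,0,-0.03,0.14,0.14,0.6],[0,0,0,-0.06,0.28,0.28,0.6],[0,0,0,-0.08,0.4,0.4,0.6],[0,0,0,-0.08,0.4,0.4,0.6],[0,0,0,-0.08,0.4,0.4,0.6]]]'

```text
clock: 25.2
ee_pos: [531.6, 257.9, 178.0]
eef_rot: [-174.4, 45.1, -77.8]
ft_force: [0.5, 0.3, -0.1]
finger_gap: 56.3
```

Request:
move_arm --targets '[[[0,0,0,-0.08,0.2,0.5,0.6],[0,0,0,-0.08,0.2,0.5,0.6],[0,0,0,-0.08,0.2,0.5,0.6],[0,0,0,-0.08,0.2,0.5,0.6],[0,0,0,0,0,0,0.6]]]'

```text
clock: 25.7
ee_pos: [515.0, 299.2, 280.0]
eef_rot: [-174.2, 45.3, -77.5]
ft_force: [-0.4, 0.4, -0.4]
finger_gap: 56.4
```

```bash
python3 - <<'E'
from pl import *
from plant import camera
for n,(x,y,w,h) in [("scene",(140,120,260,180)),("side",(190,120,220,220))]:
    c=camera(n); pickle.dump(c,open(f"pics/{n}20.pkl","wb"))
    im=cv2.resize(c["image"][y:y+h,x:x+w,::-1],None,fx=2.7,fy=2.7); cv2.imwrite(f"pics/{n}20.png",im)
    P=cloud(c); hsv=cv2.cvtColor(c["image"],cv2.COLOR_RGB2HSV)
    m=(hsv[...,0]>100)&(hsv[...,0]<130)&(hsv[...,1]>120)&(abs(P[...,2]-92)<12)&(P[...,0]>480)&(P[...,0]<690)&(P[...,1]<-100)&(P[...,1]>-380)
    q=P[m]; A=np.c_[q[:,:2]-q[:,:2].mean(0),np.ones(len(q))]; print(n,"tile",m.sum(),np.linalg.lstsq(A,q[:,2],rcond=None)[0].round(3),cv2.minAreaRect(q[:,:2].astype(np.float32)))
log()
E
python3 hd.py scene20,95 side20,95
```

```text
scene tile 416 [6.0000e-03 1.6000e-02 9.2758e+01] ((553.7841186523438, -278.5355224609375), (75.28009796142578, 79.82219696044922), 1.4561973810195923)
side tile 1101 [-2.0000e-02 -1.9000e-02  9.0662e+01] ((558.3676147460938, -272.17974853515625), (80.5195541381836, 84.1939697265625), 2.325756549835205)
t 25.8 q [-18.9, 40.7, -55.7, 87.0, 51.9, 112.6, 17.6] p [515.7, 296.9, 276.9] rpy [-174.4, 45.1, -77.7] F [0.37, 0.07, -0.1] M [0.71, -0.05, -0.02] gap 56.5
scene20 -105 -60 72 Y -2.13 z 104.64 108.79
scene20 -60 -20 66 Y -2.6 z 105.35 110.55
   X range [-110.    30.8]
side20 -105 -60 92 Y -7.38 z 101.4 105.51
side20 -60 -20 83 Y -6.57 z 101.38 106.25
   X range [-108.    30.5]
```

View pics/side20.png

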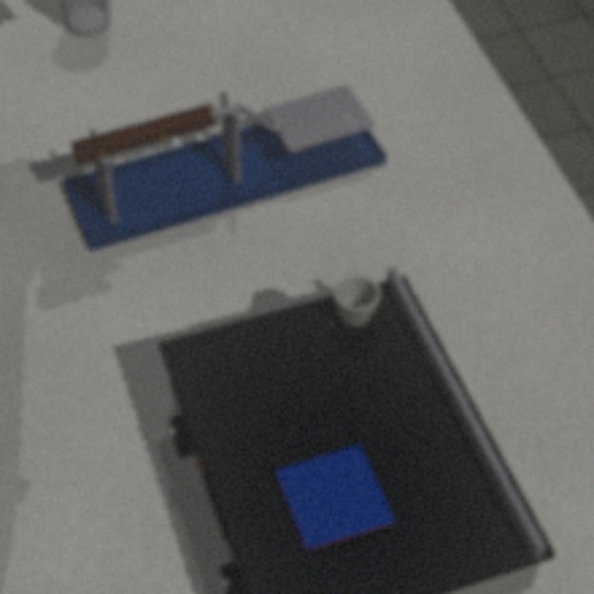

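View pics/scene20.png

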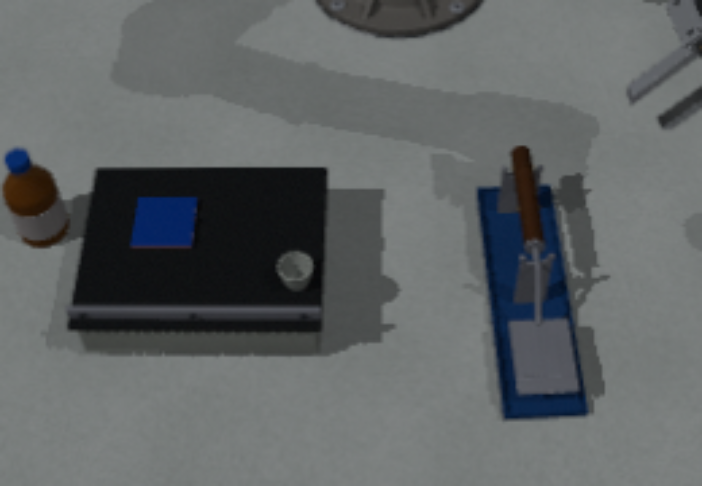

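```bash
python3 -c "
from plant import *
print(close_job())"
```

```text
the job is handed in; nothing more can be done
None
```

The tile is flipped: it lies on the hotplate blue glazed face up, about 90 mm short of the rail, and the turner is back in its rest. I handed the job in at 25.8 s of the 67 s allowed.

**What I did**
- Gripped the turner on the 45° flats and lowered its nose until the force reading showed contact, about 0.5 N.
- Slid the blade under the tile against the rail. The push on the turner read about 1.6 N at most.
- Lifted the tile, carried it clear of the rail and crucible, and rolled the blade about 100° in 1.5 s.
- Set the turner back in its saddles, opened the gripper and backed away.

**Last checks**
- **Tile:** both cameras show a blue square of the right size, with its top face about 91 to 93 mm above the bench, which fits lying flat on the plate. The depth fit gave slopes of up to 0.02 rad, with opposite signs from the two cameras, so I take that as noise. The tile's position also differed between cameras by 5 to 6 mm.
- **Turner:** the handle is within about 1 mm of its starting place.
- **Rest of the scene:** the crucible and bottle look unmoved. I saw only the lower part of the beaker, and it matched its earlier place. The gripper was touching nothing and read no load.

**Not certain**
- **Blade height:** before the flip the blade measured 3 to 4 mm lower than my model, so I used 2 mm more height there.
- **Contact forces and speed:** I read forces only at the ends of moves, and they were noisy, so a short peak could have been missed. The tile's speed during the flip was only estimated, at up to about 0.8 m/s in my own simulation.

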